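# Load the stopper canister and screw its lid on

## Robot

A 7-joint arm with a two-finger parallel gripper is mounted at the origin on a cart in front of the work surface, level with it; the furniture and walls round the work are solid. World frame = base frame: x ahead of the robot, y to its left, z up, the work surface at z = 0. Lengths are in m, angles in rad, forces in N, time in s.
With the tool pointing down it reaches from about 0.35 to 0.9 m from the base axis. Payload 8.1 kg.
Tool frame: the origin (TCP) lies between the finger pads; the fingertips stand 19 mm ahead of it and the grasp point (between the pads) is the TCP; y points along the fingers, x is the direction in which the jaws open and shut, and the axes are right-handed (so a half turn about y gives the same grasp; the last joint's range is limited). The gripper opens to 92 mm and grips with 3 to 60 N. Pads are 19 mm wide; open, the fingers measure 130 mm over their backs; the gripper's body (75 mm by 190 mm) begins 47 mm behind the grasp point.
Start: joints at [1.027, 0.434, 0.025, 1.573, -0.012, 1.134, -0.075], TCP at [0.267, -0.565, 0.246] pointing down, gripper open.
Joint ranges: [-2.62, 2.62], [-0.44, 2.09], [-1.27, 1.32], [0.08, 2.57], [-1.32, 4.46], [0.12, 2], [-2.74, 2.74]. Speed limits (rad/s): [2.22, 2.22, 3.01, 3.01, 3.14, 3.14, 3.14].

## Interface

Orientations are given as a rotation vector (axis times angle).
In Python, from cell import arm gives the robot as it stands.
- The arm moves only by the tool move_arm, never from a script. Its argument "series" is a list of rows, each an object of numbers: "x", "y", "z": the shift along the tool's x, y, z in cm; "rx", "ry", "rz": the turn, a rotation vector about the tool's x, y, z in rad. In form: [{"x": .., "y": .., "z": .., "rx": .., "ry": .., "rz": ..}, ...]. A call has 1 to 12 rows; each row shifts and turns the pose as measured when the row begins, along the tool's axes as they then stand; what a row does not reach is not made up. A row lasts 1/8 s, in which the tool goes at most 62.5 mm and 10.7 degrees, less where a joint would pass 70% of its speed; a pose out of reach is approached as far as the arm can. A call is refused whole if a number of a shift passes 6.25 or a number of a turn 0.188, either way. A call with a gripper value outside its range is refused whole. "jaw" is the finger opening in cm, from 0 to 9.18, set as the call begins (left out, the last holds). The fingers move at their own pace and stop on an object; "newtons" is the grip in N (left out, the last holds). Time passes only in rows, so rows that do not move let the fingers close. It gives the time, the measured TCP pose, the force and the opening at its end, in the units of the state.
- arm.observe(): the state, without advancing time (a new reading comes with each control period).
- arm.get_image(name): name is "side" or "top" or "wrist"; returns the picture (480x640x3 uint8, blue, green, red); there is no depth.
- arm.camera_params(name): a dict with "K" (3x3 intrinsics, pixels), "R" (3x3) and "t" (3): a world point X has camera coordinates R X + t; the wrist camera has in their place "tool_from_camera" (4x4, takes a point from camera to tool coordinates, whose origin is the TCP and whose axes are the tool frame's). Camera axes: x right, y down, z forward; pixel columns grow to the right and rows downward; lengths in m; the calibration is good to about 2 mm. A picture is of the moment at which its call begins: read the wrist's pose just before it. camera_params takes no time and is no camera call.
- arm.sign_off(): hands the job in, once; it reports no verdict.
The state is a dict: "clock": time; "joints": joint angles; "dq": joint speeds; "joint_efforts": joint torques, N m; "position": TCP position; "ee_rot": TCP orientation; "force": force on the tool from outside, world axes, zero at the start; "ft_torque": the same for the moment, N m; "width": opening from 0.0 (shut) to 1.0 (fully open).
Only numpy, scipy, OpenCV 4.12 (cv2) and the standard library are available. Lean on these libraries where they do the work, as an engineer would, in place of code of your own. Each camera call takes 0.05 s, during which the arm holds its last target.

## Task

Take the sprung tongs from their stand and with them put every rubber stopper that stands loose on the worktop into the open canister (lower them in gently; do not touch a stopper with the robot's own fingers), then stand the tongs back in their stand. With all the stoppers in, set the lid level on the canister's neck, turn it backward (anticlockwise from above) until it drops into the thread start, then screw it forward (clockwise) fully home. Leave everything else where it is.

Things in the scene. Friction and masses are not known exactly. Their poses are not given: they have to be found in the camera images.
- stopper_white_1_mid (a point): white tapered solid rubber stopper, 34 mm wide at the top, about 27 mm at the foot, 26 mm high, 20 g, standing on the worktop at the start; the point is its centre, half-way up; z is its axis. May be absent.
- stopper_green_mid (a point): dark green tapered solid rubber stopper, 33 mm wide at the top, about 26 mm at the foot, 27 mm high, 20 g, standing on the worktop at the start; the point is its centre, half-way up; z is its axis. May be absent.
- stopper_white_2_mid (a point): white tapered solid rubber stopper, 28 mm wide at the top, about 22 mm at the foot, 24 mm high, 20 g, standing on the worktop at the start; the point is its centre, half-way up; z is its axis. May be absent.
- stopper_black_1_mid (a point): black tapered solid rubber stopper, 28 mm wide at the top, about 22 mm at the foot, 24 mm high, 20 g, standing on the worktop at the start; the point is its centre, half-way up; z is its axis. May be absent.
- tongs_grip (a point): grip point of the sprung steel tongs (144 mm tall, 90 g, standing tips down in their stand): centre between the two grip flats (each 24 mm wide along x, 34 mm tall), 100 mm above the tips, 43 mm below the top of the bow. z from tips to bow, y the line along which the arms close. 46 mm across the flats when open, 40.5 mm shut on a part 34 mm wide, 39 mm on one of 28 mm, 36 mm fully shut.
- the_tongs: the same tongs; origin between the tips. Jaws: rubber plates 16 mm wide (x), 5 mm thick, 30 mm tall, at the tips; 52 mm apart inside and 64 mm outside when open. The spring pushes out at the flats with 6 N open, 9 N shut; carry a stopper with a grip of 30 to 60 N. Held 44 to 44.5 mm across the flats they stay in the hand with the tips about 46 mm apart.
- jaw_left (a joint): turn of the tongs' left arm, rad: 0 open, growing as the flats are squeezed; 0.075 when shut on a part 34 mm wide, at most 0.14. Both arms move alike about pivots 36 mm above the grip point, so the tips move 3.8 times as far as the flats.
- stand_well (a point): white plastic stand of the tongs, fixed to the worktop: 45 x 94 mm, 58 mm high, foot plate 75 x 115 mm. The point is the centre of its well's floor, 8 mm above the worktop; the well is 21 mm (x) by 70 mm (y), 50 mm deep. Tongs at home stand with their tips on this floor, closing line along y.
- canister_mouth (a point): open aluminium canister, fixed to the worktop: body 120 mm across, up to 48 mm; above it a neck 94 mm across (109 mm over the threads). The point is the centre of the mouth, level with the rim, 74 mm above the worktop; z up. Bore 88 mm. Three equal threads with three gaps (thread starts) 120 degrees apart run round the neck, their flat tops 4 mm below the rim.
- canister_floor (a point): centre of the canister's inner floor, 6 mm above the worktop, 68 mm below the rim. A lid resting on the thread tops is stopped if turned clockwise; turned anticlockwise by up to 120 degrees its lugs reach the gaps and it drops 11 mm by its own weight. There it has 20 degrees of play; clockwise it then winds down 5 mm in 70 to 95 degrees to a firm stop.
- lid_bar (a point): centre of the black grip bar on the canister's lid: bar 70 mm long (x), 20 mm wide (y), 26 mm high, on the lid's flat top. The point is 41 mm above the lid's lower edge, 13 mm above the flat top. Height of this point above canister_mouth: 36 mm with the lid resting on the threads, 25 mm dropped into the thread start, 20 mm screwed home.
- lid: the lid: aluminium, 120 mm across, 28 mm high without the bar, hollow, three lugs inside, 250 g; it lies right way up on the worktop. Origin: centre of its lower edge. 2.5 mm of side play on the neck. It turns easily; fingers that embrace the bar loosely, 3 to 5 mm wider than it, turn it and let it sink by itself.
- timer: white kitchen-type timer, 70 x 62 x 18 mm, a bystander; origin under its centre.
- beaker_150: glass beaker, 62 mm across, 80 mm high, a bystander; origin under its centre.
- stopper_white_1: the same stopper; origin at the centre of its foot.
- stopper_green: the same stopper; origin at the centre of its foot.
- stopper_white_2: the same stopper; origin at the centre of its foot.
- stopper_black_1: the same stopper; origin at the centre of its foot.
Not all that is in view belongs to the job. What is shaped like the lid but pink or yellow is not meant.

How it is judged:
By the outcome, as a careful person would: the job done as asked, in the order asked, and still so for the second after the job is handed in, with the robot touching nothing.
Of stopper_white_1, stopper_green, stopper_white_2, stopper_black_1 only 3 to 4 are there at a start; the rules pass over those that are not, and their reading is None.
At some moment in a run one of stopper_white_1, stopper_green, stopper_white_2, stopper_black_1 may be knocked a few centimetres aside while the robot is not near it.
It also fails if it takes over 208 s, if anything falls off the work surface, if the arm or the gripper's body presses on something with over 40 N, if the wrist force passes 120 N, or if a joint passes its speed limit or range.

## Working session

There is one attempt and no reset: what is moved stays moved. The work goes in short steps, Python scripts to look and compute and a tool call to move; the robot and the scene stay as the last step left them, time stands still between calls to the robot, and variables do not carry over. Pictures are saved under pics/ and viewed, and the job is handed in when it is done.

Besides the shell and the picture viewer there is one more tool, called after "Request:" as name([rows], argument=value, ...), one row to a line, values as JSON. move_arm: Moves the arm, as the interface text tells. Its arguments: {"type":"object","properties":{"series":{"type":"array","items":{"type":"object","properties":{"x":{"type":"number"},"y":{"type":"number"},"z":{"type":"number"},"rx":{"type":"number"},"ry":{"type":"number"},"rz":{"type":"number"}}}},"jaw":{"type":"number"},"newtons":{"type":"number"}},"required":["series"]}

```bash
ls; mkdir -p pics
python3 - <<'E'
from cell import arm
import cv2, numpy as np
s=arm.observe(); print(s)
for n in ["side","top","wrist"]:
    cv2.imwrite(f"pics/{n}0.png",arm.get_image(n)); print(n,arm.camera_params(n))
E
```

```text
pics
{'clock': 0.0, 'joints': array([ 1.02742108,  0.43524671,  0.02496713,  1.57413955, -0.01161662,
        1.13403776, -0.075134  ]), 'dq': array([-0.00018198,  0.00081507, -0.00069318,  0.00025264, -0.00011444,
       -0.00022873,  0.00029941]), 'joint_efforts': array([-7.46483074e-04, -6.67850590e+01,  9.84435976e-01, -3.14455390e+01,
       -6.07662974e-02,  4.31818224e-02,  1.61018788e-04]), 'position': array([ 0.26638379, -0.56481336,  0.24491375]), 'ee_rot': array([-1.38522448,  0.87990112, -0.8774532 ]), 'force': array([ 0.83231523, -0.56737262,  0.26730681]), 'ft_torque': array([-0.00853531, -0.02976723,  0.01921187]), 'width': 1.001419840555577}
side {'K': array([[519.44253684,   0.        , 321.21710169],
       [  0.        , 519.44253684, 242.02395839],
       [  0.        ,   0.        ,   1.        ]]), 'R': array([[-0.96732048, -0.25320332,  0.01338528],
       [-0.1685709 ,  0.60276782, -0.77990692],
       [ 0.1894068 , -0.75667631, -0.62575237]]), 't': array([0.52675592, 0.26537976, 1.15104834])}
top {'K': array([[531.21947115,   0.        , 326.06984127],
       [  0.        , 531.21947115, 245.9284536 ],
       [  0.        ,   0.        ,   1.        ]]), 'R': array([[ 0.00500877, -0.99997792,  0.0043665 ],
       [-0.99760877, -0.00529781, -0.0689107 ],
       [ 0.06893231, -0.0040109 , -0.99761328]]), 't': array([-0.12680609,  0.54914426,  1.390631  ])}
wrist {'K': array([[393.9821877 ,   0.        , 315.79350596],
       [  0.        , 393.9821877 , 241.62743755],
       [  0.        ,   0.        ,   1.        ]]), 'tool_from_camera': array([[ 9.99999237e-01,  1.14876819e-03,  4.54184472e-04,
        -1.42699892e-03],
       [-9.45760018e-05, -2.95395212e-01,  9.55375141e-01,
        -1.39136061e-01],
       [ 1.23166849e-03, -9.55374455e-01, -2.95394878e-01,
         8.06195442e-02],
       [ 0.00000000e+00,  0.00000000e+00,  0.00000000e+00,
         1.00000000e+00]])}
```

View pics/top0.png

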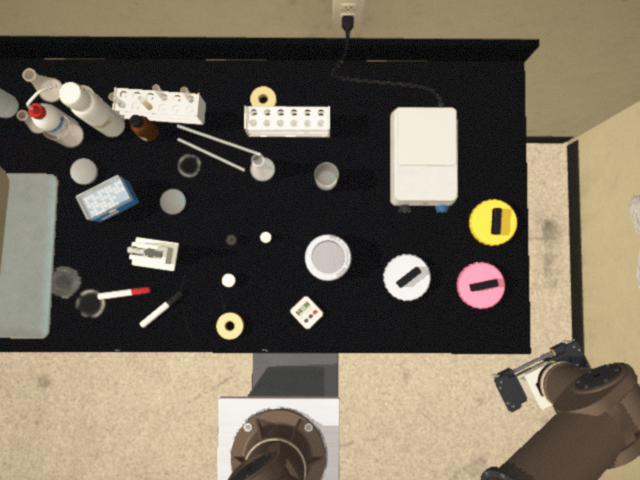

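View pics/side0.png

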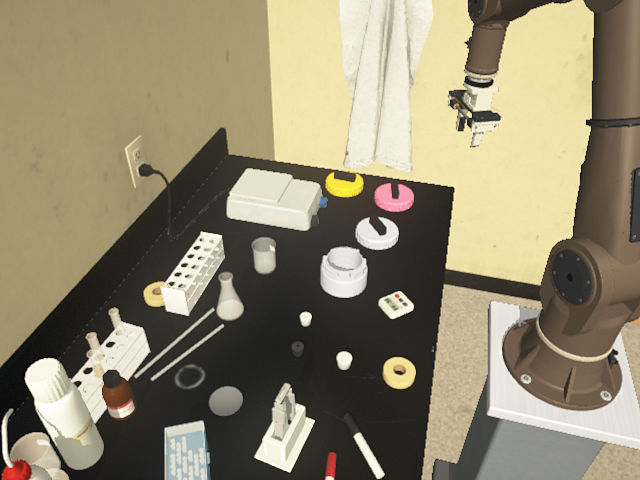

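View pics/wrist0.png

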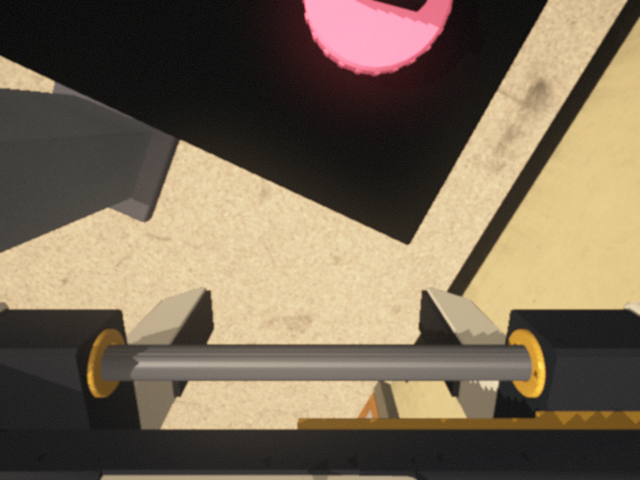

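Run:
```python
import cv2, numpy as np
a=cv2.imread("pics/top0.png")
c=cv2.resize(a[150:345,70:370],None,fx=2.6,fy=2.6,interpolation=cv2.INTER_CUBIC)
g=(255*(c/255.)**0.5).astype(np.uint8)
cv2.imwrite("pics/topc.png",g)
a=cv2.imread("pics/side0.png")
c=cv2.resize(a[280:480,240:440],None,fx=3,fy=3,interpolation=cv2.INTER_CUBIC)
cv2.imwrite("pics/sidec.png",(255*(c/255.)**0.5).astype(np.uint8))
c=cv2.resize(a[150:330,220:440],None,fx=3,fy=3,interpolation=cv2.INTER_CUBIC)
cv2.imwrite("pics/sidec2.png",(255*(c/255.)**0.7).astype(np.uint8))
```

```text
(no output)
```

View pics/topc.png

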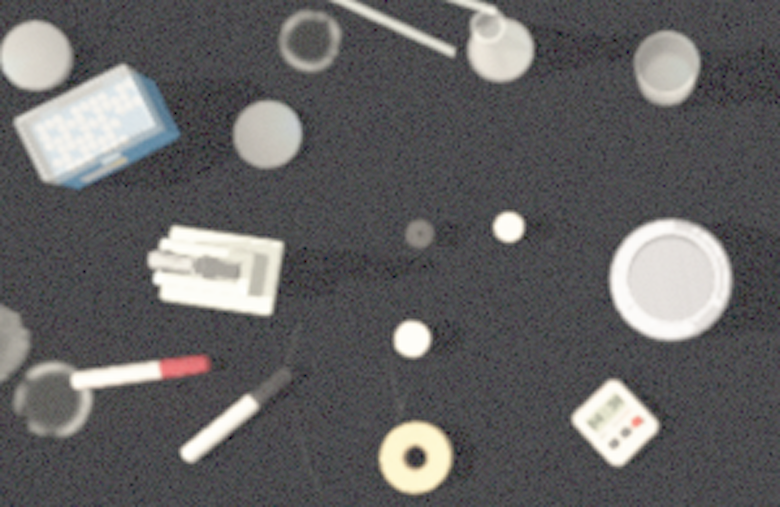

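View pics/sidec.png

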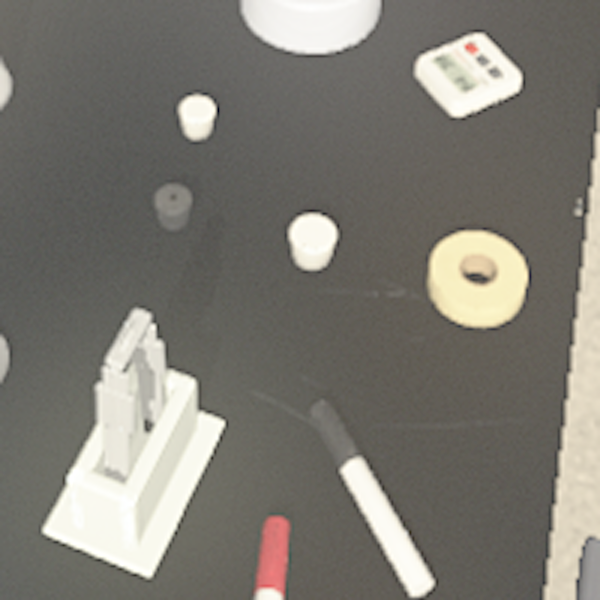

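View pics/sidec2.png

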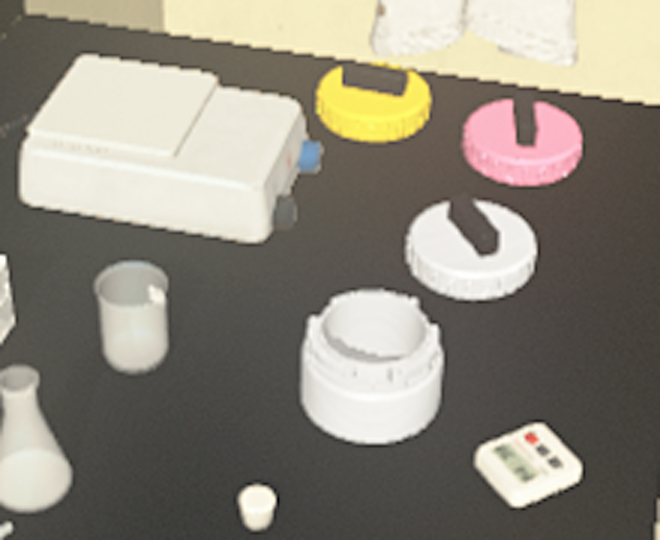

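```bash
cat > h.py <<'E'
from cell import arm
import cv2, numpy as np
from scipy.spatial.transform import Rotation as Rn
from scipy.optimize import least_squares
def cam(n):
    p=arm.camera_params(n)
    if n=="wrist":
        s=arm.observe(); T=np.eye(4); T[:3,:3]=Rn.from_rotvec(s["ee_rot"]).as_matrix(); T[:3,3]=s["position"]
        M=np.linalg.inv(T@p["tool_from_camera"]); return p["K"],M[:3,:3],M[:3,3]
    return p["K"],p["R"],p["t"]
def ray(n,uv,z):
    K,R,t=cam(n); d=R.T@np.linalg.inv(K)@[uv[0],uv[1],1]; c=-R.T@t
    return c+d*(z-c[2])/d[2]
def proj(n,X):
    K,R,t=cam(n); v=K@(R@np.array(X)+t); return v[:2]/v[2]
def tri(obs):
    Xs=[ray(n,uv,.05) for n,uv in obs]
    return least_squares(lambda X:np.concatenate([proj(n,X)-uv for n,uv in obs]),Xs[0]).x
def pose():
    s=arm.observe(); R=Rn.from_rotvec(s["ee_rot"]).as_matrix()
    return s,R
def plan(p,yaw):
    """yaw deg: direction of tool x in world, mod 180. prints shift in tool cm & rot about tool"""
    s,R=pose(); c,si=np.cos(np.radians(yaw)),np.sin(np.radians(yaw))
    best=None
    for k in(1,-1):
        x=k*np.array([c,si,0]); y=np.array([0,0,-1.]); Rt=np.stack([x,y,np.cross(x,y)],1)
        rv=Rn.from_matrix(R.T@Rt).as_rotvec()
        if best is None or np.linalg.norm(rv)<np.linalg.norm(best): best=rv
    d=np.array(p)-s["position"]
    print("pos",s["position"].round(4),"toolx",np.degrees(np.arctan2(R[1,0],R[0,0])).round(1),"j7",s["joints"][6].round(2),"clk",s["clock"],"w mm",(s["width"]*91.8).round(1))
    print("world d cm",(100*d).round(2)," tool shift cm",(100*R.T@d).round(2)," rot",best.round(3))
    return best
def snap(n,name,box=None,f=1,g=1):
    a=arm.get_image(n)
    cv2.imwrite(f"pics/{name}_full.png",a)
    if box: a=a[box[1]:box[3],box[0]:box[2]]
    a=cv2.resize(a,None,fx=f,fy=f,interpolation=cv2.INTER_CUBIC)
    a=(255*(a/255.)**g).astype(np.uint8)
    cv2.imwrite(f"pics/{name}.png",a)
E
python3 - <<'E'
from h import *
for n,t,s in [("white1",(228.3,280.2),None),("white2",(265.8,237.2),None),("black",(231.3,239.7),None)]:
    print(n,ray("top",t,.025))
# side crop: tops: full = crop/3+(240,280)
for n,uv in [("white1",(312,229)),("white2",(198,104)),("black",(174,195))]:
    print(n,ray("side",(uv[0]/3+240,uv[1]/3+280),.025))
# canister rim centre top crop (668,278)/2.6+(70,150)
print("can",ray("top",(668/2.6+70,278/2.6+150),.074), ray("side",(375/3+220,325/3+150),.074))
print("lid",ray("top",(407,277),.03),ray("side",(472/3+220,236/3+150),.028))
print("home",ray("top",(152,252),.05))
a=cv2.GaussianBlur(cv2.imread("pics/top0.png"),(7,7),0).astype(int)
m=(a[...,1]-np.maximum(a[...,0],a[...,2]))
ys,xs=np.where(m>4); print(len(ys),list(zip(xs,ys))[:20])
s,R=pose(); print(R.round(3))
for k in["timer"]: print(ray("top",(307,313),.018))
E
```

```text
white1 [0.45770468 0.13265998 0.025     ]
white2 [0.57168489 0.03556742 0.025     ]
black [0.56456348 0.12662574 0.025     ]
white1 [0.45971456 0.13081375 0.025     ]
white2 [0.57268175 0.03472831 0.025     ]
black [0.56462517 0.12697654 0.025     ]
can [ 0.51794796 -0.12606466  0.074     ] [ 0.51839398 -0.13169625  0.074     ]
lid [ 0.46842467 -0.33676148  0.03      ] [ 0.46802626 -0.33614121  0.028     ]
home [0.52950662 0.32693897 0.05      ]
1226 [(np.int64(50), np.int64(177)), (np.int64(51), np.int64(177)), (np.int64(52), np.int64(177)), (np.int64(53), np.int64(177)), (np.int64(54), np.int64(177)), (np.int64(49), np.int64(178)), (np.int64(50), np.int64(178)), (np.int64(51), np.int64(178)), (np.int64(52), np.int64(178)), (np.int64(53), np.int64(178)), (np.int64(54), np.int64(178)), (np.int64(55), np.int64(178)), (np.int64(49), np.int64(179)), (np.int64(50), np.int64(179)), (np.int64(51), np.int64(179)), (np.int64(52), np.int64(179)), (np.int64(53), np.int64(179)), (np.int64(54), np.int64(179)), (np.int64(55), np.int64(179)), (np.int64(48), np.int64(180))]
[[ 0.427 -0.001  0.904]
 [-0.904  0.001  0.427]
 [-0.001 -1.    -0.   ]]
[ 0.37259645 -0.07465356  0.018     ]
```

Run:
```python
import cv2, numpy as np
a=cv2.imread("pics/top0.png")
for n,b in dict(st=(120,230,190,280),lid=(375,250,440,310)).items():
    c=cv2.resize(a[b[1]:b[3],b[0]:b[2]],None,fx=10,fy=10,interpolation=cv2.INTER_CUBIC); cv2.imwrite(f"pics/z_{n}.png",c)
a=cv2.imread("pics/side0.png")
c=cv2.resize(a[375:480,245:325],None,fx=7,fy=5.7,interpolation=cv2.INTER_CUBIC); cv2.imwrite("pics/z_sst.png",c)
```

```text
(no output)
```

View pics/z_st.png

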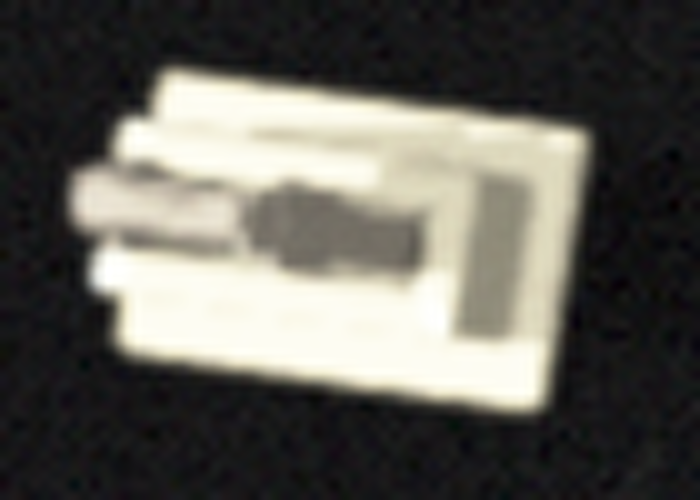

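View pics/z_lid.png

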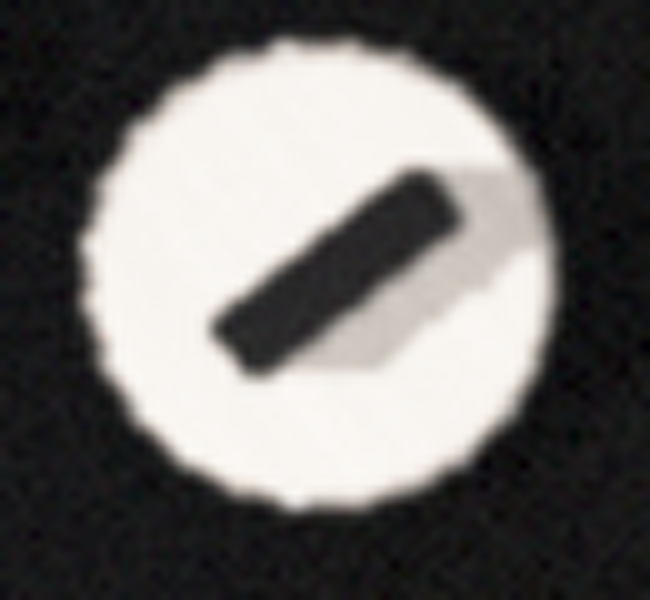

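View pics/z_sst.png

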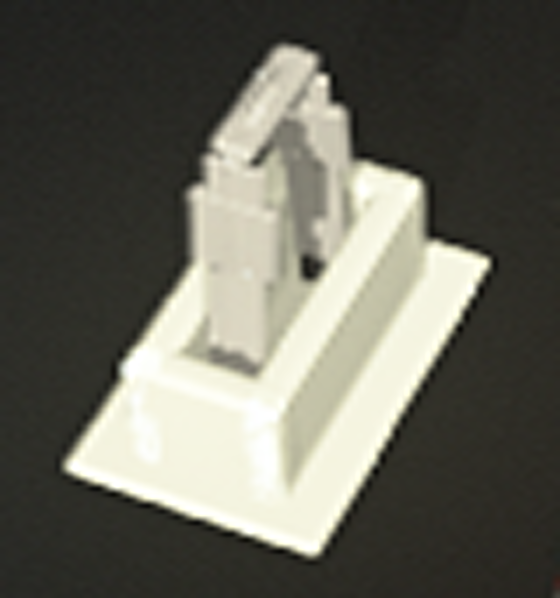

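Run:
```python
from h import *
P=[ray("top",(u/10+120,v/10+230),.008) for u,v in [(162,70),(592,128),(545,412),(118,350)]]
P=np.array(P); print(P.round(4)); c=P.mean(0); print("centre",c)
for a,b in((0,1),(3,2)): d=P[a]-P[b]; print(np.degrees(np.arctan2(d[1],d[0])),np.linalg.norm(d))
for a,b in((1,2),(0,3)): d=P[a]-P[b]; print(np.degrees(np.arctan2(d[1],d[0])),np.linalg.norm(d))
# side: plate corners (fx7,fy5.7)
S=np.array([ray("side",(u/7+245,v/5.7+375),.008) for u,v in [(490,262),(312,556),(64,467)]]); print(S.round(4),(S[0]+S[2])/2)
d=S[0]-S[1]; print(np.degrees(np.arctan2(d[1],d[0])))
# bow in top: left end/right end
for u,v in[(72,195),(245,215)]: print(ray("top",(u/10+120,v/10+230),.151))
b=[ray("side",(u/7+245,v/5.7+375),.151) for u,v in [(285,45),(215,150),(320,55),(250,165)]];print(np.array(b),np.mean(b,0))
# lid bar
B=np.array([ray("top",(u/10+375,v/10+250),.054) for u,v in[(210,328),(262,378),(462,218),(415,165)]]); print("bar",B.mean(0),B[2]-B[1],np.degrees(np.arctan2(*(B[2]-B[1])[[1,0]])),np.degrees(np.arctan2(*(B[3]-B[0])[[1,0]])))
plan((c[0],c[1],.25),82)
```

```text
[[0.5718 0.3838 0.008 ]
 [0.5569 0.2686 0.008 ]
 [0.481  0.2793 0.008 ]
 [0.4969 0.3933 0.008 ]]
centre [0.52662865 0.3312612  0.008     ]
82.61277132491138 0.11618431537457737
82.05114214233787 0.11513645484975901
-8.008172352500367 0.0766482680506398
-7.218235545382704 0.07551551382157315
[[0.482  0.2876 0.008 ]
 [0.499  0.4001 0.008 ]
 [0.5711 0.3887 0.008 ]] [0.52652589 0.33818881 0.008     ]
-98.60160112171013
[0.52955767 0.3538569  0.151     ]
[0.52496809 0.31225704 0.151     ]
[[0.52879881 0.3158804  0.151     ]
 [0.53382256 0.35622865 0.151     ]
 [0.51918477 0.31708804 0.151     ]
 [0.5239663  0.35891864 0.151     ]] [0.52644311 0.33702893 0.151     ]
bar [ 0.46762142 -0.33748247  0.054     ] [ 0.04143953 -0.05186104  0.        ] -51.373424461045154 -51.5072231295382Traceback (most recent call last):
  File "<stdin>", line 14, in <module>
  File "h.py", line 31, in plan
    print("pos",s["position"].round(4),"toolx",np.degrees(np.arctan2(R[1,0],R[0,0])).round(1),"j7",s["joints"][6].round(2),"clk",s["clock"],"w mm",(s["width"]*91.8).round(1))
                                                                                                                                                   ^^^^^^^^^^^^^^^^^^^^^^^
AttributeError: 'float' object has no attribute 'round'
```

```bash
sed -i 's/(s\["width"\]\*91.8).round(1)/round(s["width"]*91.8,1)/' h.py
python3 - <<'E'
from h import *
plan((.5268,.334,.25),82.3)
E
```

```text
pos [ 0.2664 -0.565   0.2451] toolx -64.8 j7 -0.08 clk 0.15 w mm 91.8
world d cm [26.04 89.9   0.49]  tool shift cm [-70.2   -0.41  61.9 ]  rot [ 0.     0.575 -0.001]
```

Request:
move_arm([
  {"x": -4.6, "z": 4.1},
  {"x": -4.6, "z": 4.1},
  {"x": -4.6, "z": 4.1},
  {"x": -4.6, "z": 4.1},
  {"x": -4.6, "z": 4.1},
  {"x": -4.6, "z": 4.1},
  {"x": -4.6, "z": 4.1},
  {"x": -4.6, "z": 4.1},
  {"x": -4.6, "z": 4.1},
  {"x": -4.6, "z": 4.1},
  {"x": -4.6, "z": 4.1},
  {"x": -4.6, "z": 4.1},
], jaw=7)

```text
invalid input
```

Run:
```python
from h import *
plan((.5268,.334,.25),82.3)
```

```text
pos [ 0.2664 -0.565   0.2451] toolx -64.8 j7 -0.08 clk 0.15 w mm 91.8
world d cm [26.04 89.9   0.49]  tool shift cm [-70.2   -0.41  61.9 ]  rot [ 0.     0.575 -0.001]
```

Request:
move_arm([
  {"x": -4.6, "y": 0, "z": 4.1, "rx": 0, "ry": 0, "rz": 0},
  {"x": -4.6, "y": 0, "z": 4.1, "rx": 0, "ry": 0, "rz": 0},
  {"x": -4.6, "y": 0, "z": 4.1, "rx": 0, "ry": 0, "rz": 0},
  {"x": -4.6, "y": 0, "z": 4.1, "rx": 0, "ry": 0, "rz": 0},
], jaw=7)

```text
clock: 0.65
position: [0.3356, -0.3277, 0.2433]
ee_rot: [-1.384, 0.887, -0.883]
force: [2.3, -0.4, -0.5]
width: 0.765
```

Request:
move_arm([
  {"x": -4.6, "y": 0, "z": 4.1, "rx": 0, "ry": 0, "rz": 0},
  {"x": -4.6, "y": 0, "z": 4.1, "rx": 0, "ry": 0, "rz": 0},
  {"x": -4.6, "y": 0, "z": 4.1, "rx": 0, "ry": 0, "rz": 0},
  {"x": -4.6, "y": 0, "z": 4.1, "rx": 0, "ry": 0, "rz": 0},
  {"x": -4.6, "y": 0, "z": 4.1, "rx": 0, "ry": 0, "rz": 0},
  {"x": -4.6, "y": 0, "z": 4.1, "rx": 0, "ry": 0, "rz": 0},
  {"x": -4.6, "y": 0, "z": 4.1, "rx": 0, "ry": 0, "rz": 0},
  {"x": -4.6, "y": 0, "z": 4.1, "rx": 0, "ry": 0, "rz": 0},
  {"x": -4.6, "y": 0, "z": 4.1, "rx": 0, "ry": 0, "rz": 0},
  {"x": -4.6, "y": 0, "z": 4.1, "rx": 0, "ry": 0, "rz": 0},
])

```text
clock: 1.9
position: [0.5152, 0.2707, 0.2433]
ee_rot: [-1.384, 0.886, -0.89]
force: [0.4, -0.8, 0.2]
width: 0.76
```

Run:
```python
from h import *
plan((.5268,.334,.25),82.3)
```

```text
pos [0.5152 0.2707 0.2433] toolx -65.4 j7 -1.91 clk 1.9 w mm 69.7
world d cm [1.16 6.33 0.67]  tool shift cm [-5.27 -0.69  3.69]  rot [-0.001  0.564  0.003]
```

Request:
move_arm([
  {"x": -4.5, "y": 0, "z": 3.1, "rx": 0, "ry": 0, "rz": 0},
  {"x": -0.8, "y": -0.7, "z": 0.6, "rx": 0, "ry": -0.18, "rz": 0},
  {"x": 0, "y": 0, "z": 0, "rx": 0, "ry": -0.185, "rz": 0},
  {"x": 0, "y": 0, "z": 0, "rx": 0, "ry": -0.185, "rz": 0},
  {"x": 0, "y": 0, "z": 0, "rx": 0, "ry": -0.185, "rz": 0},
  {"x": 0, "y": 0, "z": 0, "rx": 0, "ry": -0.185, "rz": 0},
  {"x": 0, "y": 0, "z": 0, "rx": 0, "ry": -0.185, "rz": 0},
  {"x": 0, "y": 0, "z": 0, "rx": 0, "ry": -0.185, "rz": 0},
  {"x": 0, "y": 0, "z": 0, "rx": 0, "ry": -0.185, "rz": 0},
  {"x": 0, "y": 0, "z": 0, "rx": 0, "ry": -0.185, "rz": 0},
  {"x": 0, "y": 0, "z": 0, "rx": 0, "ry": -0.185, "rz": 0},
  {"x": 0, "y": 0, "z": 0, "rx": 0, "ry": -0.185, "rz": 0},
])

```text
clock: 3.4
position: [0.5247, 0.3413, 0.2449]
ee_rot: [-1.451, -0.711, 0.723]
force: [-0.0, 0.5, -0.6]
width: 0.763
```

Run:
```python
from h import *
plan((.5268,.334,.25),82.3)
```

```text
pos [0.5247 0.3413 0.2449] toolx 52.6 j7 -0.17 clk 3.4 w mm 70.1
world d cm [ 0.21 -0.73  0.51]  tool shift cm [-0.46 -0.51 -0.61]  rot [-0.004 -0.518 -0.007]
```

Request:
move_arm([
  {"x": -0.4, "y": -0.2, "z": -0.6, "rx": 0, "ry": -0.175, "rz": 0},
  {"x": 0, "y": 0, "z": 0, "rx": 0, "ry": -0.175, "rz": 0},
  {"x": 0, "y": 0, "z": 0, "rx": 0, "ry": -0.17, "rz": 0},
])

```text
clock: 3.78
position: [0.5272, 0.3334, 0.2458]
ee_rot: [-1.261, -1.116, 1.132]
force: [0.1, 1.0, 0.2]
width: 0.763
```

Run:
```python
from h import *
plan((.5268,.334,.112),82.3)
snap("wrist","w1")
snap("top","t1",(110,200,250,310),5)
snap("side","s1",(200,200,420,480),2.5)
```

```text
pos [0.5272 0.3334 0.2458] toolx 83.4 j7 0.32 clk 3.775 w mm 70.1
world d cm [ -0.04   0.06 -13.38]  tool shift cm [ 0.15 13.38 -0.05]  rot [-0.007  0.02  -0.007]
```

View pics/w1.png

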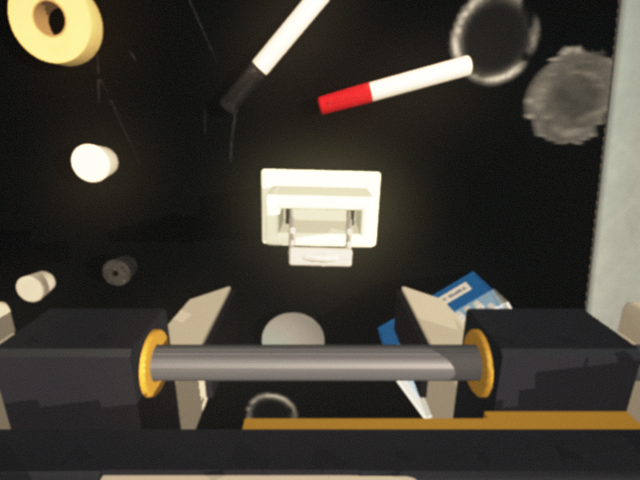

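View pics/s1.png

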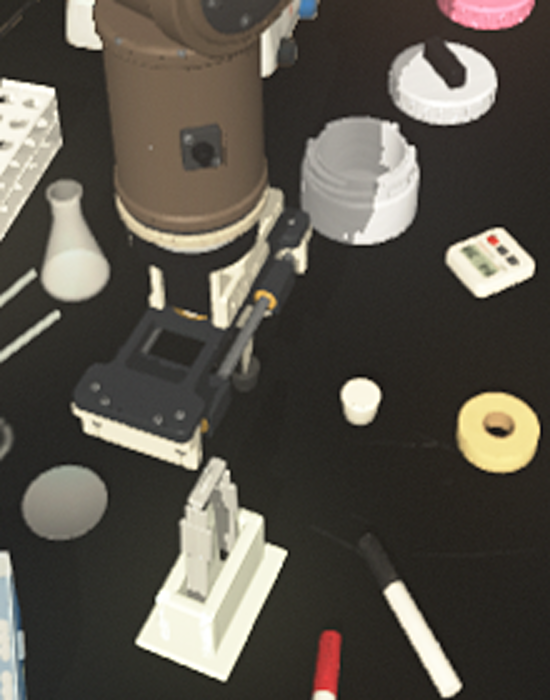

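Run:
```python
import cv2
a=cv2.imread("pics/w1_full.png")
cv2.imwrite("pics/w1z.png",cv2.resize(a[155:285,245:400],None,fx=5,fy=4.5,interpolation=cv2.INTER_CUBIC))
```

```text
(no output)
```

View pics/w1z.png

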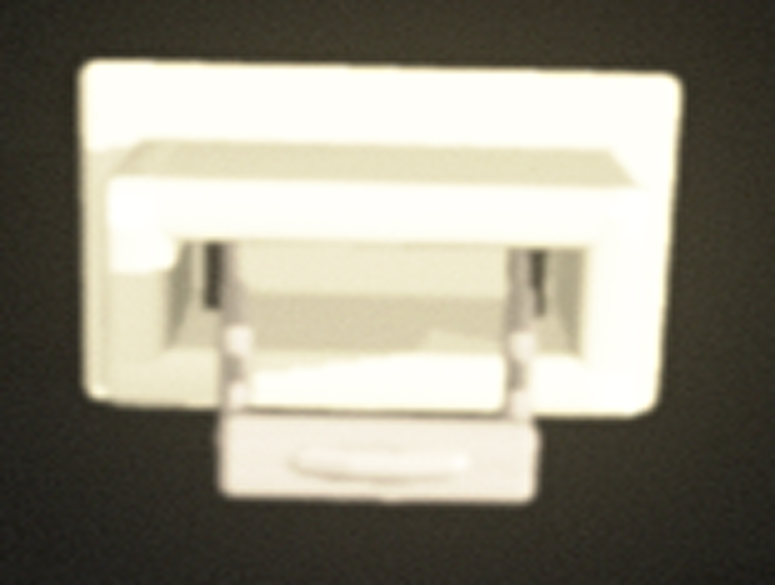

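Run:
```python
from h import *
f=lambda u,v:(u/5+245,v/4.5+155)
W=np.array([ray("wrist",f(u,v),.151) for u,v in[(220,412),(540,420),(218,497),(537,500)]]); print(W.round(4),W.mean(0))
for a,b in((1,0),(3,2)):print(np.degrees(np.arctan2(*(W[a]-W[b])[[1,0]])))
W=np.array([ray("wrist",f(u,v),.008) for u,v in[(80,62),(682,75),(655,416),(87,402)]]); print(W.round(4),W.mean(0))
for a,b in((1,0),(2,3)):print(np.degrees(np.arctan2(*(W[a]-W[b])[[1,0]])))
W=np.array([ray("wrist",f(u,v),.058) for u,v in[(108,178),(640,188)]]); print(W.round(4),W.mean(0))
```

```text
[[0.5196 0.3185 0.151 ]
 [0.5256 0.358  0.151 ]
 [0.532  0.3165 0.151 ]
 [0.5373 0.3565 0.151 ]] [0.52860948 0.33736863 0.151     ]
81.43607071092171
82.48739319614884
[[0.4834 0.2865 0.008 ]
 [0.5    0.3996 0.008 ]
 [0.5746 0.3886 0.008 ]
 [0.5577 0.2757 0.008 ]] [0.52892076 0.33760404 0.008     ]
81.67127465808727
81.45997648303499
[[0.5004 0.2955 0.058 ]
 [0.5131 0.3839 0.058 ]] [0.50674826 0.33971309 0.058     ]
```

Request:
move_arm([
  {"x": 0.25, "y": 2, "z": -0.05, "rx": -0.007, "ry": 0.027, "rz": -0.007},
  {"x": 0, "y": 3, "z": 0, "rx": 0, "ry": 0, "rz": 0},
  {"x": 0, "y": 3, "z": 0, "rx": 0, "ry": 0, "rz": 0},
  {"x": 0, "y": 2.5, "z": 0, "rx": 0, "ry": 0, "rz": 0},
  {"x": 0, "y": 0, "z": 0, "rx": 0, "ry": 0, "rz": 0},
])

```text
clock: 4.55
position: [0.5281, 0.336, 0.1382]
ee_rot: [-1.287, -1.08, 1.078]
force: [-0.4, 0.3, 0.6]
width: 0.759
```

Run:
```python
from h import *
plan((.528,.336,.11),81.8)
snap("wrist","w2")
```

```text
pos [0.5281 0.336  0.1382] toolx 80.0 j7 0.18 clk 4.55 w mm 69.7
world d cm [-0.01 -0.   -2.82]  tool shift cm [-0.01  2.82  0.01]  rot [ 0.001 -0.032  0.001]
```

View pics/w2.png

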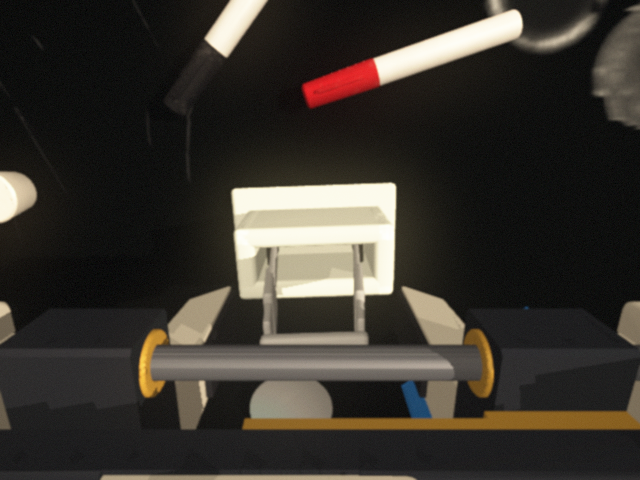

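Request:
move_arm([
  {"x": 0, "y": 1.5, "z": 0, "rx": 0, "ry": -0.03, "rz": 0},
  {"x": 0, "y": 1.3, "z": 0, "rx": 0, "ry": 0, "rz": 0},
  {"x": 0, "y": 0, "z": 0, "rx": 0, "ry": 0, "rz": 0},
])

```text
clock: 4.97
position: [0.5294, 0.3378, 0.112]
ee_rot: [-1.275, -1.107, 1.097]
force: [-0.0, 0.6, -1.1]
width: 0.763
```

Request:
move_arm([
  {"x": 0, "y": 0, "z": 0, "rx": 0, "ry": 0, "rz": 0},
  {"x": 0, "y": 0, "z": 0, "rx": 0, "ry": 0, "rz": 0},
  {"x": 0, "y": 0, "z": 0, "rx": 0, "ry": 0, "rz": 0},
  {"x": 0, "y": 0, "z": 0, "rx": 0, "ry": 0, "rz": 0},
  {"x": 0, "y": 0, "z": 0, "rx": 0, "ry": 0, "rz": 0},
  {"x": 0, "y": 0, "z": 0, "rx": 0, "ry": 0, "rz": 0},
], jaw=4.42, newtons=40)

```text
clock: 5.72
position: [0.5297, 0.3382, 0.113]
ee_rot: [-1.275, -1.108, 1.095]
force: [0.7, -0.5, -1.6]
width: 0.482
```

Run:
```python
from h import *
plan((.528,.336,.11),81.8)
```

```text
pos [0.5297 0.3382 0.113 ] toolx 81.7 j7 0.18 clk 5.725 w mm 44.3
world d cm [-0.17 -0.22 -0.3 ]  tool shift cm [-0.24  0.3   0.14]  rot [ 0.005 -0.003  0.005]
```

Request:
move_arm([
  {"x": 0, "y": -2, "z": 0, "rx": 0, "ry": 0, "rz": 0},
  {"x": 0, "y": -4, "z": 0, "rx": 0, "ry": 0, "rz": 0},
  {"x": 0, "y": -4, "z": 0, "rx": 0, "ry": 0, "rz": 0},
  {"x": 0, "y": 0, "z": 0, "rx": 0, "ry": 0, "rz": 0},
])

```text
clock: 6.22
position: [0.5287, 0.3386, 0.2201]
ee_rot: [-1.273, -1.11, 1.094]
force: [-0.0, 1.4, -1.6]
width: 0.481
```

Run:
```python
from h import *
plan((.459,.132,.21),81.8)
snap("wrist","w3")
```

```text
pos [0.5287 0.3386 0.2201] toolx 81.7 j7 0.26 clk 6.225 w mm 44.2
world d cm [ -6.97 -20.66  -1.01]  tool shift cm [-21.46   0.84   3.92]  rot [ 0.006 -0.001  0.007]
```

View pics/w3.png

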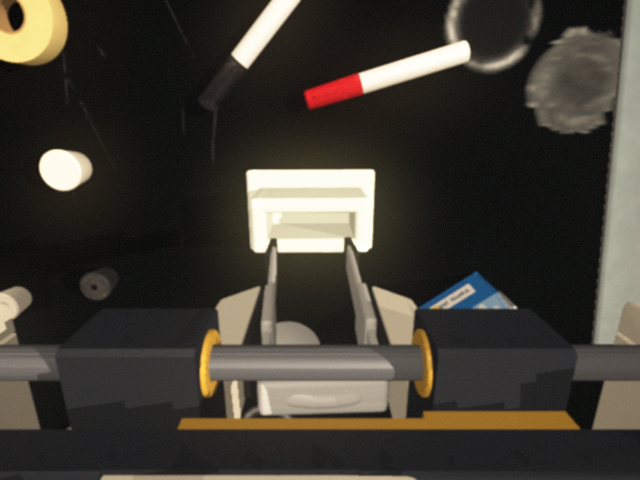

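Run:
```python
from h import *
print(ray("wrist",(59,169),.026), ray("wrist",(96,286),.024))
s,R=pose()
for x in(-.029,-.023,.023,.029): print(x,proj("wrist",s["position"]+R@[x,.105,-.008]),proj("wrist",s["position"]+R@[x,.105,.008]))
a=cv2.imread("pics/w3_full.png")
cv2.imwrite("pics/w3z.png",cv2.resize(a[225:345,230:400],None,fx=4.5,fy=4.5,interpolation=cv2.INTER_CUBIC))
```

```text
[0.45811091 0.13522123 0.026     ] [0.56517331 0.131632   0.024     ]
-0.029 [269.44525895 260.49717512] [268.61162276 237.22087148]
-0.023 [278.55491156 260.5065588 ] [277.89113348 237.23082921]
0.023 [348.38539438 260.57848987] [349.02347841 237.30716054]
0.029 [357.49238968 260.58787082] [358.30023181 237.31711532]
```

View pics/w3z.png

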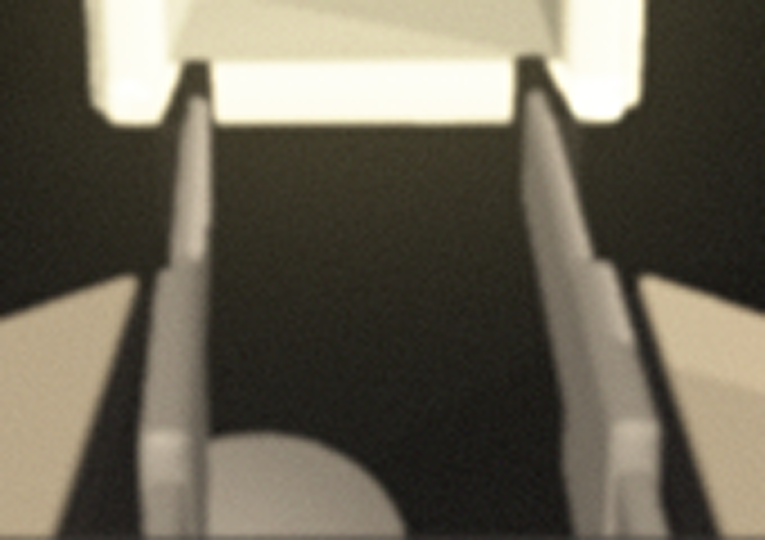

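Request:
move_arm([
  {"x": -5.35, "y": 0, "z": 1.0, "rx": 0.005, "ry": 0, "rz": 0.005},
  {"x": -5.35, "y": 0, "z": 1.0, "rx": 0, "ry": 0, "rz": 0},
  {"x": -5.35, "y": 0, "z": 1.0, "rx": 0, "ry": 0, "rz": 0},
  {"x": -5.35, "y": 0, "z": 1.0, "rx": 0, "ry": 0, "rz": 0},
  {"x": 0, "y": 0, "z": 0, "rx": 0, "ry": 0, "rz": 0},
])

```text
clock: 6.9
position: [0.4537, 0.1242, 0.2148]
ee_rot: [-1.272, -1.095, 1.107]
force: [0.0, 0.4, -0.4]
width: 0.481
```

Run:
```python
from h import *
plan((.4585,.133,.21),81.8)
snap("wrist","w4",(180,180,480,345),2.6)
```

```text
pos [0.4537 0.1242 0.2148] toolx 81.7 j7 0.54 clk 6.9 w mm 44.2
world d cm [ 0.48  0.88 -0.48]  tool shift cm [ 0.94  0.47 -0.35]  rot [-0.006 -0.002 -0.004]
```

View pics/w4.png

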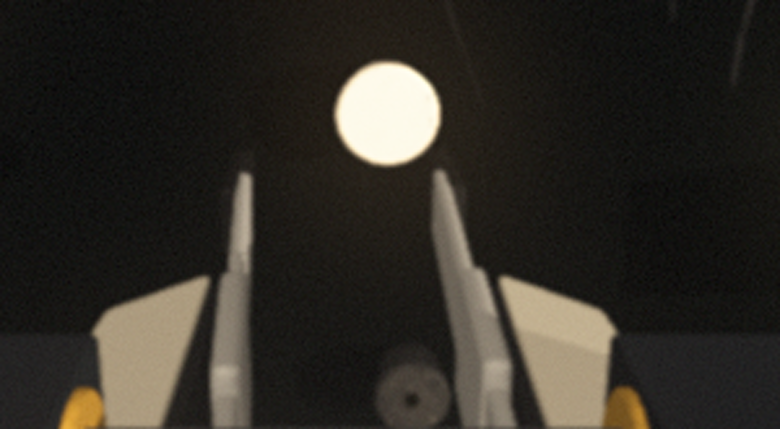

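Run:
```python
from h import *
p=ray("wrist",(329.2,223.1),.026); print(p); plan((p[0],p[1],.109),81.8)
```

```text
[0.4595536  0.13889641 0.026     ]
pos [0.4543 0.1267 0.2153] toolx 81.8 j7 0.54 clk 6.95 w mm 43.7
world d cm [  0.52   1.22 -10.63]  tool shift cm [ 1.3  10.63 -0.4 ]  rot [-0.005  0.    -0.001]
```

Request:
move_arm([
  {"x": 1.0, "y": 2.5, "z": -0.4, "rx": 0, "ry": 0, "rz": 0},
  {"x": 0, "y": 1.5, "z": 0, "rx": 0, "ry": 0, "rz": 0},
  {"x": 0, "y": 0, "z": 0, "rx": 0, "ry": 0, "rz": 0},
  {"x": 0, "y": 0, "z": 0, "rx": 0, "ry": 0, "rz": 0},
  {"x": 0, "y": 0, "z": 0, "rx": 0, "ry": 0, "rz": 0},
])

```text
clock: 7.58
position: [0.4598, 0.14, 0.1754]
ee_rot: [-1.267, -1.104, 1.108]
force: [1.0, -0.6, -1.0]
width: 0.482
```

Run:
```python
from h import *
plan((.4585,.1355,.109),81.8)
snap("wrist","w5",(180,180,480,345),2.6)
plan((.4585,.1355,.109),81.8)
```

```text
pos [0.4598 0.14   0.1754] toolx 82.1 j7 0.47 clk 7.575 w mm 44.3
world d cm [-0.13 -0.45 -6.64]  tool shift cm [-0.47  6.64  0.04]  rot [-0.005  0.005  0.001]
pos [0.4599 0.14   0.1754] toolx 82.1 j7 0.47 clk 7.625 w mm 44.2
world d cm [-0.14 -0.45 -6.64]  tool shift cm [-0.48  6.64  0.05]  rot [-0.005  0.005  0.001]
```

View pics/w5.png

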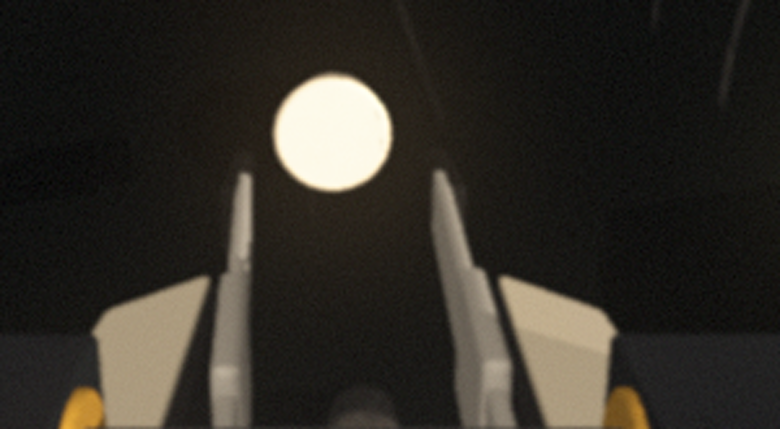

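Run:
```python
from h import *
p=ray("wrist",(308.1,230.8),.026); print(p); plan((p[0],p[1],.109),81.8)
```

```text
[0.45881559 0.13603053 0.026     ]
pos [0.4599 0.14   0.1754] toolx 82.1 j7 0.47 clk 7.625 w mm 44.2
world d cm [-0.11 -0.4  -6.64]  tool shift cm [-0.42  6.64  0.02]  rot [-0.005  0.005  0.001]
```

Request:
move_arm([
  {"x": -0.35, "y": 0.5, "z": 0, "rx": 0, "ry": 0, "rz": 0},
  {"x": 0, "y": 2.0, "z": 0, "rx": 0, "ry": 0, "rz": 0},
  {"x": 0, "y": 2.0, "z": 0, "rx": 0, "ry": 0, "rz": 0},
  {"x": 0, "y": 1.2, "z": 0, "rx": 0, "ry": 0, "rz": 0},
  {"x": 0, "y": 0, "z": 0, "rx": 0, "ry": 0, "rz": 0},
  {"x": 0, "y": 0, "z": 0, "rx": 0, "ry": 0, "rz": 0},
])

```text
clock: 8.38
position: [0.4589, 0.1356, 0.1143]
ee_rot: [-1.267, -1.103, 1.107]
force: [-0.9, 0.9, -0.3]
width: 0.483
```

Run:
```python
from h import *
plan((.4588,.136,.109),81.8)
snap("wrist","w6",(180,180,480,345),2.6)
```

```text
pos [0.4589 0.1356 0.1143] toolx 82.0 j7 0.39 clk 8.375 w mm 44.3
world d cm [-0.01  0.04 -0.53]  tool shift cm [0.03 0.53 0.01]  rot [-0.005  0.004  0.001]
```

View pics/w6.png

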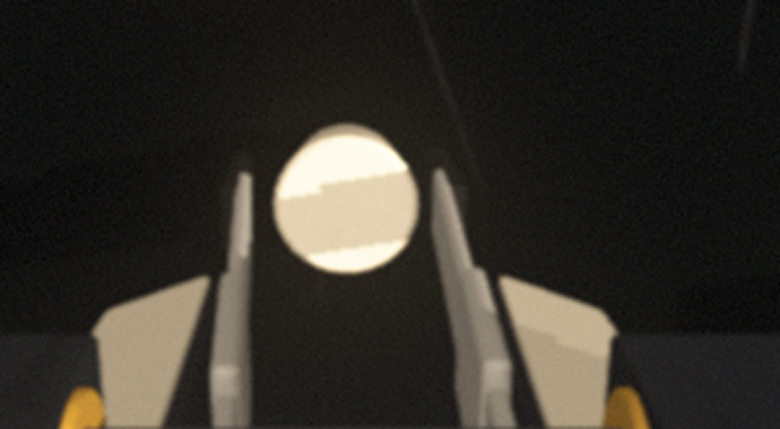

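Request:
move_arm([
  {"x": 0, "y": 0.5, "z": 0, "rx": 0, "ry": 0, "rz": 0},
  {"x": 0, "y": 0, "z": 0, "rx": 0, "ry": 0, "rz": 0},
])

```text
clock: 8.68
position: [0.4594, 0.1357, 0.1097]
ee_rot: [-1.268, -1.104, 1.106]
force: [-0.0, -0.6, -0.3]
width: 0.482
```

Request:
move_arm([
  {"x": 0, "y": 0, "z": 0, "rx": 0, "ry": 0, "rz": 0},
  {"x": 0, "y": 0, "z": 0, "rx": 0, "ry": 0, "rz": 0},
  {"x": 0, "y": 0, "z": 0, "rx": 0, "ry": 0, "rz": 0},
  {"x": 0, "y": 0, "z": 0, "rx": 0, "ry": 0, "rz": 0},
], jaw=3.7, newtons=45)

```text
clock: 9.18
position: [0.4597, 0.1356, 0.1102]
ee_rot: [-1.269, -1.104, 1.106]
force: [-0.4, -0.7, 0.3]
width: 0.432
```

Request:
move_arm([
  {"x": 0, "y": -1, "z": 0, "rx": 0, "ry": 0, "rz": 0},
  {"x": 0, "y": -3, "z": 0, "rx": 0, "ry": 0, "rz": 0},
  {"x": 0, "y": -4, "z": 0, "rx": 0, "ry": 0, "rz": 0},
  {"x": 0, "y": -3, "z": 0, "rx": 0, "ry": 0, "rz": 0},
  {"x": 0, "y": 0, "z": 0, "rx": 0, "ry": 0, "rz": 0},
])

```text
clock: 9.8
position: [0.4595, 0.1364, 0.2254]
ee_rot: [-1.267, -1.106, 1.106]
force: [0.2, -1.0, -1.7]
width: 0.431
```

Run:
```python
from h import *
plan((.518,-.128,.22),81.8)
snap("wrist","w7",(180,180,480,345),2.6)
snap("side","s7",(200,180,440,420),2.5)
```

```text
pos [0.4595 0.1364 0.2254] toolx 82.1 j7 0.55 clk 9.8 w mm 39.6
world d cm [  5.85 -26.44  -0.54]  tool shift cm [-25.38   0.44  -9.44]  rot [-0.004  0.005  0.003]
```

View pics/w7.png

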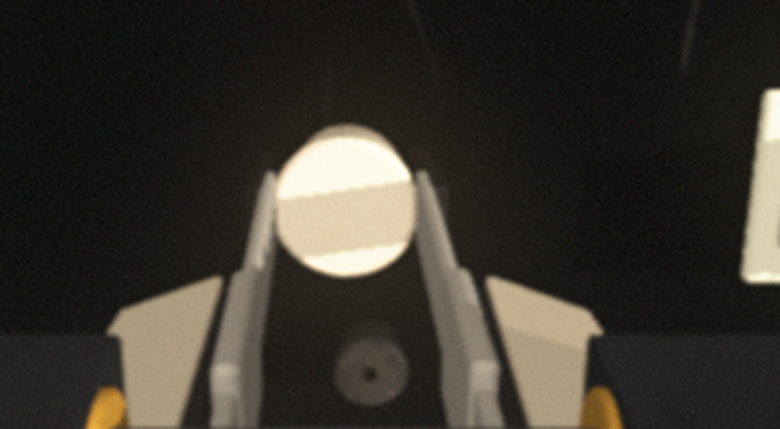

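View pics/s7.png

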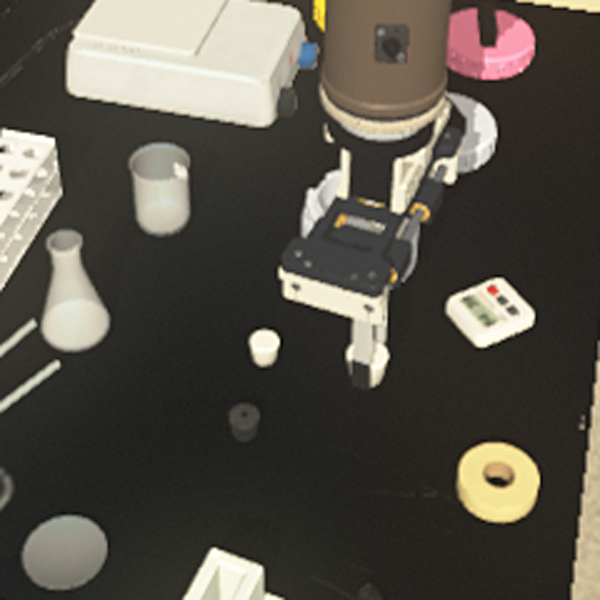

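Request:
move_arm([
  {"x": -5.1, "y": 0, "z": -1.8, "rx": 0, "ry": 0, "rz": 0},
  {"x": -5.1, "y": 0, "z": -1.8, "rx": 0, "ry": 0, "rz": 0},
  {"x": -5.1, "y": 0, "z": -1.8, "rx": 0, "ry": 0, "rz": 0},
  {"x": -5.1, "y": 0, "z": -1.8, "rx": 0, "ry": 0, "rz": 0},
  {"x": -4.7, "y": 0, "z": -1.0, "rx": 0, "ry": 0, "rz": 0},
  {"x": 0, "y": 0, "z": 0, "rx": 0, "ry": 0, "rz": 0},
  {"x": 0, "y": 0, "z": 0, "rx": 0, "ry": 0, "rz": 0},
  {"x": 0, "y": 0, "z": 0, "rx": 0, "ry": 0, "rz": 0},
])

```text
clock: 10.9
position: [0.5027, -0.1308, 0.2136]
ee_rot: [-1.252, -1.1, 1.117]
force: [0.2, 0.0, -0.4]
width: 0.437
```

Run:
```python
from h import *
plan((.518,-.128,.22),82)
snap("wrist","w8")
plan((.518,-.128,.22),82)
```

```text
pos [ 0.5027 -0.1308  0.2136] toolx 82.4 j7 1.06 clk 10.9 w mm 40.1
world d cm [1.53 0.28 0.64]  tool shift cm [ 0.48 -0.66 -1.47]  rot [-0.019  0.007  0.003]
pos [ 0.5027 -0.1305  0.2137] toolx 82.4 j7 1.06 clk 10.95 w mm 39.8
world d cm [1.53 0.25 0.63]  tool shift cm [ 0.45 -0.65 -1.47]  rot [-0.018  0.008  0.003]
```

View pics/w8.png

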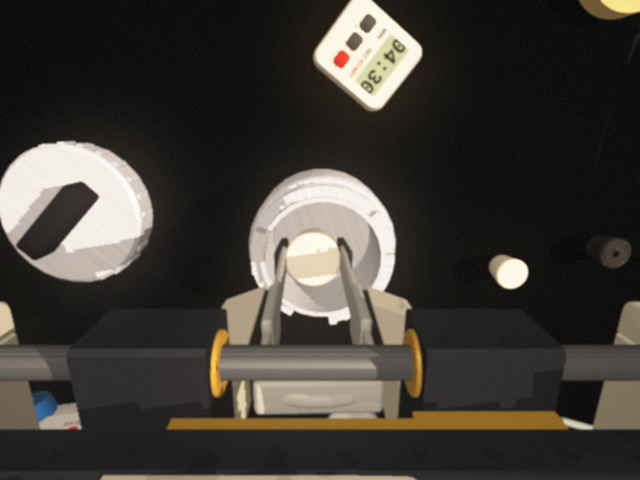

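Run:
```python
import cv2
a=cv2.imread("pics/w8_full.png")
cv2.imwrite("pics/w8z.png",cv2.resize(a[160:335,230:415],None,fx=4.2,fy=3.4,interpolation=cv2.INTER_CUBIC))
```

```text
(no output)
```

View pics/w8z.png

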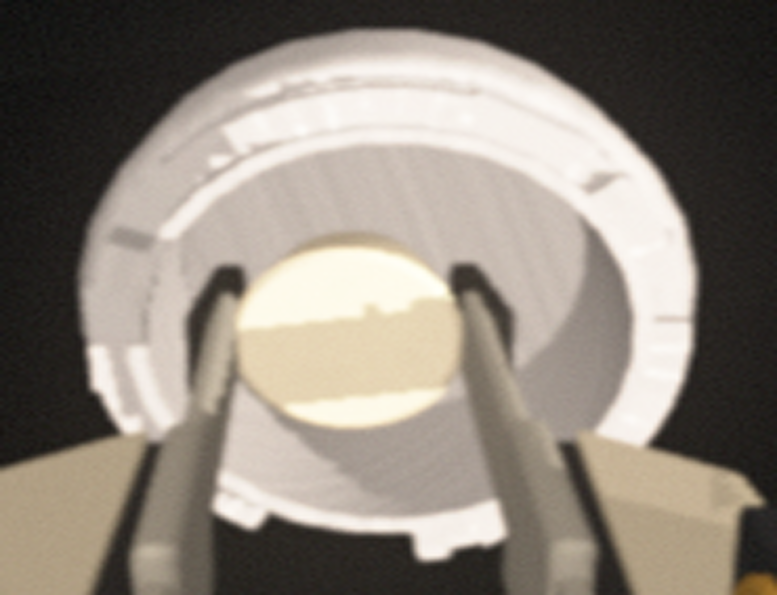

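Run:
```python
from h import *
pts=[(632,330),(585,215),(490,160),(385,144),(290,158),(205,210),(330,512),(260,490),(470,503)]
W=np.array([ray("wrist",(u/4.2+230,v/3.4+160),.074) for u,v in pts])
r=least_squares(lambda q:np.hypot(W[:,0]-q[0],W[:,1]-q[1])-q[2],[.51,-.13,.044]); print(r.x,r.fun.round(4))
c=r.x[:2]
o=c+.021*np.array([np.cos(np.radians(172)),np.sin(np.radians(172))]); print(o)
plan((o[0],o[1],.2),82)
```

```text
[ 0.52041869 -0.1256683   0.04344797] [ 0.      0.0004 -0.0001 -0.0003  0.0003 -0.0003  0.0002  0.0003 -0.0005]
[ 0.49962306 -0.12274567]
pos [ 0.5027 -0.1305  0.2137] toolx 82.4 j7 1.06 clk 10.95 w mm 39.8
world d cm [-0.31  0.77 -1.37]  tool shift cm [0.72 1.38 0.38]  rot [-0.018  0.008  0.003]
```

Request:
move_arm([
  {"x": 0.7, "y": 0, "z": 0.4, "rx": -0.018, "ry": 0, "rz": 0.003},
  {"x": 0, "y": 0, "z": 0, "rx": 0, "ry": 0, "rz": 0},
  {"x": 0, "y": 1.5, "z": 0, "rx": 0, "ry": 0, "rz": 0},
  {"x": 0, "y": 2, "z": 0, "rx": 0, "ry": 0, "rz": 0},
  {"x": 0, "y": 0, "z": 0, "rx": 0, "ry": 0, "rz": 0},
  {"x": 0, "y": 0, "z": 0, "rx": 0, "ry": 0, "rz": 0},
])

```text
clock: 11.7
position: [0.499, -0.1203, 0.1759]
ee_rot: [-1.267, -1.115, 1.115]
force: [0.6, -0.0, -1.5]
width: 0.438
```

Run:
```python
from h import *
plan((.4996,-.1227,.117),82)
snap("wrist","w9",(200,160,440,340),3)
```

```text
pos [ 0.499  -0.1203  0.1759] toolx 82.7 j7 1.0 clk 11.7 w mm 40.2
world d cm [ 0.06 -0.24 -5.89]  tool shift cm [-0.22  5.89 -0.09]  rot [ 0.     0.012 -0.   ]
```

View pics/w9.png

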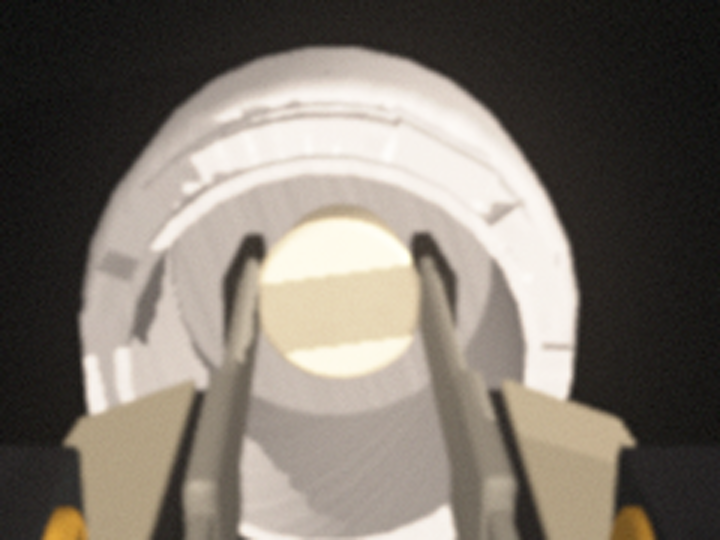

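Request:
move_arm([
  {"x": -0.15, "y": 1, "z": -0.1, "rx": 0, "ry": 0, "rz": 0},
  {"x": 0, "y": 2, "z": 0, "rx": 0, "ry": 0, "rz": 0},
  {"x": 0, "y": 1.6, "z": 0, "rx": 0, "ry": 0, "rz": 0},
  {"x": 0, "y": 0.5, "z": 0, "rx": 0, "ry": 0, "rz": 0},
  {"x": 0, "y": 0, "z": 0, "rx": 0, "ry": 0, "rz": 0},
  {"x": 0, "y": 0, "z": 0, "rx": 0, "ry": 0, "rz": 0},
])

```text
clock: 12.5
position: [0.4998, -0.1222, 0.1211]
ee_rot: [-1.267, -1.114, 1.114]
force: [-0.2, 0.0, -1.3]
width: 0.434
```

Request:
move_arm([
  {"x": 0, "y": 0.35, "z": 0, "rx": 0, "ry": 0, "rz": 0},
  {"x": 0, "y": 0.1, "z": 0, "rx": 0, "ry": 0, "rz": 0},
  {"x": 0, "y": 0, "z": 0, "rx": 0, "ry": 0, "rz": 0},
])

```text
clock: 12.88
position: [0.5004, -0.1224, 0.1171]
ee_rot: [-1.268, -1.115, 1.114]
force: [-0.1, 1.3, -1.5]
width: 0.433
```

Request:
move_arm([
  {"x": 0, "y": 0, "z": 0, "rx": 0, "ry": 0, "rz": 0},
  {"x": 0, "y": 0, "z": 0, "rx": 0, "ry": 0, "rz": 0},
  {"x": 0, "y": 0, "z": 0, "rx": 0, "ry": 0, "rz": 0},
], jaw=4.33)

```text
clock: 13.25
position: [0.5006, -0.1224, 0.1174]
ee_rot: [-1.269, -1.115, 1.114]
force: [0.2, 0.3, -1.4]
width: 0.47
```

Request:
move_arm([
  {"x": 0, "y": -0.5, "z": 0, "rx": 0, "ry": 0, "rz": 0},
  {"x": 0, "y": -2, "z": 0, "rx": 0, "ry": 0, "rz": 0},
  {"x": 0, "y": -3.5, "z": 0, "rx": 0, "ry": 0, "rz": 0},
  {"x": 0, "y": -4.3, "z": 0, "rx": 0, "ry": 0, "rz": 0},
  {"x": 0, "y": 0, "z": 0, "rx": 0, "ry": 0, "rz": 0},
])

```text
clock: 13.88
position: [0.5009, -0.1211, 0.2279]
ee_rot: [-1.269, -1.118, 1.113]
force: [0.6, -0.6, -1.3]
width: 0.472
```

Run:
```python
from h import *
plan((.572,.036,.22),82)
snap("wrist","w10")
snap("top","t10",(180,190,380,340),4)
```

```text
pos [ 0.5009 -0.1211  0.2279] toolx 82.7 j7 1.06 clk 13.875 w mm 43.3
world d cm [ 7.11 15.71 -0.79]  tool shift cm [16.49  0.82 -5.06]  rot [0.003 0.013 0.001]
```

View pics/w10.png

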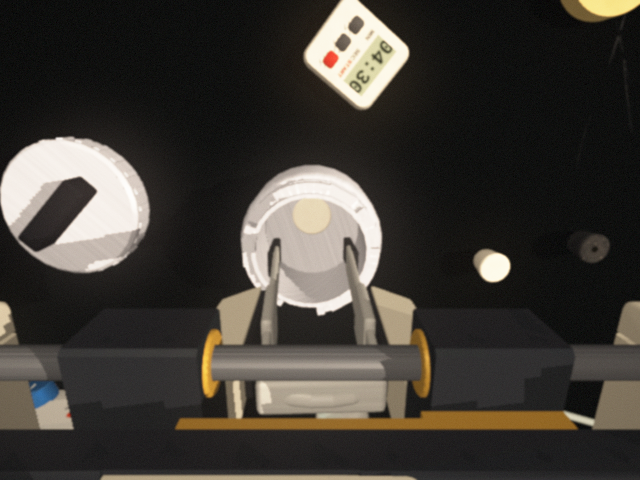

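View pics/t10.png

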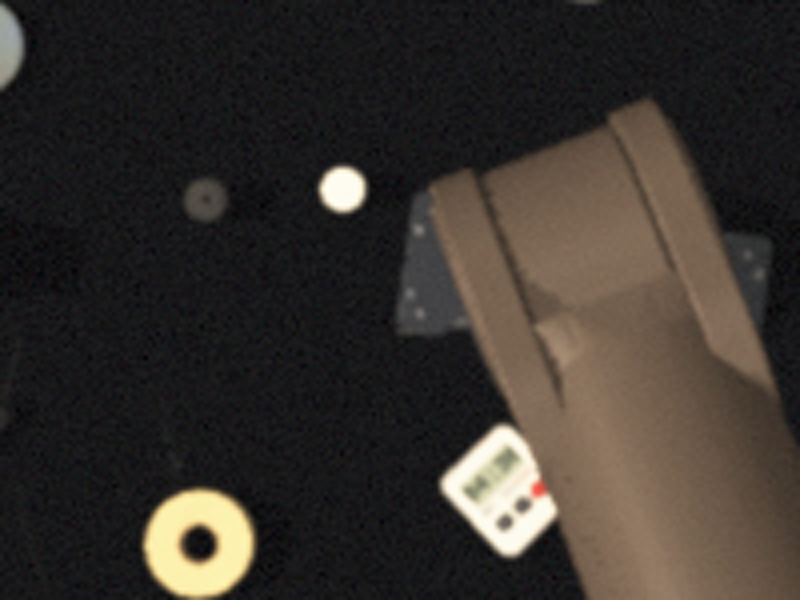

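Request:
move_arm([
  {"x": 5.6, "y": 0, "z": -1.7, "rx": 0, "ry": 0, "rz": 0},
  {"x": 5.6, "y": 0, "z": -1.7, "rx": 0, "ry": 0, "rz": 0},
  {"x": 4.9, "y": 1.5, "z": -1.2, "rx": 0, "ry": 0, "rz": 0},
  {"x": 0, "y": 2, "z": 0, "rx": 0, "ry": 0, "rz": 0},
  {"x": 0, "y": 0, "z": 0, "rx": 0, "ry": 0, "rz": 0},
  {"x": 0, "y": 0, "z": 0, "rx": 0, "ry": 0, "rz": 0},
  {"x": 0, "y": 0, "z": 0, "rx": 0, "ry": 0, "rz": 0},
], jaw=4.42)

```text
clock: 14.85
position: [0.5643, 0.0299, 0.1841]
ee_rot: [-1.265, -1.101, 1.115]
force: [0.6, -0.9, -1.1]
width: 0.481
```

Run:
```python
from h import *
plan((.572,.037,.109),82)
snap("wrist","w11",(180,180,480,345),2.6)
plan((.572,.037,.109),82)
```

```text
pos [0.5643 0.0299 0.1841] toolx 82.2 j7 0.74 clk 14.85 w mm 44.2
world d cm [ 0.77  0.71 -7.51]  tool shift cm [ 0.83  7.5  -0.74]  rot [-0.01   0.004 -0.003]
pos [0.5644 0.03   0.1842] toolx 82.2 j7 0.74 clk 14.9 w mm 44.2
world d cm [ 0.76  0.7  -7.52]  tool shift cm [ 0.83  7.51 -0.73]  rot [-0.009  0.004 -0.003]
```

View pics/w11.png

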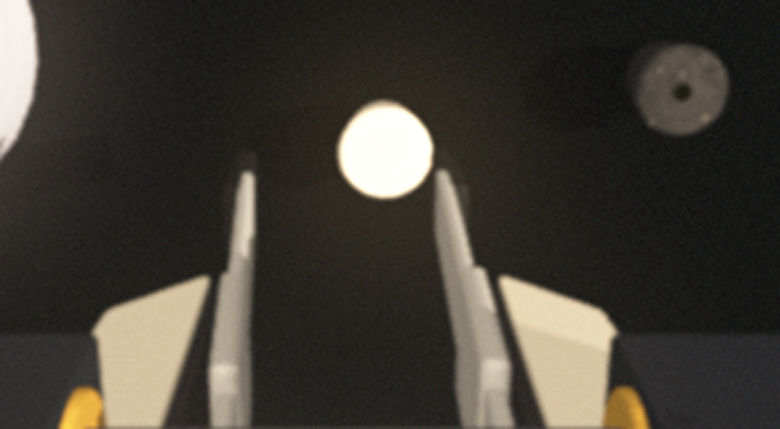

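Run:
```python
from h import *
f=lambda u,v:(u/2.6+180,v/2.6+180)
p=ray("wrist",f(386,151),.024); print(p,ray("wrist",f(683,91),.024)); plan((p[0],p[1],.109),82)
```

```text
[0.57342778 0.0399072  0.024     ] [0.56669127 0.13040939 0.024     ]
pos [0.5644 0.03   0.1842] toolx 82.2 j7 0.74 clk 14.9 w mm 44.2
world d cm [ 0.91  1.   -7.52]  tool shift cm [ 1.13  7.51 -0.83]  rot [-0.009  0.004 -0.003]
```

Request:
move_arm([
  {"x": 1.2, "y": 0.3, "z": -0.85, "rx": -0.009, "ry": 0, "rz": -0.003},
  {"x": 0, "y": 1.5, "z": 0, "rx": 0, "ry": 0, "rz": 0},
  {"x": 0, "y": 2.0, "z": 0, "rx": 0, "ry": 0, "rz": 0},
  {"x": 0, "y": 2.0, "z": 0, "rx": 0, "ry": 0, "rz": 0},
  {"x": 0, "y": 0.6, "z": 0, "rx": 0, "ry": 0, "rz": 0},
  {"x": 0, "y": 0, "z": 0, "rx": 0, "ry": 0, "rz": 0},
  {"x": 0, "y": 0, "z": 0, "rx": 0, "ry": 0, "rz": 0},
])

```text
clock: 15.78
position: [0.5747, 0.0402, 0.115]
ee_rot: [-1.271, -1.107, 1.108]
force: [0.0, 0.3, 0.3]
width: 0.482
```

Run:
```python
from h import *
plan((.5734,.0399,.109),82)
snap("wrist","w12",(180,180,480,345),2.6)
```

```text
pos [0.5747 0.0402 0.115 ] toolx 82.1 j7 0.66 clk 15.775 w mm 44.2
world d cm [-0.13 -0.03 -0.6 ]  tool shift cm [-0.05  0.6   0.13]  rot [-0.001  0.003 -0.   ]
```

View pics/w12.png

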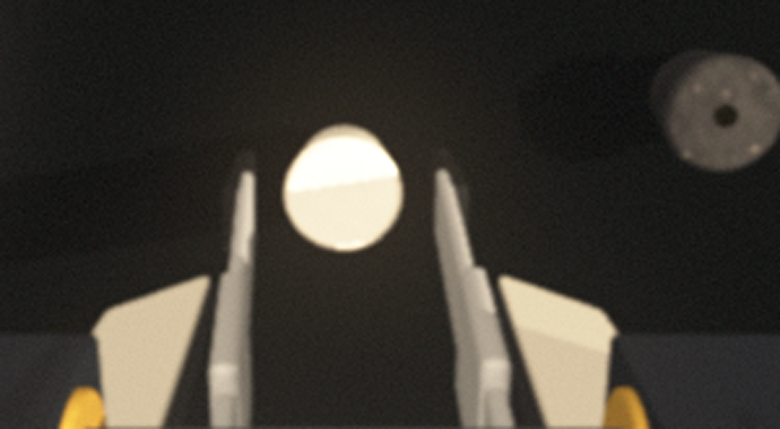

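Request:
move_arm([
  {"x": 0, "y": 0.55, "z": 0.1, "rx": 0, "ry": 0, "rz": 0},
  {"x": 0, "y": 0, "z": 0, "rx": 0, "ry": 0, "rz": 0},
])

```text
clock: 16.08
position: [0.5742, 0.0403, 0.11]
ee_rot: [-1.272, -1.108, 1.107]
force: [-0.1, 0.3, -0.7]
width: 0.481
```

Request:
move_arm([
  {"x": 0, "y": 0, "z": 0, "rx": 0, "ry": 0, "rz": 0},
  {"x": 0, "y": 0, "z": 0, "rx": 0, "ry": 0, "rz": 0},
  {"x": 0, "y": 0, "z": 0, "rx": 0, "ry": 0, "rz": 0},
  {"x": 0, "y": 0, "z": 0, "rx": 0, "ry": 0, "rz": 0},
], jaw=3.5)

```text
clock: 16.58
position: [0.5745, 0.0403, 0.1105]
ee_rot: [-1.273, -1.108, 1.107]
force: [-0.3, -0.4, -1.0]
width: 0.418
```

Request:
move_arm([
  {"x": 0, "y": -1, "z": 0, "rx": 0, "ry": 0, "rz": 0},
  {"x": 0, "y": -3, "z": 0, "rx": 0, "ry": 0, "rz": 0},
  {"x": 0, "y": -4, "z": 0, "rx": 0, "ry": 0, "rz": 0},
  {"x": 0, "y": -3, "z": 0, "rx": 0, "ry": 0, "rz": 0},
  {"x": 0, "y": 0, "z": 0, "rx": 0, "ry": 0, "rz": 0},
])

```text
clock: 17.2
position: [0.5741, 0.0411, 0.2261]
ee_rot: [-1.271, -1.11, 1.107]
force: [0.4, -0.2, -1.8]
width: 0.418
```

Run:
```python
from h import *
c=np.array([.5204,-.1257])
for a,y in((52,142),(-68,22)):
    o=c+.021*np.array([np.cos(np.radians(a)),np.sin(np.radians(a))]); print(o); plan((o[0],o[1],.22),y)
snap("wrist","w13",(180,180,480,345),2.6)
```

```text
[ 0.53332889 -0.10915177]
pos [0.5741 0.0411 0.2261] toolx 82.2 j7 0.76 clk 17.2 w mm 38.4
world d cm [ -4.07 -15.03  -0.61]  tool shift cm [-15.44   0.6    2.  ]  rot [ 0.002 -1.044 -0.   ]
[ 0.52826674 -0.14517086]
pos [0.5741 0.0411 0.2261] toolx 82.2 j7 0.76 clk 17.2 w mm 38.4
world d cm [ -4.58 -18.63  -0.61]  tool shift cm [-19.08   0.59   2.01]  rot [1.000e-03 1.051e+00 2.000e-03]
```

View pics/w13.png

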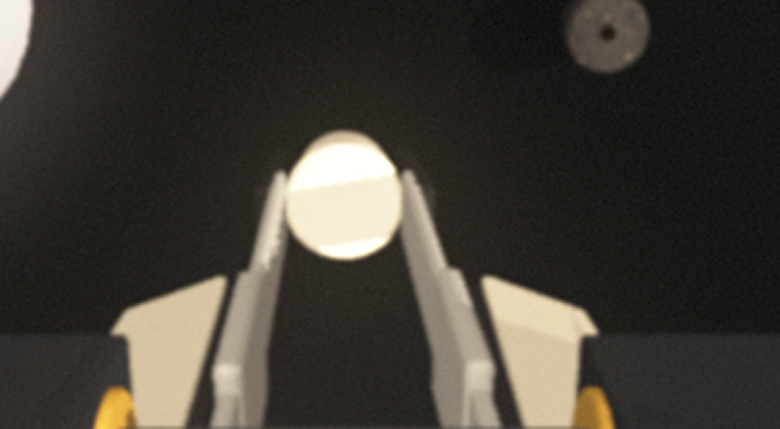

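Request:
move_arm([
  {"x": -5.2, "y": 0, "z": 0.5, "rx": 0, "ry": 0, "rz": 0},
  {"x": -5.2, "y": 0, "z": 0.5, "rx": 0, "ry": 0, "rz": 0},
  {"x": -5.2, "y": 0, "z": 0.5, "rx": 0, "ry": 0, "rz": 0},
  {"x": -3.0, "y": 0, "z": 0.3, "rx": 0, "ry": 0.18, "rz": 0},
  {"x": 0, "y": 0, "z": 0, "rx": 0, "ry": 0.18, "rz": 0},
  {"x": 0, "y": 0, "z": 0, "rx": 0, "ry": 0.18, "rz": 0},
  {"x": 0, "y": 0, "z": 0, "rx": 0, "ry": 0.18, "rz": 0},
  {"x": 0, "y": 0, "z": 0, "rx": 0, "ry": 0.18, "rz": 0},
  {"x": 0, "y": 0, "z": 0, "rx": 0, "ry": 0.15, "rz": 0},
  {"x": 0, "y": 0, "z": 0, "rx": 0, "ry": 0, "rz": 0},
  {"x": 0, "y": 0, "z": 0, "rx": 0, "ry": 0, "rz": 0},
])

```text
clock: 18.62
position: [0.5216, -0.1485, 0.2126]
ee_rot: [-1.545, -0.268, 0.295]
force: [0.5, 0.6, -0.7]
width: 0.417
```

Run:
```python
from h import *
plan((.5283,-.1452,.19),22)
```

```text
pos [ 0.5216 -0.1485  0.2126] toolx 20.6 j7 0.16 clk 18.625 w mm 38.3
world d cm [ 0.67  0.33 -2.26]  tool shift cm [0.78 2.25 0.05]  rot [-0.01  -0.025 -0.016]
```

Request:
move_arm([
  {"x": 0.8, "y": 1.0, "z": 0.05, "rx": -0.01, "ry": -0.025, "rz": -0.016},
  {"x": 0, "y": 2, "z": 0, "rx": 0, "ry": 0, "rz": 0},
  {"x": 0, "y": 0, "z": 0, "rx": 0, "ry": 0, "rz": 0},
  {"x": 0, "y": 0, "z": 0, "rx": 0, "ry": 0, "rz": 0},
])

```text
clock: 19.12
position: [0.5297, -0.1443, 0.1803]
ee_rot: [-1.548, -0.311, 0.307]
force: [0.1, -0.3, -0.8]
width: 0.42
```

Run:
```python
from h import *
plan((.5283,-.1452,.117),22)
snap("wrist","w14",(200,160,440,340),3)
plan((.5283,-.1452,.117),22)
```

```text
pos [ 0.5297 -0.1443  0.1803] toolx 22.6 j7 0.15 clk 19.125 w mm 38.5
world d cm [-0.14 -0.09 -6.33]  tool shift cm [-0.18  6.33 -0.04]  rot [-0.     0.01   0.003]
pos [ 0.5295 -0.1443  0.1802] toolx 22.6 j7 0.15 clk 19.175 w mm 38.8
world d cm [-0.12 -0.09 -6.32]  tool shift cm [-0.16  6.32 -0.04]  rot [-0.001  0.01   0.003]
```

View pics/w14.png

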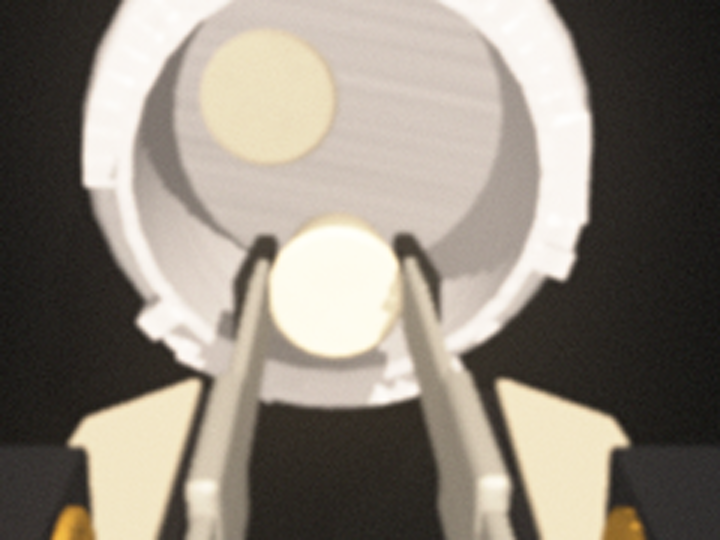

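Request:
move_arm([
  {"x": -0.1, "y": 1, "z": 0, "rx": 0, "ry": 0, "rz": 0},
  {"x": 0, "y": 2, "z": 0, "rx": 0, "ry": 0, "rz": 0},
  {"x": 0, "y": 2, "z": 0, "rx": 0, "ry": 0, "rz": 0},
  {"x": 0, "y": 0.6, "z": 0, "rx": 0, "ry": 0, "rz": 0},
  {"x": 0, "y": 0, "z": 0, "rx": 0, "ry": 0, "rz": 0},
  {"x": 0, "y": 0, "z": 0, "rx": 0, "ry": 0, "rz": 0},
])

```text
clock: 19.92
position: [0.53, -0.1451, 0.1237]
ee_rot: [-1.549, -0.314, 0.305]
force: [0.3, -0.2, -0.5]
width: 0.42
```

Request:
move_arm([
  {"x": 0, "y": 0.5, "z": 0, "rx": 0, "ry": 0, "rz": 0},
  {"x": 0, "y": 0.2, "z": 0, "rx": 0, "ry": 0, "rz": 0},
  {"x": 0, "y": 0, "z": 0, "rx": 0, "ry": 0, "rz": 0},
])

```text
clock: 20.3
position: [0.5307, -0.1453, 0.1174]
ee_rot: [-1.55, -0.315, 0.303]
force: [-0.3, -0.0, -1.1]
width: 0.42
```

Request:
move_arm([
  {"x": 0, "y": 0, "z": 0, "rx": 0, "ry": 0, "rz": 0},
  {"x": 0, "y": 0, "z": 0, "rx": 0, "ry": 0, "rz": 0},
  {"x": 0, "y": 0, "z": 0, "rx": 0, "ry": 0, "rz": 0},
], jaw=4.25)

```text
clock: 20.68
position: [0.5309, -0.1452, 0.1176]
ee_rot: [-1.551, -0.316, 0.303]
force: [-0.1, -0.3, -1.4]
width: 0.46
```

Request:
move_arm([
  {"x": 0, "y": -0.5, "z": 0, "rx": 0, "ry": 0, "rz": 0},
  {"x": 0, "y": -2, "z": 0, "rx": 0, "ry": 0, "rz": 0},
  {"x": 0, "y": -3.5, "z": 0, "rx": 0, "ry": 0, "rz": 0},
  {"x": 0, "y": -4.3, "z": 0, "rx": 0, "ry": 0, "rz": 0},
  {"x": 0, "y": 0, "z": 0, "rx": 0, "ry": 0, "rz": 0},
])

```text
clock: 21.3
position: [0.53, -0.1447, 0.2247]
ee_rot: [-1.55, -0.316, 0.304]
force: [-0.0, -0.5, -0.7]
width: 0.462
```

Run:
```python
from h import *
plan((.567,.13,.22),82)
snap("wrist","w15")
```

```text
pos [ 0.53   -0.1447  0.2247] toolx 22.6 j7 0.19 clk 21.3 w mm 42.4
world d cm [ 3.7  27.47 -0.47]  tool shift cm [13.99  0.51 23.93]  rot [ 0.006 -1.036  0.005]
```

View pics/w15.png

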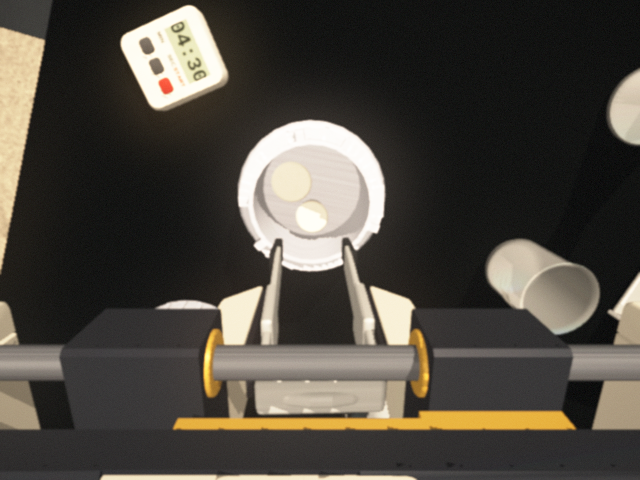

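Request:
move_arm([
  {"x": 2.85, "y": 0, "z": 4.85, "rx": 0, "ry": 0, "rz": 0},
  {"x": 2.85, "y": 0, "z": 4.85, "rx": 0, "ry": 0, "rz": 0},
  {"x": 2.85, "y": 0, "z": 4.85, "rx": 0, "ry": 0, "rz": 0},
  {"x": 2.85, "y": 0, "z": 4.85, "rx": 0, "ry": 0, "rz": 0},
  {"x": 2.0, "y": 0, "z": 3.8, "rx": 0, "ry": -0.18, "rz": 0},
  {"x": 0, "y": 0, "z": 0, "rx": 0, "ry": -0.18, "rz": 0},
  {"x": 0, "y": 0, "z": 0, "rx": 0, "ry": -0.18, "rz": 0},
  {"x": 0, "y": 0, "z": 0, "rx": 0, "ry": -0.18, "rz": 0},
  {"x": 0, "y": 0, "z": 0, "rx": 0, "ry": -0.18, "rz": 0},
  {"x": 0, "y": 0, "z": 0, "rx": 0, "ry": -0.14, "rz": 0},
  {"x": 0, "y": 0, "z": 0, "rx": 0, "ry": 0, "rz": 0},
  {"x": 0, "y": 0, "z": 0, "rx": 0, "ry": 0, "rz": 0},
], jaw=4.42)

```text
clock: 22.85
position: [0.5584, 0.125, 0.2085]
ee_rot: [-1.254, -1.113, 1.135]
force: [0.4, 0.2, -0.7]
width: 0.484
```

Run:
```python
from h import *
plan((.567,.13,.175),82)
snap("wrist","w16",(180,180,480,345),2.6,.8)
snap("side","s16",(200,180,440,420),2.5)
plan((.567,.13,.175),82)
```

```text
pos [0.5584 0.125  0.2085] toolx 83.5 j7 0.6 clk 22.85 w mm 44.5
world d cm [ 0.86  0.5  -3.35]  tool shift cm [ 0.61  3.34 -0.84]  rot [-0.014  0.026 -0.005]
pos [0.5585 0.125  0.2088] toolx 83.5 j7 0.6 clk 22.95 w mm 44.4
world d cm [ 0.85  0.5  -3.38]  tool shift cm [ 0.61  3.37 -0.83]  rot [-0.013  0.027 -0.005]
```

View pics/w16.png

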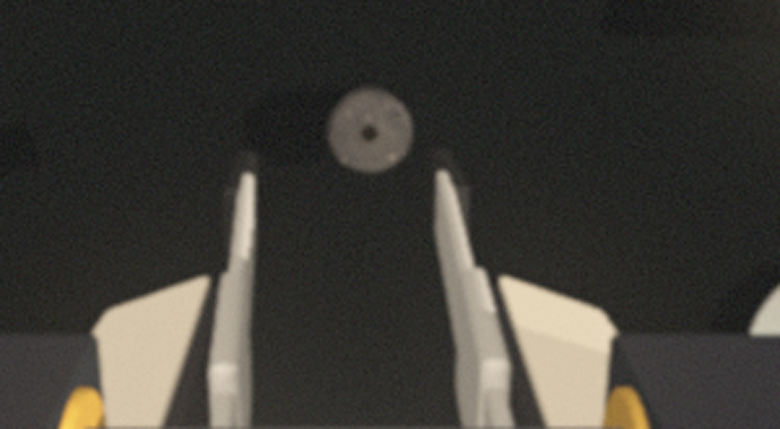

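View pics/s16.png

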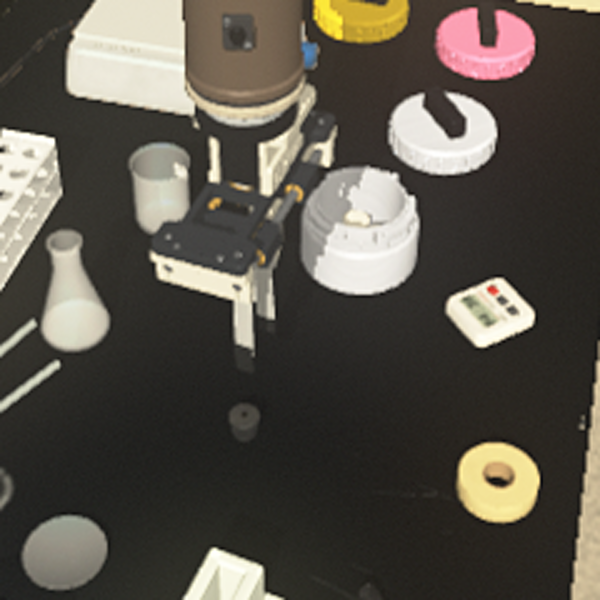

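Run:
```python
from h import *
f=lambda u,v:(u/2.6+180,v/2.6+180)
p=ray("wrist",f(371,130),.024); print(p, ray("wrist",f(328,130),.024)-ray("wrist",f(414,130),.024)); plan((p[0],p[1],.109),82)
```

```text
[0.56611372 0.13069465 0.024     ] [-0.00309873 -0.02803575  0.        ]
pos [0.5585 0.125  0.2088] toolx 83.5 j7 0.6 clk 22.95 w mm 44.4
world d cm [ 0.76  0.57 -9.98]  tool shift cm [ 0.7   9.97 -0.82]  rot [-0.013  0.027 -0.005]
```

28 mm wide: black_1. Descend.

Request:
move_arm([
  {"x": 0.75, "y": 0.5, "z": -0.8, "rx": -0.013, "ry": 0.025, "rz": -0.005},
  {"x": 0, "y": 2.5, "z": 0, "rx": 0, "ry": 0, "rz": 0},
  {"x": 0, "y": 2.5, "z": 0, "rx": 0, "ry": 0, "rz": 0},
  {"x": 0, "y": 2.5, "z": 0, "rx": 0, "ry": 0, "rz": 0},
  {"x": 0, "y": 1.0, "z": 0, "rx": 0, "ry": 0, "rz": 0},
  {"x": 0, "y": 0, "z": 0, "rx": 0, "ry": 0, "rz": 0},
  {"x": 0, "y": 0, "z": 0, "rx": 0, "ry": 0, "rz": 0},
])

```text
clock: 23.82
position: [0.571, 0.1349, 0.1171]
ee_rot: [-1.279, -1.106, 1.094]
force: [-0.5, 0.6, -1.4]
width: 0.482
```

Run:
```python
from h import *
plan((.5661,.1307,.109),82)
snap("wrist","w17",(180,180,480,345),2.6,.8)
```

```text
pos [0.571  0.1349 0.1171] toolx 81.5 j7 0.47 clk 23.825 w mm 44.3
world d cm [-0.49 -0.42 -0.81]  tool shift cm [-0.49  0.81  0.43]  rot [ 0.007 -0.009  0.003]
```

View pics/w17.png

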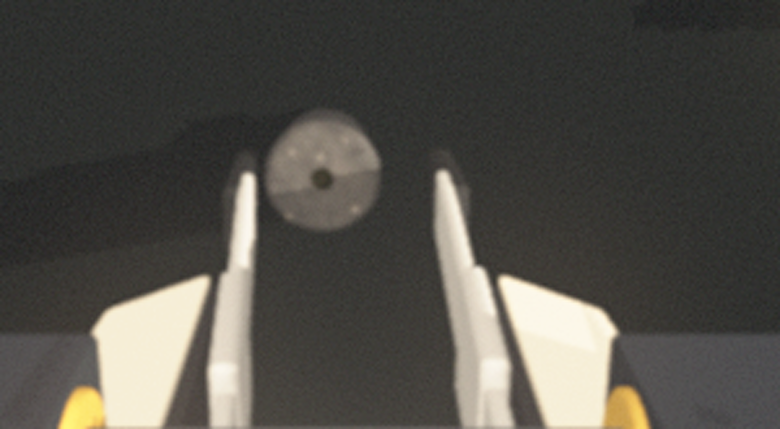

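Request:
move_arm([
  {"x": -0.42, "y": 0, "z": 0.4, "rx": 0.007, "ry": 0, "rz": 0.003},
  {"x": 0, "y": 0, "z": 0, "rx": 0, "ry": 0, "rz": 0},
  {"x": 0, "y": 0.7, "z": 0, "rx": 0, "ry": 0, "rz": 0},
  {"x": 0, "y": 0, "z": 0, "rx": 0, "ry": 0, "rz": 0},
  {"x": 0, "y": 0, "z": 0, "rx": 0, "ry": 0, "rz": 0},
])

```text
clock: 24.5
position: [0.5669, 0.131, 0.1111]
ee_rot: [-1.277, -1.1, 1.097]
force: [-0.6, -0.3, -1.6]
width: 0.478
```

Run:
```python
from h import *
plan((.5661,.1307,.109),82)
snap("wrist","w18",(180,180,480,345),2.6,.8)
```

```text
pos [0.5669 0.131  0.1111] toolx 81.4 j7 0.47 clk 24.5 w mm 43.9
world d cm [-0.08 -0.03 -0.21]  tool shift cm [-0.04  0.21  0.08]  rot [ 0.002 -0.01   0.   ]
```

View pics/w18.png

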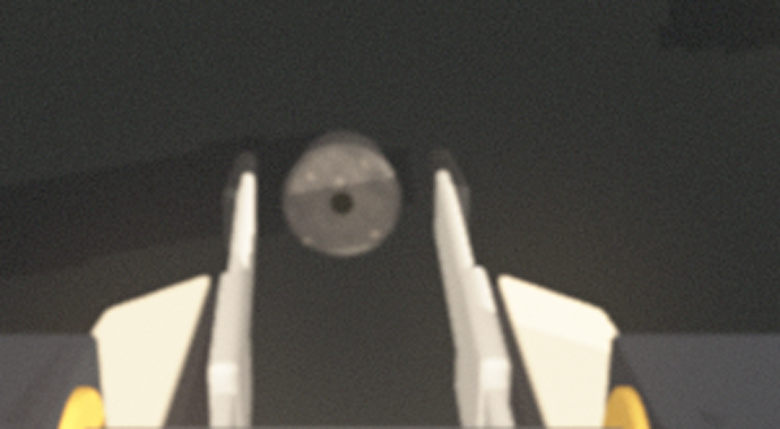

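Centred. Squeeze and lift.

Request:
move_arm([
  {"x": 0, "y": 0.1, "z": 0, "rx": 0, "ry": 0, "rz": 0},
  {"x": 0, "y": 0, "z": 0, "rx": 0, "ry": 0, "rz": 0},
  {"x": 0, "y": 0, "z": 0, "rx": 0, "ry": 0, "rz": 0},
  {"x": 0, "y": 0, "z": 0, "rx": 0, "ry": 0, "rz": 0},
  {"x": 0, "y": 0, "z": 0, "rx": 0, "ry": 0, "rz": 0},
], jaw=3.5)

```text
clock: 25.18
position: [0.5669, 0.1311, 0.1101]
ee_rot: [-1.277, -1.1, 1.098]
force: [-0.1, -0.5, -1.1]
width: 0.419
```

Request:
move_arm([
  {"x": 0, "y": -1, "z": 0, "rx": 0, "ry": 0, "rz": 0},
  {"x": 0, "y": -3, "z": 0, "rx": 0, "ry": 0, "rz": 0},
  {"x": 0, "y": -4, "z": 0, "rx": 0, "ry": 0, "rz": 0},
  {"x": 0, "y": -3, "z": 0, "rx": 0, "ry": 0, "rz": 0},
  {"x": 0, "y": 0, "z": 0, "rx": 0, "ry": 0, "rz": 0},
])

```text
clock: 25.8
position: [0.5663, 0.1319, 0.2257]
ee_rot: [-1.276, -1.102, 1.098]
force: [0.2, -0.4, -1.8]
width: 0.412
```

Run:
```python
from h import *
plan((.5333,-.1092,.22),142)
snap("wrist","w19",(180,180,480,345),2.6)
```

```text
pos [0.5663 0.1319 0.2257] toolx 81.5 j7 0.58 clk 25.8 w mm 37.9
world d cm [ -3.3  -24.11  -0.57]  tool shift cm [-24.33   0.53  -0.28]  rot [ 0.002 -1.055  0.   ]
```

View pics/w19.png

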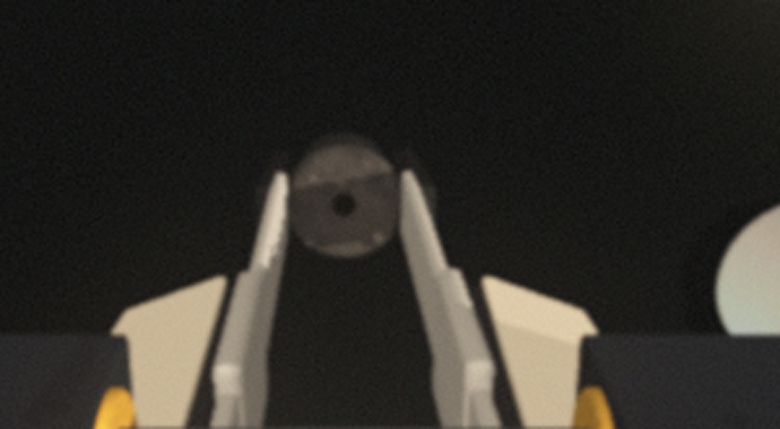

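Request:
move_arm([
  {"x": -5.4, "y": 0, "z": -0.05, "rx": 0, "ry": 0, "rz": 0},
  {"x": -5.4, "y": 0, "z": -0.05, "rx": 0, "ry": 0, "rz": 0},
  {"x": -5.4, "y": 0, "z": -0.05, "rx": 0, "ry": 0, "rz": 0},
  {"x": -5.0, "y": 0, "z": -0.05, "rx": 0, "ry": 0, "rz": 0},
  {"x": -2.5, "y": 0, "z": 0, "rx": 0, "ry": -0.18, "rz": 0},
  {"x": 0, "y": 0, "z": 0, "rx": 0, "ry": -0.18, "rz": 0},
  {"x": 0, "y": 0, "z": 0, "rx": 0, "ry": -0.18, "rz": 0},
  {"x": 0, "y": 0, "z": 0, "rx": 0, "ry": -0.18, "rz": 0},
  {"x": 0, "y": 0, "z": 0, "rx": 0, "ry": -0.18, "rz": 0},
  {"x": 0, "y": 0, "z": 0, "rx": 0, "ry": -0.15, "rz": 0},
  {"x": 0, "y": 0, "z": 0, "rx": 0, "ry": 0, "rz": 0},
  {"x": 0, "y": 0, "z": 0, "rx": 0, "ry": 0, "rz": 0},
])

```text
clock: 27.35
position: [0.5246, -0.1133, 0.2108]
ee_rot: [-0.594, -1.845, 1.851]
force: [-0.1, 0.3, -0.7]
width: 0.419
```

Run:
```python
from h import *
plan((.5333,-.1092,.18),142)
```

```text
pos [ 0.5246 -0.1133  0.2108] toolx 143.4 j7 2.01 clk 27.35 w mm 38.4
world d cm [ 0.87  0.41 -3.08]  tool shift cm [-0.5   3.07 -0.88]  rot [-0.009  0.024  0.016]
```

Request:
move_arm([
  {"x": -0.5, "y": 1.0, "z": -0.85, "rx": -0.009, "ry": 0.024, "rz": 0.016},
  {"x": 0, "y": 2, "z": 0, "rx": 0, "ry": 0, "rz": 0},
  {"x": 0, "y": 0, "z": 0, "rx": 0, "ry": 0, "rz": 0},
  {"x": 0, "y": 0, "z": 0, "rx": 0, "ry": 0, "rz": 0},
])

```text
clock: 27.85
position: [0.5327, -0.1098, 0.1783]
ee_rot: [-0.636, -1.833, 1.835]
force: [-0.1, -0.1, -1.7]
width: 0.417
```

Run:
```python
from h import *
plan((.5333,-.1092,.117),142)
snap("wrist","w20",(200,160,440,340),3)
plan((.5333,-.1092,.117),142)
```

```text
pos [ 0.5327 -0.1098  0.1783] toolx 141.6 j7 1.94 clk 27.85 w mm 38.3
world d cm [ 0.06  0.06 -6.13]  tool shift cm [-0.02  6.13 -0.09]  rot [-0.002 -0.007  0.002]
pos [ 0.5326 -0.1099  0.1783] toolx 141.6 j7 1.94 clk 27.9 w mm 38.4
world d cm [ 0.07  0.07 -6.13]  tool shift cm [-0.02  6.13 -0.12]  rot [-0.002 -0.007  0.002]
```

View pics/w20.png

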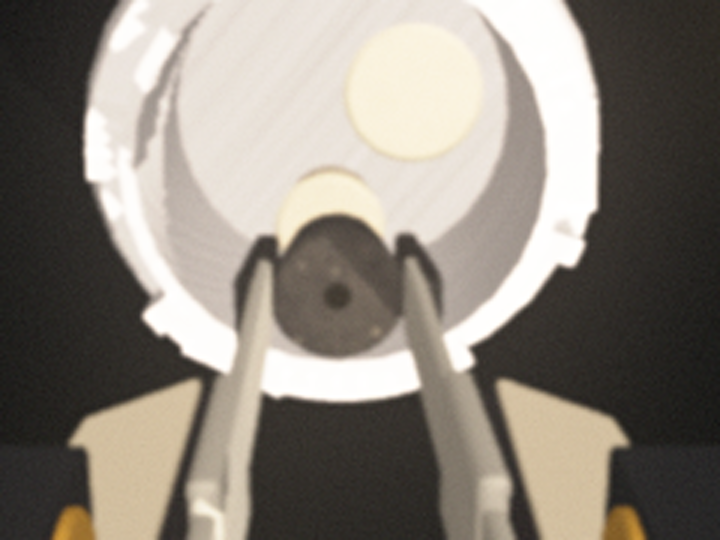

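```bash
python3 - <<'E'
from h import *
f=lambda p:((p-[200,160])*3).round(0)
c=np.array([.5204,-.1257])
print("floor c",f(proj("wrist",[*c,.006])))
for n,a,h in(("w1",172,.032),("w2",-68,.03),("bk",52,.03)):
    o=c+.021*np.array([np.cos(np.radians(a)),np.sin(np.radians(a))]); print(n,f(proj("wrist",[*o,h])))
g=lambda u,v:(u/3+200,v/3+160)
print(ray("wrist",g(415,92),.032),ray("wrist",g(331,223),.03))
E
python3 -c "
import cv2
a=cv2.imread('pics/w20_full.png');cv2.imwrite('pics/w20z.png',cv2.resize(a[100:300,200:440],None,fx=3.3,fy=3,interpolation=cv2.INTER_CUBIC))"
```

```text
floor c [341. 113.]
w1 [415.  90.]
w2 [266.  89.]
bk [341. 213.]
[ 0.49993904 -0.12238201  0.032     ] [ 0.53699806 -0.10869365  0.03      ]
```

View pics/w20z.png

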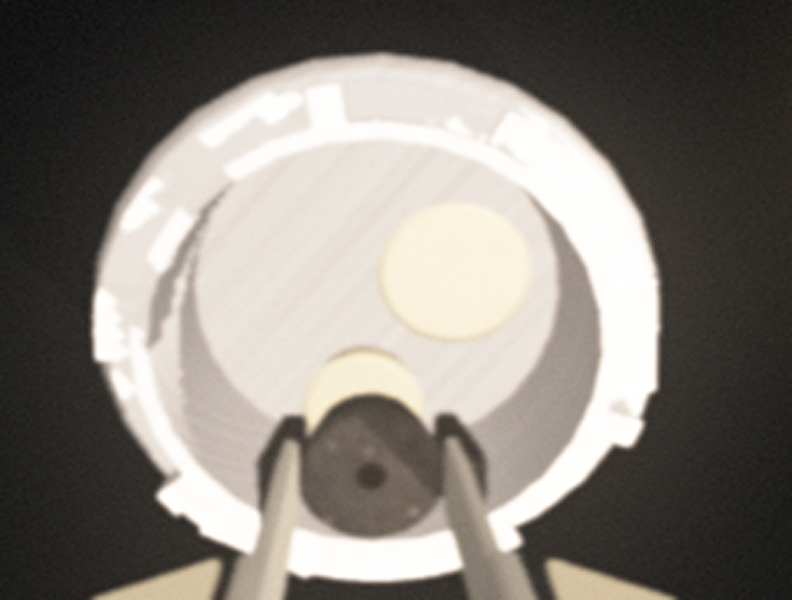

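Request:
move_arm([
  {"x": 0, "y": -1.5, "z": 0, "rx": 0, "ry": 0, "rz": 0},
  {"x": 0, "y": -2.5, "z": 0, "rx": 0, "ry": 0, "rz": 0},
  {"x": 0, "y": 0, "z": 0, "rx": 0, "ry": 0.18, "rz": 0},
  {"x": 0, "y": 0, "z": 0, "rx": 0, "ry": 0.18, "rz": 0},
  {"x": 0, "y": 0, "z": 0, "rx": 0, "ry": 0.18, "rz": 0},
  {"x": 0, "y": 0, "z": 0, "rx": 0, "ry": 0.18, "rz": 0},
  {"x": 0, "y": 0, "z": 0, "rx": 0, "ry": 0.18, "rz": 0},
  {"x": 0, "y": 0, "z": 0, "rx": 0, "ry": 0.18, "rz": 0},
  {"x": 0, "y": 0, "z": 0, "rx": 0, "ry": 0.18, "rz": 0},
  {"x": 0, "y": 0, "z": 0, "rx": 0, "ry": 0.18, "rz": 0},
  {"x": 0, "y": 0, "z": 0, "rx": 0, "ry": 0.18, "rz": 0},
  {"x": 0, "y": 0, "z": 0, "rx": 0, "ry": 0.18, "rz": 0},
])

```text
clock: 29.4
position: [0.5376, -0.1056, 0.2378]
ee_rot: [-1.52, -0.497, 0.471]
force: [-0.4, 0.6, -1.7]
width: 0.419
```

Run:
```python
from h import *
plan((.5283,-.1452,.22),22)
```

```text
pos [ 0.5376 -0.1056  0.2378] toolx 35.4 j7 0.41 clk 29.4 w mm 38.5
world d cm [-0.93 -3.96 -1.78]  tool shift cm [-3.08  1.76 -2.67]  rot [0.007 0.234 0.016]
```

Request:
move_arm([
  {"x": -3.0, "y": 1.0, "z": -2.6, "rx": 0.007, "ry": 0.12, "rz": 0.016},
  {"x": 0, "y": 0.5, "z": 0, "rx": 0, "ry": 0.11, "rz": 0},
  {"x": 0, "y": 0, "z": 0, "rx": 0, "ry": 0, "rz": 0},
  {"x": 0, "y": 0, "z": 0, "rx": 0, "ry": 0, "rz": 0},
])

```text
clock: 29.9
position: [0.5305, -0.1428, 0.2284]
ee_rot: [-1.552, -0.308, 0.297]
force: [-0.0, 0.3, -1.7]
width: 0.419
```

Run:
```python
from h import *
plan((.5283,-.1452,.18),22)
snap("wrist","w21",(200,100,440,300),3)
g=lambda u,v:(u/3+200,v/3+160)
```

```text
pos [ 0.5305 -0.1428  0.2284] toolx 22.1 j7 0.27 clk 29.9 w mm 38.5
world d cm [-0.22 -0.24 -4.84]  tool shift cm [-0.33  4.84 -0.12]  rot [0.004 0.002 0.006]
```

View pics/w21.png

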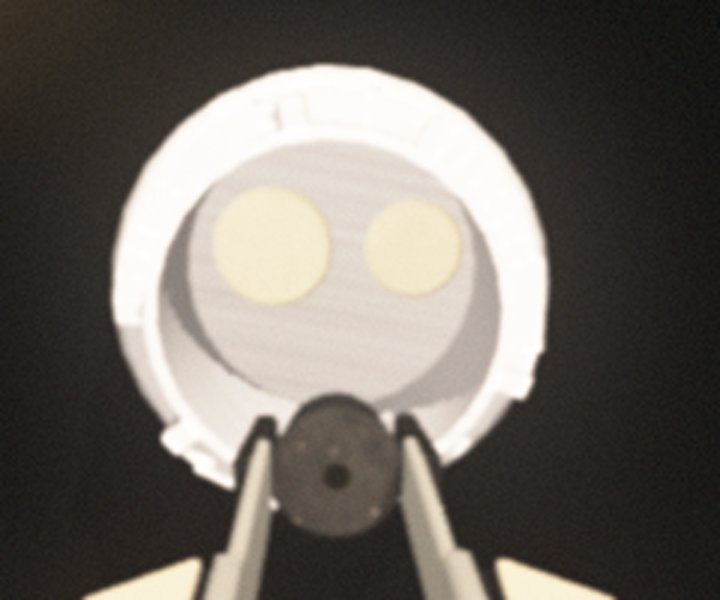

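Request:
move_arm([
  {"x": -0.25, "y": 0, "z": -0.1, "rx": 0.004, "ry": 0, "rz": 0.006},
  {"x": 0, "y": 2.5, "z": 0, "rx": 0, "ry": 0, "rz": 0},
  {"x": 0, "y": 2.5, "z": 0, "rx": 0, "ry": 0, "rz": 0},
  {"x": 0, "y": 0, "z": 0, "rx": 0, "ry": 0, "rz": 0},
  {"x": 0, "y": 0, "z": 0, "rx": 0, "ry": 0, "rz": 0},
])

```text
clock: 30.58
position: [0.5298, -0.1439, 0.1796]
ee_rot: [-1.549, -0.309, 0.305]
force: [0.0, 0.3, -1.5]
width: 0.418
```

Run:
```python
from h import *
plan((.5283,-.1452,.117),22)
```

```text
pos [ 0.5298 -0.1439  0.1796] toolx 22.4 j7 0.24 clk 30.575 w mm 38.4
world d cm [-0.15 -0.13 -6.26]  tool shift cm [-0.2   6.26 -0.06]  rot [0.    0.007 0.002]
```

Request:
move_arm([
  {"x": -0.15, "y": 1, "z": 0, "rx": 0, "ry": 0, "rz": 0},
  {"x": 0, "y": 2, "z": 0, "rx": 0, "ry": 0, "rz": 0},
  {"x": 0, "y": 2, "z": 0, "rx": 0, "ry": 0, "rz": 0},
  {"x": 0, "y": 1.0, "z": 0, "rx": 0, "ry": 0, "rz": 0},
  {"x": 0, "y": 0.2, "z": 0, "rx": 0, "ry": 0, "rz": 0},
  {"x": 0, "y": 0, "z": 0, "rx": 0, "ry": 0, "rz": 0},
])

```text
clock: 31.32
position: [0.5306, -0.1451, 0.1185]
ee_rot: [-1.551, -0.313, 0.301]
force: [-0.1, 0.2, -0.5]
width: 0.413
```

Request:
move_arm([
  {"x": 0, "y": 0.15, "z": 0, "rx": 0, "ry": 0, "rz": 0},
  {"x": 0, "y": 0, "z": 0, "rx": 0, "ry": 0, "rz": 0},
])

```text
clock: 31.58
position: [0.5312, -0.1452, 0.1179]
ee_rot: [-1.552, -0.314, 0.3]
force: [-0.4, -0.6, -0.7]
width: 0.421
```

Request:
move_arm([
  {"x": 0, "y": 0, "z": 0, "rx": 0, "ry": 0, "rz": 0},
  {"x": 0, "y": 0, "z": 0, "rx": 0, "ry": 0, "rz": 0},
  {"x": 0, "y": 0, "z": 0, "rx": 0, "ry": 0, "rz": 0},
], jaw=4.25)

```text
clock: 31.95
position: [0.5316, -0.1452, 0.1184]
ee_rot: [-1.553, -0.314, 0.299]
force: [0.1, -0.2, -0.8]
width: 0.465
```

Request:
move_arm([
  {"x": 0, "y": -0.5, "z": 0, "rx": 0, "ry": 0, "rz": 0},
  {"x": 0, "y": -2, "z": 0, "rx": 0, "ry": 0, "rz": 0},
  {"x": 0, "y": -3.5, "z": 0, "rx": 0, "ry": 0, "rz": 0},
  {"x": 0, "y": -4.5, "z": 0, "rx": 0, "ry": 0, "rz": 0},
  {"x": 0, "y": -1, "z": 0, "rx": 0, "ry": 0, "rz": 0},
  {"x": 0, "y": 0, "z": 0, "rx": 0, "ry": 0, "rz": 0},
])

```text
clock: 32.7
position: [0.5299, -0.1447, 0.2373]
ee_rot: [-1.552, -0.314, 0.301]
force: [-0.4, -0.1, -1.1]
width: 0.467
```

Run:
```python
from h import *
plan((.5297,.3382,.24),81.7)
snap("wrist","w22")
snap("top","t22",None,1,.4)
```

```text
pos [ 0.5299 -0.1447  0.2373] toolx 22.4 j7 0.28 clk 32.7 w mm 42.8
world d cm [-2.000e-02  4.829e+01  2.700e-01]  tool shift cm [18.42 -0.32 44.64]  rot [ 0.008 -1.034  0.005]
```

View pics/w22.png

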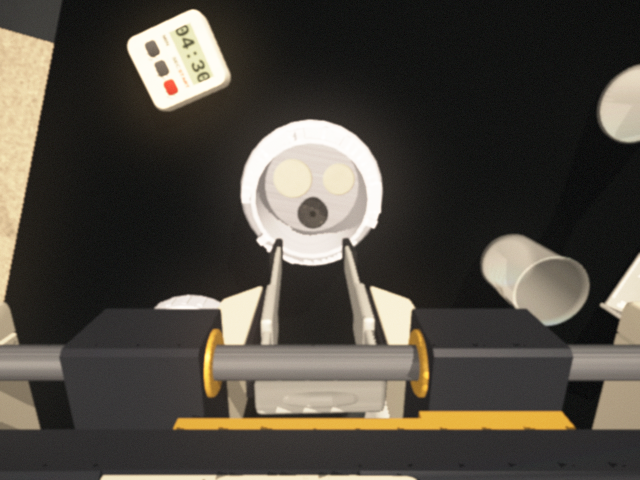

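View pics/t22.png

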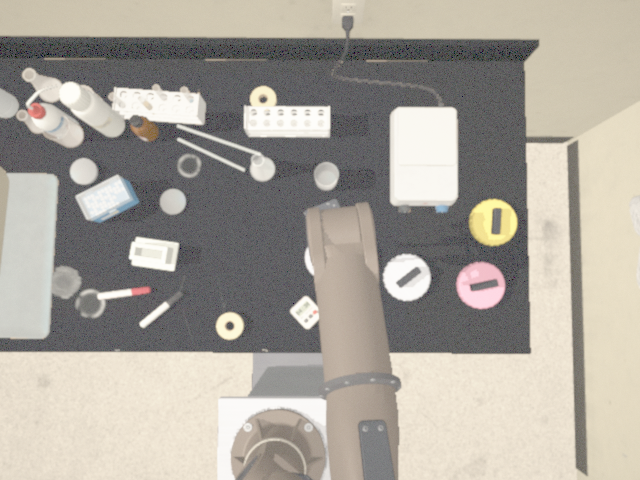

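Request:
move_arm([
  {"x": 2.3, "y": -0.1, "z": 5.6, "rx": 0, "ry": 0, "rz": 0},
  {"x": 2.3, "y": 0, "z": 5.6, "rx": 0, "ry": 0, "rz": 0},
  {"x": 2.3, "y": 0, "z": 5.6, "rx": 0, "ry": 0, "rz": 0},
  {"x": 2.3, "y": 0, "z": 5.6, "rx": 0, "ry": 0, "rz": 0},
  {"x": 2.3, "y": 0, "z": 5.6, "rx": 0, "ry": 0, "rz": 0},
  {"x": 2.3, "y": 0, "z": 5.6, "rx": 0, "ry": 0, "rz": 0},
  {"x": 2.3, "y": 0, "z": 5.6, "rx": 0, "ry": 0, "rz": 0},
  {"x": 0, "y": 0, "z": 0, "rx": 0, "ry": -0.17, "rz": 0},
  {"x": 0, "y": 0, "z": 0, "rx": 0, "ry": -0.17, "rz": 0},
  {"x": 0, "y": 0, "z": 0, "rx": 0, "ry": -0.17, "rz": 0},
  {"x": 0, "y": 0, "z": 0, "rx": 0, "ry": -0.17, "rz": 0},
  {"x": 0, "y": 0, "z": 0, "rx": 0, "ry": -0.17, "rz": 0},
], jaw=4.42)

```text
clock: 34.3
position: [0.5218, 0.2896, 0.217]
ee_rot: [-1.332, -0.966, 0.999]
force: [-0.4, -0.7, -0.6]
width: 0.482
```

Run:
```python
from h import *
plan((.5297,.3382,.22),81.7)
```

```text
pos [0.5218 0.2896 0.217 ] toolx 72.7 j7 0.23 clk 34.3 w mm 44.2
world d cm [0.79 4.86 0.3 ]  tool shift cm [ 4.87 -0.35  0.7 ]  rot [-0.017 -0.158 -0.011]
```

Request:
move_arm([
  {"x": 4.8, "y": -0.3, "z": 0.7, "rx": -0.017, "ry": 0, "rz": -0.011},
  {"x": 0, "y": 0, "z": 0, "rx": 0, "ry": -0.15, "rz": 0},
  {"x": 0, "y": 0, "z": 0, "rx": 0, "ry": 0, "rz": 0},
  {"x": 0, "y": 0, "z": 0, "rx": 0, "ry": 0, "rz": 0},
])

```text
clock: 34.8
position: [0.5285, 0.3364, 0.2129]
ee_rot: [-1.277, -1.089, 1.105]
force: [-0.1, 0.8, -0.8]
width: 0.482
```

Run:
```python
from h import *
plan((.5297,.3382,.18),81.7)
```

```text
pos [0.5285 0.3364 0.2129] toolx 81.3 j7 0.3 clk 34.8 w mm 44.3
world d cm [ 0.12  0.18 -3.29]  tool shift cm [ 0.22  3.29 -0.12]  rot [-0.006 -0.006 -0.007]
```

Request:
move_arm([
  {"x": 0.2, "y": 0.5, "z": -0.1, "rx": -0.006, "ry": -0.006, "rz": -0.007},
  {"x": 0, "y": 3.2, "z": 0, "rx": 0, "ry": 0, "rz": 0},
  {"x": 0, "y": 0, "z": 0, "rx": 0, "ry": 0, "rz": 0},
  {"x": 0, "y": 0, "z": 0, "rx": 0, "ry": 0, "rz": 0},
])

```text
clock: 35.3
position: [0.5305, 0.3373, 0.1754]
ee_rot: [-1.278, -1.098, 1.096]
force: [-0.7, 0.9, -0.2]
width: 0.482
```

Run:
```python
from h import *
plan((.5297,.3382,.18),81.7)
snap("wrist","w23",(200,140,440,340),3.2)
s,R=pose()
for x in(-.029,.029): print([((proj("wrist",s["position"]+R@[x,.105,z])-[200,140])*3.2).round(0) for z in(-.008,.008)])
# stand well corners predicted: from w1 est centre
```

```text
pos [0.5305 0.3373 0.1754] toolx 81.3 j7 0.27 clk 35.3 w mm 44.3
world d cm [-0.08  0.09  0.46]  tool shift cm [ 0.08 -0.46  0.09]  rot [ 0.002 -0.007  0.001]
[array([222., 386.]), array([220., 311.])]
[array([504., 386.]), array([507., 311.])]
```

View pics/w23.png

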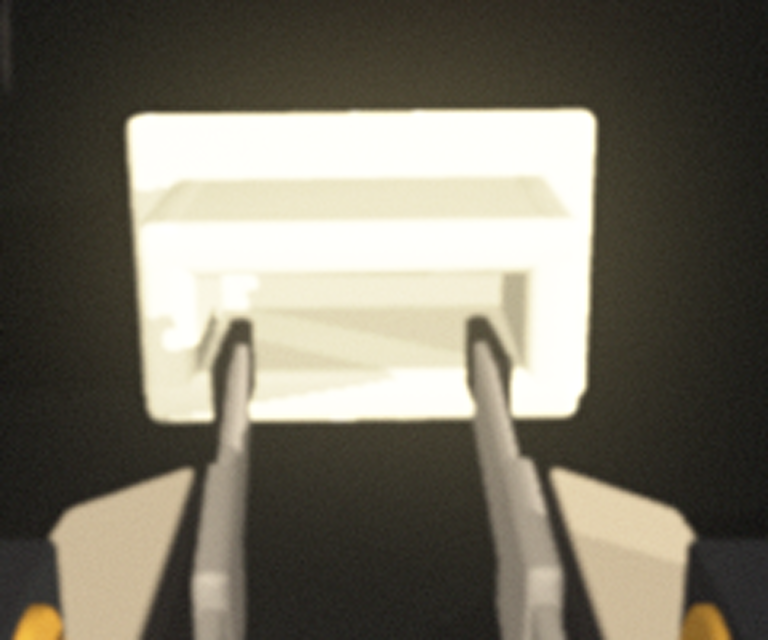

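Run:
```python
from h import *
g=lambda u,v:(u/3.2+200,v/3.2+140)
W=np.array([ray("wrist",g(*p),.058) for p in[(192,271),(530,268),(528,371),(195,375)]]); print(W.round(4),W.mean(0)); print(np.linalg.norm(W[0]-W[1]),np.linalg.norm(W[1]-W[2]))
```

```text
[[0.5122 0.3035 0.058 ]
 [0.5222 0.3737 0.058 ]
 [0.5449 0.3707 0.058 ]
 [0.535  0.2997 0.058 ]] [0.52855765 0.33689908 0.058     ]
0.07099439050171315 0.02292247098114671
```

Request:
move_arm([
  {"x": 0, "y": 0, "z": 0.13, "rx": 0.002, "ry": -0.007, "rz": 0.001},
  {"x": 0, "y": 0, "z": 0, "rx": 0, "ry": 0, "rz": 0},
  {"x": 0, "y": 1.2, "z": 0, "rx": 0, "ry": 0, "rz": 0},
  {"x": 0, "y": 1.2, "z": 0, "rx": 0, "ry": 0, "rz": 0},
  {"x": 0, "y": 0, "z": 0, "rx": 0, "ry": 0, "rz": 0},
])

```text
clock: 35.98
position: [0.5296, 0.3376, 0.1512]
ee_rot: [-1.275, -1.103, 1.101]
force: [0.0, 0.1, -0.9]
width: 0.48
```

Run:
```python
from h import *
plan((.529,.3375,.113),81.7)
```

```text
pos [0.5296 0.3376 0.1512] toolx 81.7 j7 0.26 clk 35.975 w mm 44.1
world d cm [-0.06 -0.01 -3.82]  tool shift cm [-0.02  3.82  0.06]  rot [0.001 0.    0.   ]
```

No contact force; tips are inside the well. Continue.

Request:
move_arm([
  {"x": 0, "y": 1.2, "z": 0.05, "rx": 0, "ry": 0, "rz": 0},
  {"x": 0, "y": 1.2, "z": 0, "rx": 0, "ry": 0, "rz": 0},
  {"x": 0, "y": 1.0, "z": 0, "rx": 0, "ry": 0, "rz": 0},
  {"x": 0, "y": 0, "z": 0, "rx": 0, "ry": 0, "rz": 0},
  {"x": 0, "y": 0, "z": 0, "rx": 0, "ry": 0, "rz": 0},
])

```text
clock: 36.6
position: [0.5288, 0.3377, 0.1141]
ee_rot: [-1.274, -1.102, 1.102]
force: [0.2, -0.1, -1.0]
width: 0.486
```

Request:
move_arm([
  {"x": 0, "y": 0.15, "z": 0, "rx": 0, "ry": 0, "rz": 0},
  {"x": 0, "y": 0, "z": 0, "rx": 0, "ry": 0, "rz": 0},
])

```text
clock: 36.85
position: [0.5291, 0.338, 0.1132]
ee_rot: [-1.274, -1.103, 1.101]
force: [0.4, -0.2, -0.7]
width: 0.478
```

Request:
move_arm([
  {"x": 0, "y": 0, "z": 0, "rx": 0, "ry": 0, "rz": 0},
  {"x": 0, "y": 0, "z": 0, "rx": 0, "ry": 0, "rz": 0},
  {"x": 0, "y": 0, "z": 0, "rx": 0, "ry": 0, "rz": 0},
  {"x": 0, "y": 0, "z": 0, "rx": 0, "ry": 0, "rz": 0},
], jaw=6.5)

```text
clock: 37.35
position: [0.5294, 0.3384, 0.114]
ee_rot: [-1.274, -1.104, 1.1]
force: [0.4, 0.2, 0.3]
width: 0.708
```

Request:
move_arm([
  {"x": 0, "y": -1, "z": 0, "rx": 0, "ry": 0, "rz": 0},
  {"x": 0, "y": -3, "z": 0, "rx": 0, "ry": 0, "rz": 0},
  {"x": 0, "y": -5, "z": 0, "rx": 0, "ry": 0, "rz": 0},
  {"x": 0, "y": -5, "z": 0, "rx": 0, "ry": 0, "rz": 0},
  {"x": 0, "y": 0, "z": 0, "rx": 0, "ry": 0, "rz": 0},
])

```text
clock: 37.98
position: [0.5286, 0.3388, 0.2607]
ee_rot: [-1.273, -1.105, 1.1]
force: [0.2, 0.1, -0.9]
width: 0.708
```

Run:
```python
from h import *
plan((.4685,-.3365,.22),82)
snap("wrist","w24")
snap("side","s24",(200,150,440,390),2.5)
```

```text
pos [0.5286 0.3388 0.2607] toolx 81.8 j7 0.34 clk 37.975 w mm 65.0
world d cm [ -6.01 -67.53  -4.07]  tool shift cm [-67.7    3.87  -3.7 ]  rot [ 0.001 -0.004  0.003]
```

View pics/w24.png

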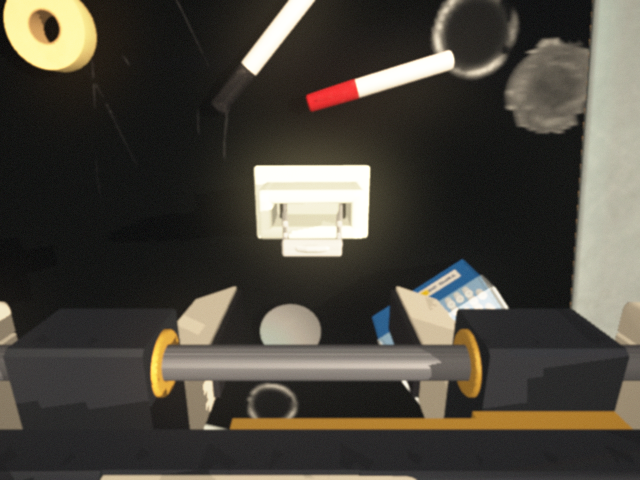

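Request:
move_arm([
  {"x": -6.1, "y": 0, "z": -0.33, "rx": 0, "ry": 0, "rz": 0},
  {"x": -6.1, "y": 0, "z": -0.33, "rx": 0, "ry": 0, "rz": 0},
  {"x": -6.1, "y": 0, "z": -0.33, "rx": 0, "ry": 0, "rz": 0},
  {"x": -6.1, "y": 0, "z": -0.33, "rx": 0, "ry": 0, "rz": 0},
  {"x": -6.1, "y": 0, "z": -0.33, "rx": 0, "ry": 0, "rz": 0},
  {"x": -6.1, "y": 0, "z": -0.33, "rx": 0, "ry": 0, "rz": 0},
  {"x": -6.1, "y": 0, "z": -0.33, "rx": 0, "ry": 0, "rz": 0},
  {"x": -6.1, "y": 0, "z": -0.33, "rx": 0, "ry": 0, "rz": 0},
  {"x": -6.1, "y": 0, "z": -0.33, "rx": 0, "ry": 0, "rz": 0},
  {"x": -6.1, "y": 0, "z": -0.33, "rx": 0, "ry": 0, "rz": 0},
  {"x": 0, "y": 0, "z": 0, "rx": 0, "ry": 0.18, "rz": 0},
  {"x": 0, "y": 0, "z": 0, "rx": 0, "ry": 0.18, "rz": 0},
])

```text
clock: 39.58
position: [0.4624, -0.2878, 0.2407]
ee_rot: [-1.39, -0.806, 0.841]
force: [0.2, 1.2, 0.7]
width: 0.71
```

Run:
```python
from h import *
plan((.4685,-.3365,.22),38.6)
```

```text
pos [ 0.4624 -0.2878  0.2407] toolx 60.8 j7 1.1 clk 39.575 w mm 65.1
world d cm [ 0.61 -4.87 -2.07]  tool shift cm [-3.93  2.03 -2.96]  rot [-0.024  0.387 -0.015]
```

Request:
move_arm([
  {"x": -3.8, "y": 0, "z": -2.9, "rx": -0.024, "ry": 0, "rz": -0.015},
  {"x": 0, "y": 0, "z": 0, "rx": 0, "ry": 0.18, "rz": 0},
  {"x": 0, "y": 0, "z": 0, "rx": 0, "ry": 0.18, "rz": 0},
  {"x": 0, "y": 0, "z": 0, "rx": 0, "ry": 0, "rz": 0},
  {"x": 0, "y": 0, "z": 0, "rx": 0, "ry": 0, "rz": 0},
], jaw=5)

```text
clock: 40.2
position: [0.4652, -0.3364, 0.2336]
ee_rot: [-1.488, -0.539, 0.545]
force: [-0.1, 0.7, -0.3]
width: 0.545
```

Run:
```python
from h import *
plan((.4685,-.3365,.18),38.6)
snap("wrist","w25",(160,60,480,300),2.5)
```

```text
pos [ 0.4652 -0.3364  0.2336] toolx 39.7 j7 0.86 clk 40.2 w mm 50.0
world d cm [ 0.33 -0.01 -5.36]  tool shift cm [ 0.24  5.35 -0.29]  rot [-0.014  0.02   0.001]
```

View pics/w25.png

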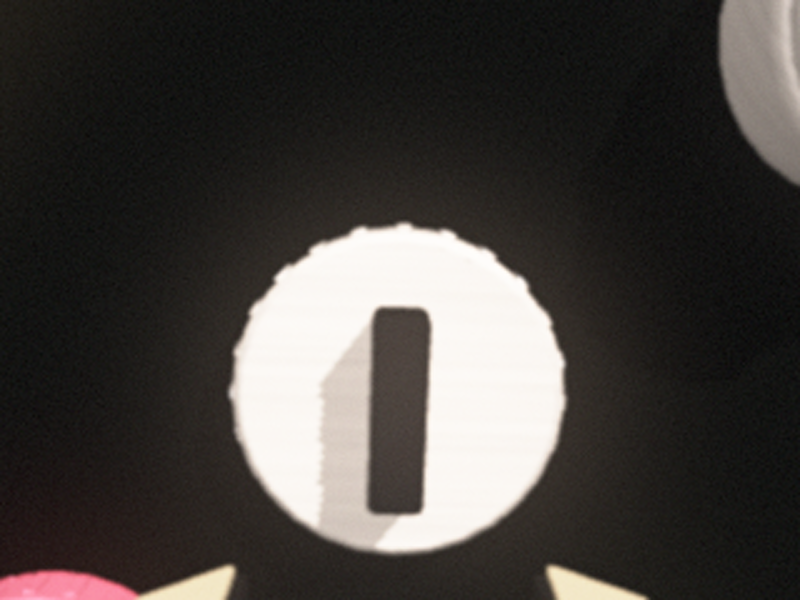

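Run:
```python
from h import *
g=lambda u,v:(u/2.5+160,v/2.5+60)
W=np.array([ray("wrist",g(*p),.054) for p in[(374,308),(431,308),(424,514),(367,512)]])
c=W.mean(0); print(W.round(4),c,[np.degrees(np.arctan2(*(W[a]-W[b])[[1,0]])) for a,b in((0,3),(1,2))],np.linalg.norm(W[0]-W[1]),np.linalg.norm(W[0]-W[3]))
plan((c[0],c[1],.1),39.7)
```

```text
[[ 0.44   -0.3122  0.054 ]
 [ 0.4542 -0.3003  0.054 ]
 [ 0.4984 -0.3559  0.054 ]
 [ 0.4828 -0.3679  0.054 ]] [ 0.46885034 -0.33406179  0.054     ] [np.float64(127.5596493914937), np.float64(128.5164995705484)] 0.01848716079347377 0.07025156155735178
pos [ 0.4652 -0.3364  0.2335] toolx 39.7 j7 0.86 clk 40.25 w mm 50.2
world d cm [  0.37   0.23 -13.35]  tool shift cm [ 0.41 13.35 -0.24]  rot [-0.014  0.     0.001]
```

Request:
move_arm([
  {"x": 0.4, "y": 1, "z": -0.2, "rx": -0.014, "ry": 0.03, "rz": 0},
  {"x": 0, "y": 4, "z": 0, "rx": 0, "ry": 0, "rz": 0},
  {"x": 0, "y": 4, "z": 0, "rx": 0, "ry": 0, "rz": 0},
  {"x": 0, "y": 4, "z": 0, "rx": 0, "ry": 0, "rz": 0},
  {"x": 0, "y": 0, "z": 0, "rx": 0, "ry": 0, "rz": 0},
  {"x": 0, "y": 0, "z": 0, "rx": 0, "ry": 0, "rz": 0},
  {"x": 0, "y": 0, "z": 0, "rx": 0, "ry": 0, "rz": 0},
])

```text
clock: 41.12
position: [0.472, -0.3348, 0.1031]
ee_rot: [-1.507, -0.535, 0.527]
force: [-0.4, -0.9, 0.7]
width: 0.541
```

Run:
```python
from h import *
plan((.4688,-.334,.051),38)
snap("wrist","w26",(160,100,480,340),2.5)
```

```text
pos [ 0.472  -0.3348  0.1031] toolx 38.8 j7 0.71 clk 41.125 w mm 49.6
world d cm [-0.32  0.08 -5.21]  tool shift cm [-0.22  5.21  0.28]  rot [0.004 0.015 0.004]
```

View pics/w26.png

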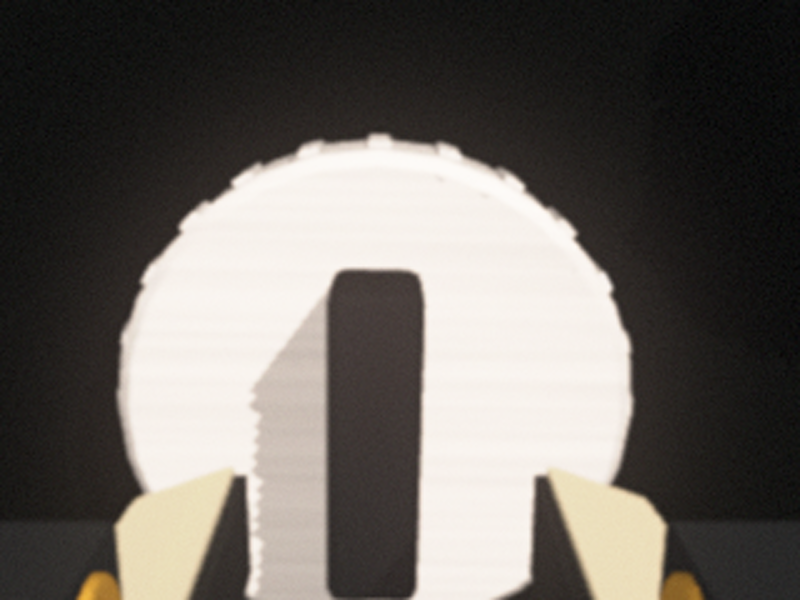

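Request:
move_arm([
  {"x": -0.2, "y": 0.5, "z": 0.27, "rx": 0.004, "ry": 0.012, "rz": 0.004},
  {"x": 0, "y": 2.2, "z": 0, "rx": 0, "ry": 0, "rz": 0},
  {"x": 0, "y": 1.9, "z": 0, "rx": 0, "ry": 0, "rz": 0},
  {"x": 0, "y": 0, "z": 0, "rx": 0, "ry": 0, "rz": 0},
  {"x": 0, "y": 0, "z": 0, "rx": 0, "ry": 0, "rz": 0},
])

```text
clock: 41.8
position: [0.4701, -0.335, 0.0584]
ee_rot: [-1.512, -0.521, 0.518]
force: [-0.9, 0.0, 0.1]
width: 0.543
```

Run:
```python
from h import *
plan((.4688,-.334,.051),38)
```

```text
pos [ 0.4701 -0.335   0.0584] toolx 38.0 j7 0.65 clk 41.8 w mm 49.8
world d cm [-0.13  0.1  -0.74]  tool shift cm [-0.04  0.74  0.16]  rot [0.004 0.001 0.001]
```

Request:
move_arm([
  {"x": -0.05, "y": 0.65, "z": 0.15, "rx": 0.004, "ry": 0, "rz": 0},
  {"x": 0, "y": 0, "z": 0, "rx": 0, "ry": 0, "rz": 0},
])

```text
clock: 42.05
position: [0.4691, -0.3343, 0.0523]
ee_rot: [-1.509, -0.52, 0.518]
force: [1.1, 0.5, -0.1]
width: 0.546
```

Request:
move_arm([
  {"x": 0, "y": 0, "z": 0, "rx": 0, "ry": 0, "rz": 0},
  {"x": 0, "y": 0, "z": 0, "rx": 0, "ry": 0, "rz": 0},
  {"x": 0, "y": 0, "z": 0, "rx": 0, "ry": 0, "rz": 0},
  {"x": 0, "y": 0, "z": 0, "rx": 0, "ry": 0, "rz": 0},
  {"x": 0, "y": 0, "z": 0, "rx": 0, "ry": 0, "rz": 0},
], jaw=1.5, newtons=40)

```text
clock: 42.68
position: [0.4693, -0.3345, 0.0528]
ee_rot: [-1.509, -0.521, 0.518]
force: [0.3, -0.2, -0.0]
width: 0.212
```

Request:
move_arm([
  {"x": 0, "y": -2, "z": 0, "rx": 0, "ry": 0, "rz": 0},
  {"x": 0, "y": -4, "z": 0, "rx": 0, "ry": 0, "rz": 0},
  {"x": 0, "y": -5, "z": 0, "rx": 0, "ry": 0, "rz": 0},
  {"x": 0, "y": -1, "z": 0, "rx": 0, "ry": 0, "rz": 0},
  {"x": 0, "y": 0, "z": 0, "rx": 0, "ry": 0, "rz": 0},
  {"x": 0, "y": 0, "z": 0, "rx": 0, "ry": 0, "rz": 0},
])

```text
clock: 43.42
position: [0.4679, -0.3332, 0.1783]
ee_rot: [-1.507, -0.521, 0.52]
force: [0.0, -0.1, -3.4]
width: 0.215
```

Run:
```python
from h import *
plan((.5204,-.1257,.18),38)
snap("side","s27",(200,100,440,340),2.5)
```

```text
pos [ 0.4679 -0.3332  0.1783] toolx 38.1 j7 0.77 clk 43.425 w mm 19.7
world d cm [ 5.25 20.75  0.17]  tool shift cm [16.93 -0.15 13.09]  rot [-0.001  0.002  0.001]
```

View pics/s27.png

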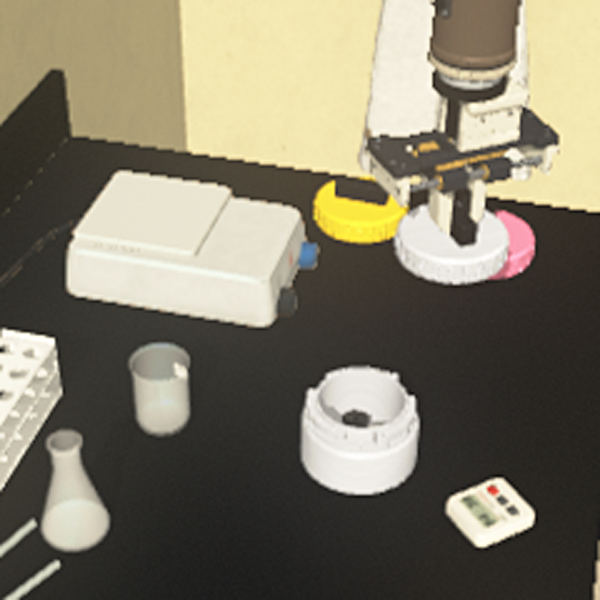

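```bash
python3 -c "
import cv2
a=cv2.imread('pics/w22_full.png');cv2.imwrite('pics/w22z.png',cv2.resize(a[110:275,230:395],None,fx=4,fy=3.6,interpolation=cv2.INTER_CUBIC))"
```

```text
(no output)
```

View pics/w22z.png

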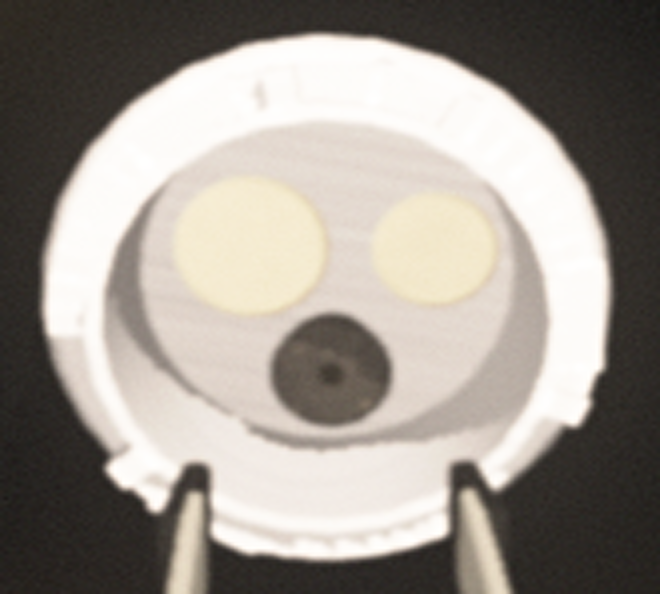

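Request:
move_arm([
  {"x": 4.2, "y": 0, "z": 3.3, "rx": 0, "ry": 0, "rz": 0},
  {"x": 4.2, "y": 0, "z": 3.3, "rx": 0, "ry": 0, "rz": 0},
  {"x": 4.2, "y": 0, "z": 3.3, "rx": 0, "ry": 0, "rz": 0},
  {"x": 3.8, "y": 0, "z": 2.8, "rx": 0, "ry": 0, "rz": 0},
  {"x": 0, "y": 0, "z": 0, "rx": 0, "ry": 0, "rz": 0},
  {"x": 0, "y": 0, "z": 0, "rx": 0, "ry": 0, "rz": 0},
  {"x": 0, "y": 0, "z": 0, "rx": 0, "ry": 0, "rz": 0},
])

```text
clock: 44.35
position: [0.5159, -0.128, 0.1704]
ee_rot: [-1.498, -0.51, 0.524]
force: [0.1, -0.8, -2.2]
width: 0.218
```

Run:
```python
from h import *
p=arm.camera_params("wrist"); T=np.eye(4);T[:3,:3]=Rn.from_rotvec([-1.552,-.314,.301]).as_matrix();T[:3,3]=[.5299,-.1447,.2373]
M=T@p["tool_from_camera"]
def r(u,v,z):
    d=M[:3,:3]@np.linalg.inv(p["K"])@[u,v,1]; c=M[:3,3]; return c+d*(z-c[2])/d[2]
pts=[(165,185),(240,135),(325,120),(410,138),(500,192),(548,300),(540,365),(103,290),(110,380),(220,497),(440,505),(330,518)]
W=np.array([r(u/4+230,v/3.6+110,.074) for u,v in pts])
q=least_squares(lambda q:np.hypot(W[:,0]-q[0],W[:,1]-q[1])-q[2],[.51,-.13,.044]); print(q.x,q.fun.round(4))
plan((q.x[0],q.x[1],.16),38)
```

```text
[ 0.52129138 -0.12709866  0.04387292] [-0.0005  0.0004  0.0004 -0.0002  0.0004 -0.0004 -0.0012  0.      0.
 -0.0003  0.0021 -0.0009]
pos [ 0.5159 -0.128   0.1704] toolx 37.9 j7 0.38 clk 44.35 w mm 20.0
world d cm [ 0.54  0.09 -1.04]  tool shift cm [ 0.49  1.03 -0.27]  rot [-0.012 -0.002 -0.005]
```

Request:
move_arm([
  {"x": 0.45, "y": 0, "z": -0.22, "rx": -0.012, "ry": 0, "rz": -0.005},
  {"x": 0, "y": 0, "z": 0, "rx": 0, "ry": 0, "rz": 0},
  {"x": 0, "y": 1.5, "z": 0, "rx": 0, "ry": 0, "rz": 0},
  {"x": 0, "y": 1.2, "z": 0, "rx": 0, "ry": 0, "rz": 0},
  {"x": 0, "y": 0, "z": 0, "rx": 0, "ry": 0, "rz": 0},
  {"x": 0, "y": 0, "z": 0, "rx": 0, "ry": 0, "rz": 0},
])

```text
clock: 45.1
position: [0.52, -0.1298, 0.1402]
ee_rot: [-1.509, -0.513, 0.516]
force: [1.0, 0.2, -2.4]
width: 0.215
```

Run:
```python
from h import *
plan((.5208,-.1264,.122),38)
snap("side","s28",(280,180,440,320),4)
```

```text
pos [ 0.52   -0.1298  0.1402] toolx 37.7 j7 0.34 clk 45.1 w mm 19.7
world d cm [ 0.08  0.34 -1.82]  tool shift cm [0.27 1.82 0.22]  rot [-0.001 -0.006 -0.002]
```

View pics/s28.png

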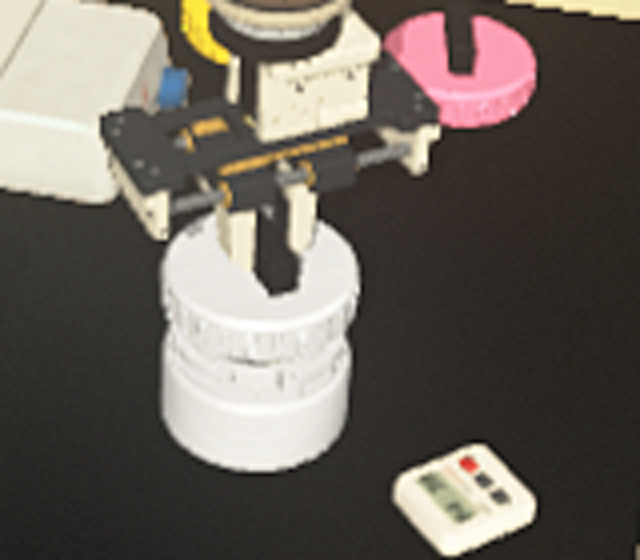

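Request:
move_arm([
  {"x": 0.25, "y": 0, "z": 0.2, "rx": 0, "ry": 0, "rz": 0},
  {"x": 0, "y": 0, "z": 0, "rx": 0, "ry": 0, "rz": 0},
  {"x": 0, "y": 0.6, "z": 0, "rx": 0, "ry": 0, "rz": 0},
  {"x": 0, "y": 0, "z": 0, "rx": 0, "ry": 0, "rz": 0},
])

```text
clock: 45.65
position: [0.5212, -0.1264, 0.1345]
ee_rot: [-1.51, -0.514, 0.515]
force: [-0.3, -0.1, -3.0]
width: 0.22
```

Run:
```python
from h import *
plan((.5208,-.1264,.122),38); print(arm.observe()["force"])
```

```text
pos [ 0.5212 -0.1264  0.1345] toolx 37.7 j7 0.33 clk 45.65 w mm 20.2
world d cm [-0.04 -0.   -1.25]  tool shift cm [-0.04  1.25  0.02]  rot [ 0.001 -0.006 -0.001]
[-0.32814356 -0.11467685 -3.03079976]
```

Request:
move_arm([
  {"x": 0, "y": 0.4, "z": 0, "rx": 0, "ry": 0, "rz": 0},
  {"x": 0, "y": 0.4, "z": 0, "rx": 0, "ry": 0, "rz": 0},
  {"x": 0, "y": 0.2, "z": 0, "rx": 0, "ry": 0, "rz": 0},
  {"x": 0, "y": 0, "z": 0, "rx": 0, "ry": 0, "rz": 0},
])

```text
clock: 46.15
position: [0.5211, -0.1265, 0.1236]
ee_rot: [-1.51, -0.513, 0.515]
force: [-0.3, -0.4, -2.2]
width: 0.217
```

Run:
```python
from h import *
plan((.5208,-.1264,.122),38); print(arm.observe()["force"])
```

```text
pos [ 0.5211 -0.1265  0.1236] toolx 37.6 j7 0.31 clk 46.15 w mm 19.9
world d cm [-0.03  0.01 -0.16]  tool shift cm [-0.02  0.16  0.02]  rot [ 0.    -0.006 -0.001]
[-0.34083324 -0.39910809 -2.22124069]
```

Request:
move_arm([
  {"x": 0, "y": 0.2, "z": 0, "rx": 0, "ry": 0, "rz": 0},
  {"x": 0, "y": 0.1, "z": 0, "rx": 0, "ry": 0, "rz": 0},
  {"x": 0, "y": 0, "z": 0, "rx": 0, "ry": 0, "rz": 0},
])

```text
clock: 46.52
position: [0.5212, -0.1263, 0.1221]
ee_rot: [-1.511, -0.514, 0.515]
force: [-0.8, -0.1, -2.7]
width: 0.213
```

Request:
move_arm([
  {"x": 0, "y": 0.15, "z": 0, "rx": 0, "ry": 0, "rz": 0},
  {"x": 0, "y": 0.1, "z": 0, "rx": 0, "ry": 0, "rz": 0},
  {"x": 0, "y": 0, "z": 0, "rx": 0, "ry": 0, "rz": 0},
])

```text
clock: 46.9
position: [0.5212, -0.1262, 0.122]
ee_rot: [-1.513, -0.513, 0.516]
force: [-0.4, 1.6, -2.0]
width: 0.213
```

Request:
move_arm([
  {"x": 0, "y": 0, "z": 0, "rx": 0, "ry": 0, "rz": 0},
  {"x": 0, "y": 0, "z": 0, "rx": 0, "ry": 0, "rz": 0},
], jaw=2.4)

```text
clock: 47.15
position: [0.5218, -0.1263, 0.1221]
ee_rot: [-1.514, -0.514, 0.515]
force: [-0.1, 0.1, -0.4]
width: 0.261
```

Run:
```python
from h import *
plan((.5208,-.1264,.122),38); s=arm.observe(); print(s["force"],s["ft_torque"])
snap("side","s29",(280,180,440,320),4)
# predicted bar centre/side heights for lid flat top edge front
for h,n in((.110,"rest"),(.099,"drop"),(.094,"home")): print(n,[((proj("side",[.5208+dx,-.1264+dy,h-.013])-[280,180])*4).round(0) for dx,dy in((-.06,0),(0,.06),(.06,0))])
```

```text
pos [ 0.5218 -0.1263  0.1221] toolx 37.6 j7 0.31 clk 47.15 w mm 24.0
world d cm [-0.1  -0.01 -0.01]  tool shift cm [-0.09  0.01  0.05]  rot [ 0.004 -0.006 -0.002]
[-0.06223411  0.05002701 -0.36685302] [ 0.03334737 -0.16394449  0.0080184 ]
rest [array([351., 307.]), array([234., 352.]), array([162., 273.])]
drop [array([350., 320.]), array([233., 366.]), array([162., 287.])]
home [array([350., 326.]), array([233., 372.]), array([162., 293.])]
```

View pics/s29.png

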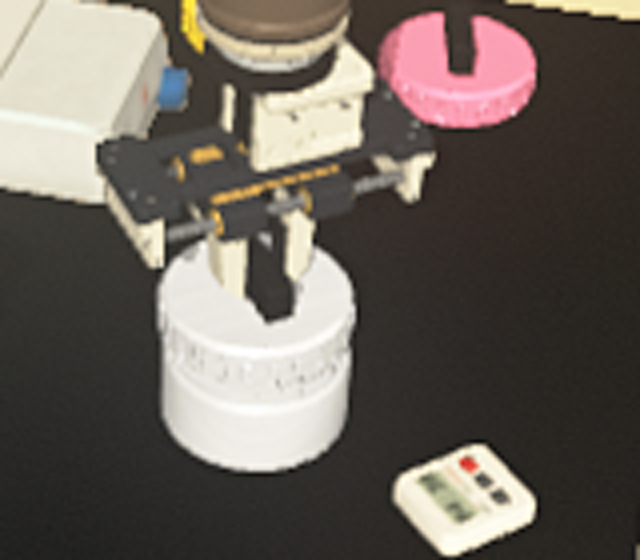

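Request:
move_arm([
  {"x": -0.05, "y": 0, "z": 0.05, "rx": 0, "ry": -0.13, "rz": 0},
  {"x": 0, "y": 0, "z": 0, "rx": 0, "ry": -0.13, "rz": 0},
  {"x": 0, "y": 0, "z": 0, "rx": 0, "ry": -0.13, "rz": 0},
  {"x": 0, "y": 0, "z": 0, "rx": 0, "ry": -0.13, "rz": 0},
  {"x": 0, "y": 0, "z": 0, "rx": 0, "ry": 0, "rz": 0},
])

```text
clock: 47.82
position: [0.5204, -0.1253, 0.1219]
ee_rot: [-1.368, -0.923, 0.927]
force: [-0.4, -0.6, 1.4]
width: 0.262
```

Run:
```python
from h import *
plan((.5212,-.1264,.122),68); s=arm.observe(); print(s["force"],s["ft_torque"])
snap("side","s30",(280,180,440,320),4)
```

```text
pos [ 0.5204 -0.1253  0.1219] toolx 68.2 j7 0.76 clk 47.825 w mm 24.0
world d cm [ 0.08 -0.11  0.01]  tool shift cm [-0.07 -0.01 -0.12]  rot [ 0.001  0.004 -0.003]
[-0.3996385  -0.55130696  1.40953425] [-0.02926769  0.04513048 -0.02376692]
```

View pics/s30.png

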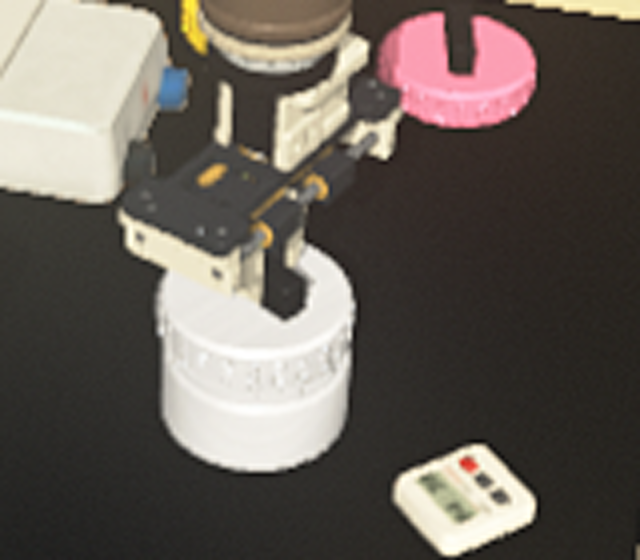

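Request:
move_arm([
  {"x": -0.05, "y": 0, "z": -0.1, "rx": 0, "ry": -0.13, "rz": 0},
  {"x": 0, "y": 0, "z": 0, "rx": 0, "ry": -0.13, "rz": 0},
  {"x": 0, "y": 0, "z": 0, "rx": 0, "ry": 0, "rz": 0},
  {"x": 0, "y": 0, "z": 0, "rx": 0, "ry": 0, "rz": 0},
])

```text
clock: 48.38
position: [0.5199, -0.1262, 0.1219]
ee_rot: [-1.267, -1.111, 1.12]
force: [-1.7, -0.4, 1.7]
width: 0.259
```

Run:
```python
from h import *
plan((.5212,-.1264,.122),83); s=arm.observe(); print(s["force"],s["ft_torque"])
snap("side","s31",(280,180,440,320),4)
```

```text
pos [ 0.5199 -0.1262  0.1219] toolx 82.7 j7 0.97 clk 48.375 w mm 23.7
world d cm [ 0.13 -0.02  0.01]  tool shift cm [ 0.   -0.01 -0.13]  rot [-0.003 -0.005 -0.004]
[-1.70990305 -0.39807402  1.68464155] [ 0.19770067  0.09625972 -0.04407722]
```

View pics/s31.png

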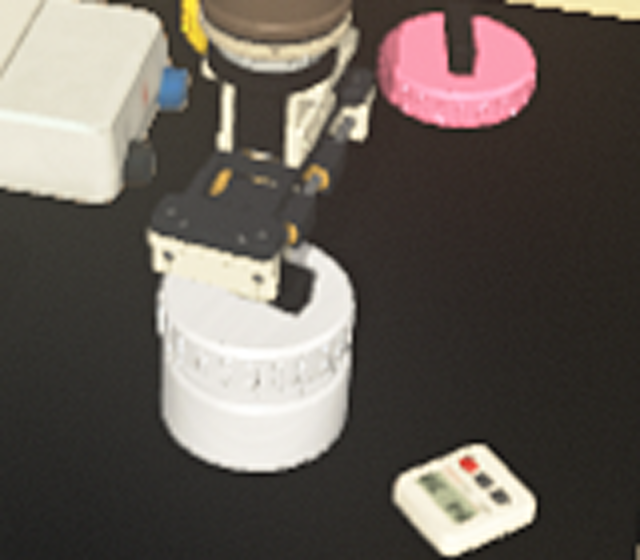

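Request:
move_arm([
  {"x": 0, "y": 0, "z": -0.12, "rx": 0, "ry": -0.13, "rz": 0},
  {"x": 0, "y": 0, "z": 0, "rx": 0, "ry": -0.13, "rz": 0},
  {"x": 0, "y": 0, "z": 0, "rx": 0, "ry": 0, "rz": 0},
  {"x": 0, "y": 0, "z": 0, "rx": 0, "ry": 0, "rz": 0},
])

```text
clock: 48.92
position: [0.5202, -0.1267, 0.1219]
ee_rot: [-1.144, -1.298, 1.312]
force: [-0.7, 0.4, 2.1]
width: 0.26
```

Run:
```python
from h import *
plan((.5212,-.1264,.122),98); s=arm.observe(); print(s["force"],s["ft_torque"])
snap("side","s32",(280,180,440,320),4)
```

```text
pos [ 0.5202 -0.1267  0.1219] toolx 97.5 j7 1.19 clk 48.925 w mm 23.9
world d cm [0.1  0.03 0.01]  tool shift cm [ 0.02 -0.01 -0.1 ]  rot [-0.006 -0.009 -0.005]
[-0.74835699  0.36769059  2.10238101] [ 0.07898193  0.13415191 -0.07710989]
```

View pics/s32.png

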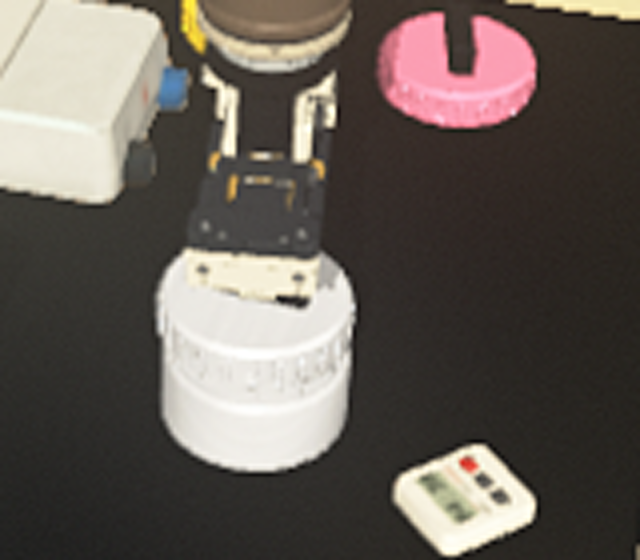

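Request:
move_arm([
  {"x": 0, "y": -0.1, "z": -0.1, "rx": 0, "ry": -0.14, "rz": 0},
  {"x": 0, "y": 0, "z": 0, "rx": 0, "ry": -0.13, "rz": 0},
  {"x": 0, "y": 0, "z": 0, "rx": 0, "ry": 0, "rz": 0},
  {"x": 0, "y": 0, "z": 0, "rx": 0, "ry": 0, "rz": 0},
])

```text
clock: 49.48
position: [0.5211, -0.127, 0.1225]
ee_rot: [-0.993, -1.488, 1.503]
force: [-0.3, 0.2, 0.5]
width: 0.258
```

Run:
```python
from h import *
plan((.5212,-.1264,.122),113); s=arm.observe(); print(s["force"],s["ft_torque"])
snap("side","s33",(280,180,440,320),4)
```

```text
pos [ 0.5211 -0.127   0.1225] toolx 112.8 j7 1.42 clk 49.475 w mm 23.7
world d cm [ 0.01  0.06 -0.05]  tool shift cm [ 0.05  0.05 -0.03]  rot [-0.008 -0.004 -0.004]
[-0.28543577  0.24645365  0.47167001] [ 0.06993613 -0.04039952 -0.01046694]
```

View pics/s33.png

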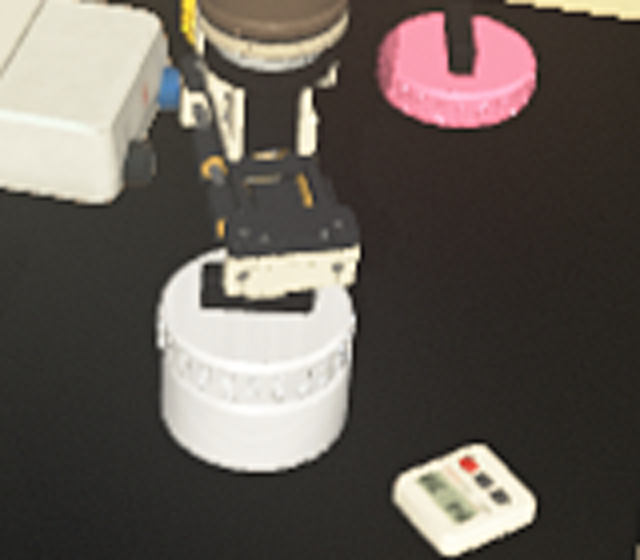

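Request:
move_arm([
  {"x": 0, "y": 0.6, "z": 0, "rx": -0.008, "ry": 0, "rz": -0.004},
  {"x": 0, "y": 0, "z": 0, "rx": 0, "ry": 0.13, "rz": 0},
  {"x": 0, "y": 0, "z": 0, "rx": 0, "ry": 0.13, "rz": 0},
  {"x": 0, "y": 0, "z": 0, "rx": 0, "ry": 0.13, "rz": 0},
  {"x": 0, "y": 0, "z": 0, "rx": 0, "ry": 0.13, "rz": 0},
  {"x": 0, "y": 0, "z": 0, "rx": 0, "ry": 0.13, "rz": 0},
  {"x": 0, "y": 0, "z": 0, "rx": 0, "ry": 0, "rz": 0},
])

```text
clock: 50.4
position: [0.5219, -0.127, 0.1148]
ee_rot: [-1.33, -1.005, 0.997]
force: [-0.4, 0.8, 0.1]
width: 0.264
```

Run:
```python
from h import *
plan((.5208,-.1264,.115),70); s=arm.observe(); print(s["force"],s["ft_torque"])
snap("side","s34",(280,180,440,320),4)
```

```text
pos [ 0.5219 -0.127   0.1148] toolx 74.0 j7 0.84 clk 50.4 w mm 24.2
world d cm [-0.11  0.06  0.02]  tool shift cm [ 0.03 -0.02  0.12]  rot [0.003 0.07  0.003]
[-0.4457204   0.82405388  0.11620872] [ 0.24184176 -0.14688057  0.00584396]
```

View pics/s34.png

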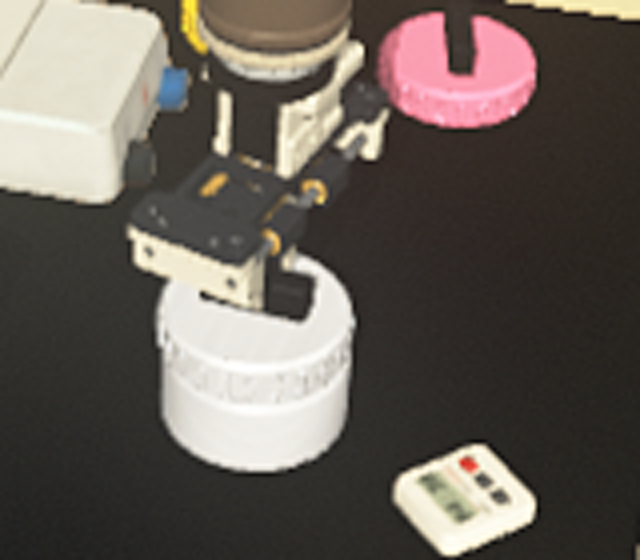

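Request:
move_arm([
  {"x": 0.03, "y": 0, "z": 0.1, "rx": 0, "ry": 0.13, "rz": 0},
  {"x": 0, "y": 0, "z": 0, "rx": 0, "ry": 0.13, "rz": 0},
  {"x": 0, "y": 0, "z": 0, "rx": 0, "ry": 0.13, "rz": 0},
  {"x": 0, "y": 0, "z": 0, "rx": 0, "ry": 0.13, "rz": 0},
  {"x": 0, "y": 0, "z": 0, "rx": 0, "ry": 0, "rz": 0},
])

```text
clock: 51.08
position: [0.5205, -0.1261, 0.1132]
ee_rot: [-1.483, -0.607, 0.6]
force: [-0.2, 0.1, -0.3]
width: 0.26
```

Run:
```python
from h import *
plan((.5208,-.1264,.115),44); s=arm.observe(); print(s["force"],s["ft_torque"])
snap("side","s35",(280,180,440,320),4)
```

```text
pos [ 0.5205 -0.1261  0.1132] toolx 44.3 j7 0.4 clk 51.075 w mm 23.9
world d cm [ 0.03 -0.03  0.18]  tool shift cm [-0.   -0.18 -0.04]  rot [-0.     0.004  0.005]
[-0.24819984  0.09310025 -0.29881224] [ 0.11402012 -0.21916563  0.05470429]
```

View pics/s35.png

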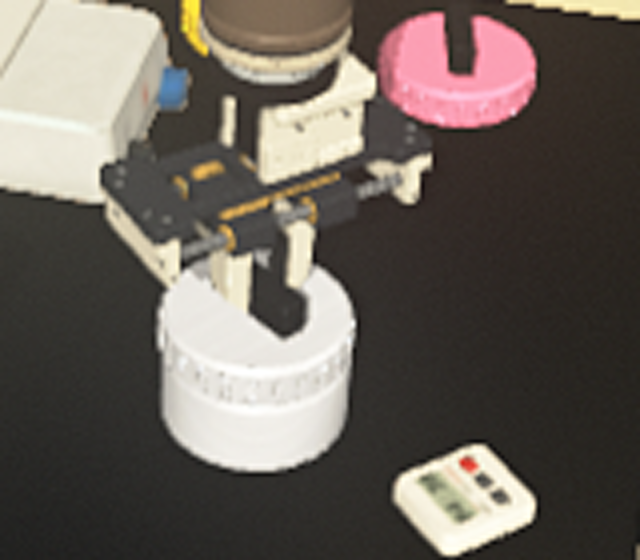

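Request:
move_arm([
  {"x": 0, "y": -0.1, "z": 0, "rx": 0, "ry": 0.13, "rz": 0},
  {"x": 0, "y": 0, "z": 0, "rx": 0, "ry": 0.13, "rz": 0},
  {"x": 0, "y": 0, "z": 0, "rx": 0, "ry": 0.13, "rz": 0},
  {"x": 0, "y": 0, "z": 0, "rx": 0, "ry": 0, "rz": 0},
])

```text
clock: 51.62
position: [0.52, -0.1259, 0.1131]
ee_rot: [-1.544, -0.309, 0.304]
force: [0.8, -0.5, 0.2]
width: 0.264
```

Run:
```python
from h import *
plan((.5208,-.1264,.115),22); s=arm.observe(); print(s["force"],s["ft_torque"])
```

```text
pos [ 0.52   -0.1259  0.1131] toolx 22.4 j7 0.08 clk 51.625 w mm 24.3
world d cm [ 0.08 -0.05  0.19]  tool shift cm [ 0.06 -0.19 -0.08]  rot [-0.004  0.007  0.004]
[ 0.79869267 -0.50313925  0.19626803] [ 0.00854737 -0.14387531  0.00055153]
```

Request:
move_arm([
  {"x": 0.05, "y": 0, "z": -0.08, "rx": 0, "ry": 0.12, "rz": 0},
  {"x": 0, "y": 0, "z": 0, "rx": 0, "ry": 0.12, "rz": 0},
  {"x": 0, "y": 0, "z": 0, "rx": 0, "ry": 0, "rz": 0},
])

```text
clock: 52.0
position: [0.5206, -0.1264, 0.1127]
ee_rot: [-1.561, -0.129, 0.126]
force: [-0.6, 0.2, 1.5]
width: 0.265
```

Run:
```python
from h import *
plan((.5208,-.1264,.115),8); s=arm.observe(); print(s["force"],s["ft_torque"])
snap("side","s36",(280,180,440,320),4)
```

```text
pos [ 0.5206 -0.1264  0.1127] toolx 9.3 j7 -0.11 clk 52.0 w mm 24.3
world d cm [ 0.02 -0.    0.23]  tool shift cm [ 0.02 -0.23 -0.  ]  rot [-0.006  0.023  0.002]
[-0.55226383  0.16577143  1.45281723] [-0.0368086  -0.08716806 -0.01469776]
```

View pics/s36.png

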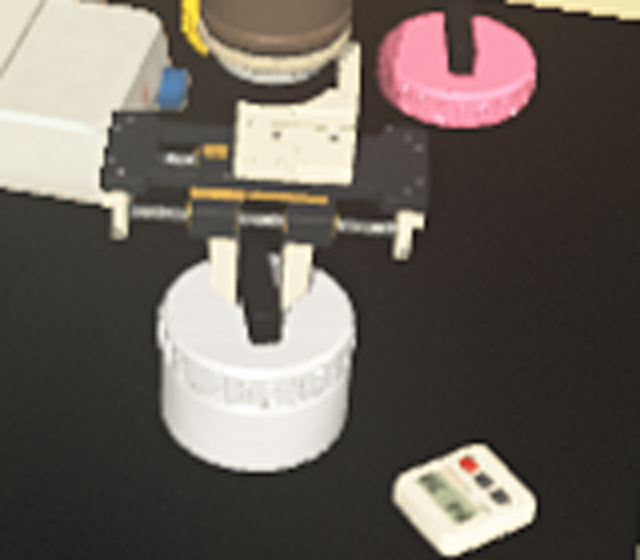

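Request:
move_arm([
  {"x": 0, "y": 0, "z": 0, "rx": 0, "ry": 0.11, "rz": 0},
  {"x": 0, "y": 0, "z": 0, "rx": 0, "ry": 0.11, "rz": 0},
  {"x": 0, "y": 0, "z": 0, "rx": 0, "ry": 0, "rz": 0},
])

```text
clock: 52.42
position: [0.5204, -0.1271, 0.1129]
ee_rot: [-1.567, 0.031, -0.032]
force: [0.3, -0.9, 1.5]
width: 0.279
```

Run:
```python
from h import *
plan((.5208,-.1264,.115),-4); s=arm.observe(); print(s["force"],s["ft_torque"],s["joint_efforts"].round(2))
```

```text
pos [ 0.5204 -0.1271  0.1129] toolx -2.3 j7 -0.28 clk 52.425 w mm 25.6
world d cm [0.04 0.07 0.21]  tool shift cm [ 0.04 -0.21  0.07]  rot [-0.003  0.03   0.   ]
[ 0.25368149 -0.93819081  1.50782342] [-0.19815505 -0.03712191  1.15492129] [  0.54 -59.33  -8.05 -23.7   -1.18  -0.24  -2.17]
```

Run:
```python
from h import *
snap("side","s37",(280,180,440,320),4)
```

```text
(no output)
```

View pics/s37.png

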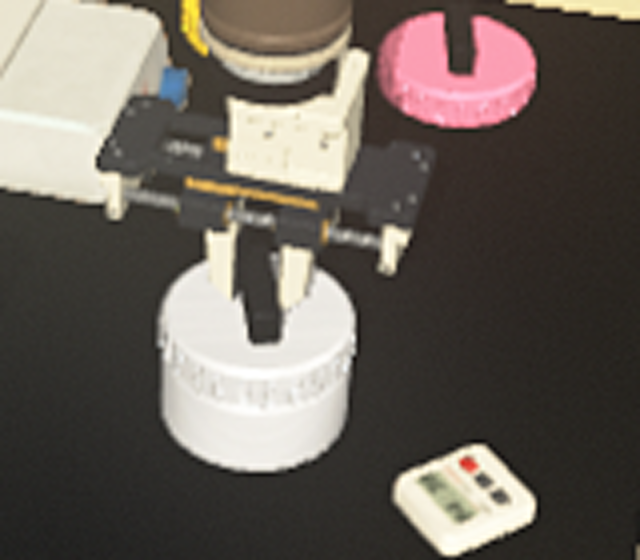

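Request:
move_arm([
  {"x": 0, "y": 0, "z": 0, "rx": 0, "ry": -0.12, "rz": 0},
  {"x": 0, "y": 0, "z": 0, "rx": 0, "ry": -0.05, "rz": 0},
  {"x": 0, "y": 0, "z": 0, "rx": 0, "ry": 0, "rz": 0},
])

```text
clock: 52.85
position: [0.5202, -0.1269, 0.1126]
ee_rot: [-1.563, -0.114, 0.114]
force: [0.6, -0.8, 1.8]
width: 0.261
```

Request:
move_arm([
  {"x": 0, "y": 0, "z": 0, "rx": 0, "ry": 0, "rz": 0},
  {"x": 0, "y": 0, "z": 0, "rx": 0, "ry": 0, "rz": 0},
  {"x": 0, "y": 0, "z": 0, "rx": 0, "ry": 0, "rz": 0},
  {"x": 0, "y": 0, "z": 0, "rx": 0, "ry": 0, "rz": 0},
  {"x": 0, "y": -2, "z": 0, "rx": 0, "ry": 0, "rz": 0},
  {"x": 0, "y": -4, "z": 0, "rx": 0, "ry": 0, "rz": 0},
  {"x": 0, "y": -5, "z": 0, "rx": 0, "ry": 0, "rz": 0},
  {"x": 0, "y": -3, "z": 0, "rx": 0, "ry": 0, "rz": 0},
  {"x": 0, "y": 0, "z": 0, "rx": 0, "ry": 0, "rz": 0},
  {"x": 0, "y": 0, "z": 0, "rx": 0, "ry": 0, "rz": 0},
], jaw=5)

```text
clock: 54.1
position: [0.5191, -0.1273, 0.2553]
ee_rot: [-1.561, -0.112, 0.117]
force: [0.2, 0.1, 0.2]
width: 0.549
```

Run:
```python
from h import *
snap("side","s38",(260,180,420,320),5)
plan((.52,-.126,.25),5)
snap("wrist","w38",(160,60,480,300),2.5)
```

```text
pos [ 0.5191 -0.1272  0.2552] toolx 8.4 j7 0.02 clk 54.15 w mm 49.8
world d cm [ 0.09  0.12 -0.52]  tool shift cm [0.11 0.52 0.1 ]  rot [-0.007  0.059 -0.003]
```

View pics/s38.png

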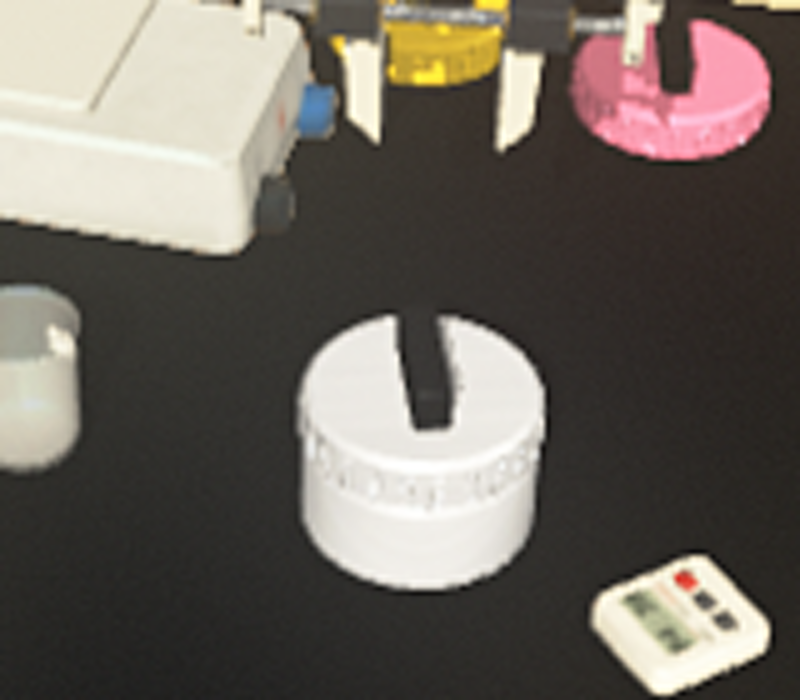

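View pics/w38.png

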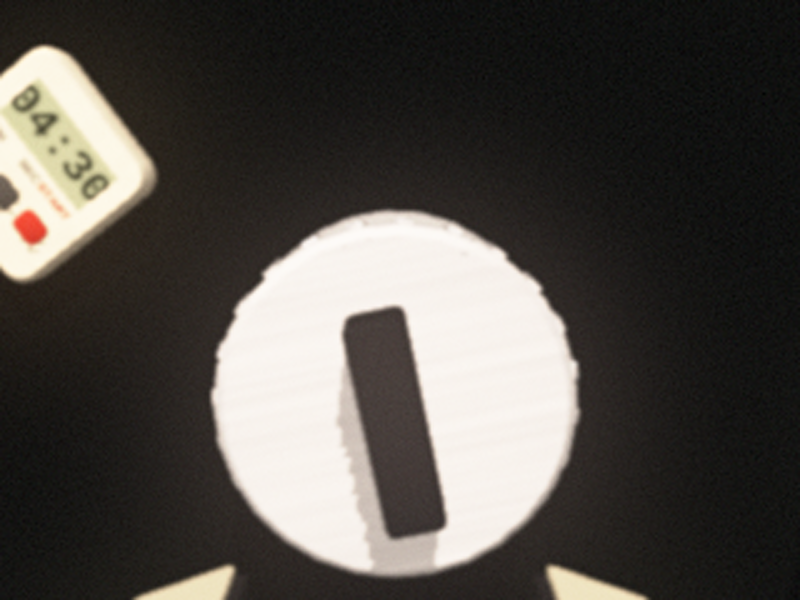

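Request:
move_arm([
  {"x": 0.1, "y": 3, "z": 0.1, "rx": -0.007, "ry": -0.1, "rz": -0.003},
  {"x": 0, "y": 4, "z": 0, "rx": 0, "ry": -0.1, "rz": 0},
  {"x": 0, "y": 4, "z": 0, "rx": 0, "ry": 0, "rz": 0},
  {"x": 0, "y": 2.5, "z": 0, "rx": 0, "ry": 0, "rz": 0},
  {"x": 0, "y": 0, "z": 0, "rx": 0, "ry": 0, "rz": 0},
  {"x": 0, "y": 0, "z": 0, "rx": 0, "ry": 0, "rz": 0},
])

```text
clock: 54.95
position: [0.5174, -0.1249, 0.1122]
ee_rot: [-1.549, -0.273, 0.282]
force: [0.2, -0.8, -0.1]
width: 0.548
```

Run:
```python
from h import *
plan((.5205,-.1264,.112),19.6); print(arm.observe()["force"],arm.observe()["ft_torque"])
```

```text
pos [ 0.5174 -0.1249  0.1122] toolx 20.3 j7 0.05 clk 54.95 w mm 50.3
world d cm [ 0.31 -0.15 -0.02]  tool shift cm [ 0.24  0.02 -0.24]  rot [-0.005  0.012 -0.005]
[ 0.24082706 -0.83777953 -0.06159226] [ 0.03916483 -0.15170034  0.01170373]
```

Request:
move_arm([
  {"x": 0.25, "y": 0, "z": -0.2, "rx": 0, "ry": 0, "rz": 0},
  {"x": 0, "y": 0, "z": 0, "rx": 0, "ry": 0, "rz": 0},
])

```text
clock: 55.2
position: [0.5217, -0.1262, 0.1139]
ee_rot: [-1.55, -0.275, 0.28]
force: [0.2, -0.3, 0.4]
width: 0.542
```

Request:
move_arm([
  {"x": 0, "y": 0, "z": 0, "rx": 0, "ry": 0, "rz": 0},
  {"x": 0, "y": 0, "z": 0, "rx": 0, "ry": 0, "rz": 0},
  {"x": 0, "y": 0, "z": 0, "rx": 0, "ry": 0, "rz": 0},
  {"x": 0, "y": 0, "z": 0, "rx": 0, "ry": 0, "rz": 0},
  {"x": 0, "y": 0, "z": 0, "rx": 0, "ry": 0.04, "rz": 0},
  {"x": 0, "y": 0, "z": 0, "rx": 0, "ry": 0.04, "rz": 0},
  {"x": 0, "y": 0, "z": 0, "rx": 0, "ry": 0.04, "rz": 0},
], jaw=1.8, newtons=20)

```text
clock: 56.08
position: [0.5207, -0.1277, 0.1149]
ee_rot: [-1.564, -0.174, 0.181]
force: [-2.7, -1.9, 2.7]
width: 0.227
```

Run:
```python
from h import *
plan((.5205,-.1264,.112),13); print(arm.observe()["force"],arm.observe()["ft_torque"])
```

```text
pos [ 0.5207 -0.1277  0.1149] toolx 13.0 j7 -0.05 clk 56.075 w mm 20.8
world d cm [-0.02  0.13 -0.29]  tool shift cm [0.01 0.29 0.14]  rot [-0.    -0.    -0.004]
[-2.69982649 -1.93383244  2.69837038] [-0.49957916  0.44731168  0.77789508]
```

Request:
move_arm([
  {"x": 0, "y": 0, "z": 0, "rx": 0, "ry": -0.06, "rz": 0},
  {"x": 0, "y": 0, "z": 0, "rx": 0, "ry": 0, "rz": 0},
])

```text
clock: 56.32
position: [0.5208, -0.1279, 0.1149]
ee_rot: [-1.56, -0.219, 0.225]
force: [-1.9, -1.3, 1.8]
width: 0.222
```

Request:
move_arm([
  {"x": 0, "y": 0, "z": 0, "rx": 0, "ry": 0, "rz": 0},
  {"x": 0, "y": 0, "z": 0, "rx": 0, "ry": 0, "rz": 0},
  {"x": 0, "y": 0, "z": 0, "rx": 0, "ry": 0, "rz": 0},
  {"x": 0, "y": 0, "z": 0, "rx": 0, "ry": 0, "rz": 0},
  {"x": 0, "y": -2, "z": 0, "rx": 0, "ry": 0, "rz": 0},
  {"x": 0, "y": -4, "z": 0, "rx": 0, "ry": 0, "rz": 0},
  {"x": 0, "y": -5, "z": 0, "rx": 0, "ry": 0, "rz": 0},
  {"x": 0, "y": -5, "z": 0, "rx": 0, "ry": 0, "rz": 0},
  {"x": 0, "y": 0, "z": 0, "rx": 0, "ry": 0, "rz": 0},
  {"x": 0, "y": 0, "z": 0, "rx": 0, "ry": 0, "rz": 0},
], jaw=6)

```text
clock: 57.58
position: [0.522, -0.1264, 0.2788]
ee_rot: [-1.557, -0.216, 0.221]
force: [-0.1, 0.1, -0.9]
width: 0.655
```

Run:
```python
from h import *
snap("side","s39",None)
snap("wrist","w39",(160,60,480,300),2.5)
snap("side","s39z",(280,240,410,320),6)
for h,n in((.099,"drop"),(.094,"home")):
    print(n,[((proj("side",[.5208+.06*np.cos(a),-.1264+.06*np.sin(a),h-.013])-[280,240])*6).round(0) for a in(np.radians([60,90,120]))])
```

```text
drop [array([282., 162.]), array([350., 188.]), array([427., 189.])]
home [array([282., 172.]), array([349., 198.]), array([427., 198.])]
```

View pics/s39.png

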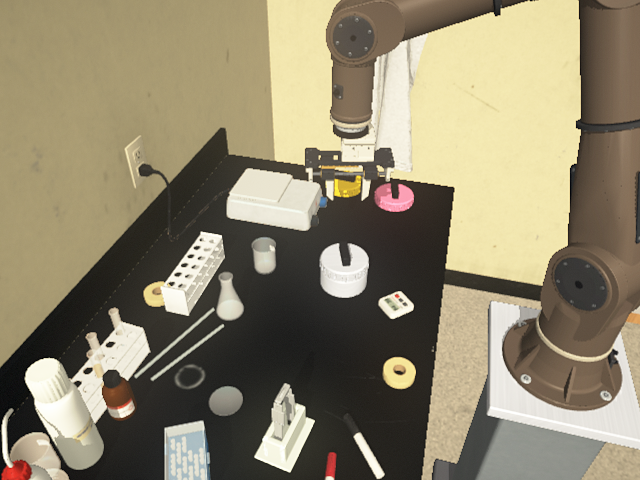

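View pics/s39z.png

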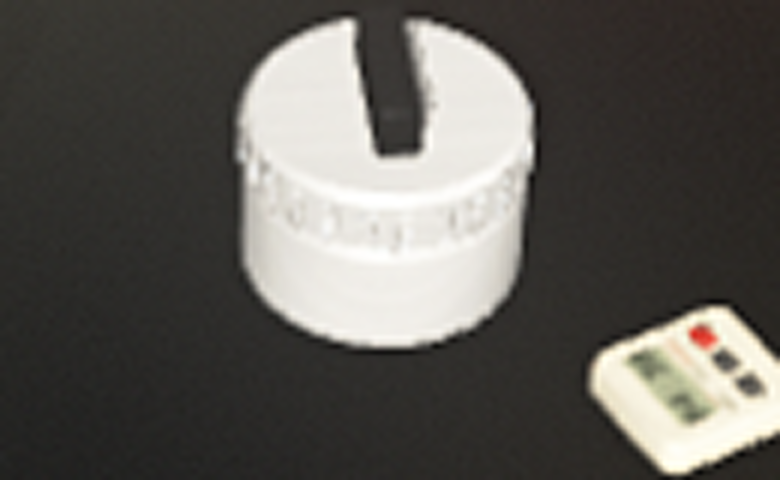

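View pics/w39.png

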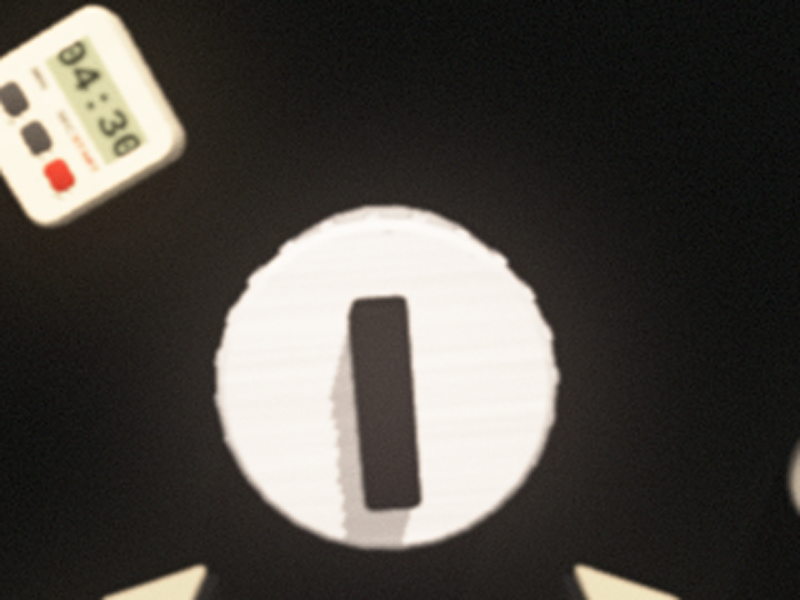

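Run:
```python
from h import *
for z in(.0,.048,.053,.058,.081,.086):
    print(z,[((proj("side",[.5208+.06*np.cos(a),-.1264+.06*np.sin(a),z])-[280,240])*6).round(0) for a in(np.radians([90,104,120]))])
a=cv2.imread("pics/s39_full.png")
col=a[262:303,343:347].mean(axis=(1,2)); print([(262+i,int(v)) for i,v in enumerate(col)])
a=cv2.imread("pics/s30_full.png"); col=a[255:303,343:347].mean(axis=(1,2)); print([(255+i,int(v)) for i,v in enumerate(col)])
a=cv2.imread("pics/s33_full.png"); col=a[255:303,343:347].mean(axis=(1,2)); print([(255+i,int(v)) for i,v in enumerate(col)])
```

```text
0.0 [array([343., 342.]), array([378., 346.]), array([417., 342.])]
0.048 [array([347., 258.]), array([382., 262.]), array([423., 258.])]
0.053 [array([347., 249.]), array([383., 253.]), array([423., 249.])]
0.058 [array([347., 240.]), array([383., 244.]), array([424., 240.])]
0.081 [array([349., 198.]), array([386., 201.]), array([427., 198.])]
0.086 [array([350., 188.]), array([386., 192.]), array([427., 189.])]
[(262, 55), (263, 54), (264, 50), (265, 69), (266, 188), (267, 235), (268, 230), (269, 231), (270, 231), (271, 229), (272, 250), (273, 254), (274, 249), (275, 231), (276, 234), (277, 230), (278, 224), (279, 223), (280, 227), (281, 234), (282, 247), (283, 249), (284, 239), (285, 238), (286, 237), (287, 236), (288, 237), (289, 239), (290, 237), (291, 236), (292, 237), (293, 237), (294, 237), (295, 237), (296, 241), (297, 195), (298, 32), (299, 43), (300, 45), (301, 46), (302, 45)]
[(255, 136), (256, 155), (257, 210), (258, 233), (259, 232), (260, 232), (261, 232), (262, 231), (263, 229), (264, 229), (265, 228), (266, 227), (267, 246), (268, 254), (269, 252), (270, 235), (271,
[... 242 characters left out ...]
35), (292, 236), (293, 236), (294, 237), (295, 237), (296, 241), (297, 194), (298, 32), (299, 43), (300, 45), (301, 45), (302, 45)]
[(255, 53), (256, 49), (257, 74), (258, 190), (259, 236), (260, 232), (261, 230), (262, 231), (263, 231), (264, 230), (265, 230), (266, 230), (267, 229), (268, 230), (269, 229), (270, 231), (271, 251), (272, 254), (273, 243), (274, 230), (275, 232), (276, 233), (277, 231), (278, 228), (279, 230), (280, 232), (281, 246), (282, 252), (283, 248), (284, 238), (285, 237), (286, 236), (287, 235), (288, 236), (289, 238), (290, 236), (291, 235), (292, 236), (293, 236), (294, 237), (295, 236), (296, 241), (297, 193), (298, 32), (299, 43), (300, 45), (301, 45), (302, 45)]
```

Run:
```python
import cv2,numpy as np
def prof(n):
    a=cv2.imread(f"pics/{n}_full.png",0).astype(float)
    r=[]
    for c in range(330,362):
        p=a[262:279,c]; w=np.clip(p-236,0,None); 
        if w.sum()>0: r.append((w*np.arange(262,279)).sum()/w.sum())
        else: r.append(np.nan)
    return np.array(r)
ref=prof("s30")
for n in["s29","s30","s31","s32","s33","s34","s35","s36","s37","s38","s39"]:
    d=prof(n)-ref; print(n,np.nanmedian(d).round(2),np.nanstd(d).round(2))
```

```text
s29 -0.5 0.51
s30 0.0 0.0
s31 -0.03 0.44
s32 -0.04 0.51
s33 3.45 0.47
s34 3.36 0.56
s35 4.27 0.78
s36 4.76 1.04
s37 4.59 1.19
s38 4.68 1.23
s39 4.57 1.25
```

Run:
```python
import cv2,numpy as np
from scipy.optimize import least_squares
from scipy.spatial.transform import Rotation as Rn
from h import arm
p=arm.camera_params("wrist")
def run(n,pos,rv,z,seed):
    a=cv2.imread(f"pics/{n}_full.png",0)
    T=np.eye(4);T[:3,:3]=Rn.from_rotvec(rv).as_matrix();T[:3,3]=pos
    M=T@p["tool_from_camera"]
    m=(a>150).astype(np.uint8); _,lab=cv2.connectedComponents(m); m=(lab==lab[seed[1],seed[0]]).astype(np.uint8)
    c=max(cv2.findContours(m,cv2.RETR_EXTERNAL,cv2.CHAIN_APPROX_NONE)[0],key=len)[:,0].astype(float)
    c=c[(c[:,1]>60)&(c[:,1]<272)]
    d=(M[:3,:3]@np.linalg.inv(p["K"])@np.c_[c,np.ones(len(c))].T).T
    C=M[:3,3]
    for zz in z:
        W=C+d*((zz-C[2])/d[:,2])[:,None]
        # bottom half of image contour (near side: top edge visible)
        k=c[:,1]>np.median(c[:,1])-40
        q=least_squares(lambda q:np.hypot(W[k,0]-q[0],W[k,1]-q[1])-q[2],[W[:,0].mean(),W[:,1].mean(),.06],loss="soft_l1",f_scale=.001); print(n,zz,q.x.round(4),k.sum())
run("w25",[.4652,-.3364,.2336],[-1.488,-.539,.545],[.028],(290,190))
run("w38",[.5191,-.1272,.2553],[-1.561,-.112,.117],[.0725,.076,.081,.086],(290,200))
run("w39",[.522,-.1264,.2788],[-1.557,-.216,.221],[.0725,.076,.081,.086],(290,200))
```

```text
w25 0.028 [ 0.4681 -0.3346  0.0594] 253
w38 0.0725 [ 0.5204 -0.1264  0.0608] 253
w38 0.076 [ 0.5203 -0.1255  0.0602] 253
w38 0.081 [ 0.5201 -0.1243  0.0592] 253
w38 0.086 [ 0.5199 -0.1231  0.0583] 253
w39 0.0725 [ 0.5202 -0.1266  0.0607] 249
w39 0.076 [ 0.52   -0.1258  0.0601] 249
w39 0.081 [ 0.5197 -0.1247  0.0592] 249
w39 0.086 [ 0.5194 -0.1235  0.0583] 249
```

Run:
```python
from h import *
s=arm.observe(); print(s["clock"],s["force"],s["dq"].round(3))
print(arm.sign_off())
```

```text
57.725 [ 0.50182112 -0.02881402  0.94855292] [ 0.001  0.004  0.002  0.004 -0.001  0.003  0.003]
the job is handed in; nothing more can be done
None
```

The job is done and handed in at about 58 s. All three stoppers that were on the worktop (large white, small white, black) are in the canister. There was no green one. The tongs are back in their stand, and the canister lid is screwed down.

**Stoppers and tongs:** I carried each stopper with the tongs and lowered it until it was about 1 mm above the canister floor. While I was fetching the black one, the small white one shifted inside the canister, so I put the black one in the slot that was still free. A last look showed all three inside and none left on the table, and the final side picture shows the tongs upright in their stand.

**Lid:** I set it level on the neck and turned it backward about 75° until it dropped. I then screwed it forward to a firm stop and tested it again with a second twist; the bar stopped at the same angle both times (19.6° and 19.3°).

**Final checks:**
- **Wrist camera:** the lid top is at about 80 mm, where fully home is 81 mm and merely dropped in is 86 mm.
- **Side camera:** this one disagreed slightly. It showed the lid about 15 mm down from its resting height, where 16 mm was expected, which is within that view's accuracy.
- **Bystanders:** the beaker, timer and other things look untouched in the last side picture.

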